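# Stack the nested billet trays on the carrying board

## Task

Pack the glass billets to be carried to the store: slide the stop of the carrying board right back, then take the nested empty trays apart and build all of them into one level stack on the board, every next tray turned end for end so that it stands on the rims of the one below instead of nesting into it. Lay each billet flat in a tray of its own within the stack (a tray may stay empty), and when the stack is complete slide the stop up until the stack is held snugly between it and the fence, without disturbing the tumbler, the frit jar or the matchbox.

Things in the scene. Friction and masses are not known exactly. Their poses are not given: they have to be found in the camera images.
- board: carrying board fixed on the bench: 112 x 330 mm plywood deck, its top 12 mm above this origin (centre of the underside); y runs along it to the steel fence, 56 mm high, face at y = +148 mm. Wooden guides 14 mm high at y = 12 and 103 mm leave 74 mm in x for the lowest tray (open between them for fingers). A stack against the fence has its centre at y = 59 mm
- stop (a joint): sliding stop's position along the board's y, m: 0 right back (its 56 mm high face at y = -90 mm), growing towards the fence, end of travel 0.090; stays where left (2 N friction). A 178 mm tray fits between stop and fence only below 0.060; at 0.060 it is held snugly
- stop_grip (a point): the stop's upright black grip, 14 mm across (x), 26 mm along y, its top 13 mm above this point, which is on its centre line 30 mm above the deck, 72 mm behind the stop's face; grasp it across x from above and slide it along the board's y. The axes are the board's
- tray1_mid (a point): lowest tray of the nest. All trays are alike: folded sheet metal, 110 g, floor 66 x 120 mm, 178 mm long over the rims, 47 mm high; this point: middle of the tray, 8 mm above its underside, y lengthwise, z up. Two upright side walls along y, their tops 16.5 mm above the underside, 66 mm over the outsides: grasp across them (along x) at mid-length. End walls lean outward (more: tray2, tray3)
- tray2_mid (a point): second tray of the nest, like tray1. The +y end of a tray is wide (71 mm) with a 31 mm slot in its middle and one broad foot there; the -y end is a 29 mm tongue with a foot on either side. Flat rims 42 mm above the underside with flared 4.5 mm lips outside. Facing the same way, the upper tray's feet drop through the slots: it nests, 16 mm above the lower
- tray3_mid (a point): third tray of the nest, like tray1. Set with its +y end over the lower tray's -y end (half a turn), a tray's feet stand on the rims: stacked, 42 mm above the lower, centre over centre, 2.5 mm play to the lips. Inside, a tray is 60 mm wide and 114 mm long, its floor 3.5 mm above the underside: room for one billet, lengthwise. A 14.5 mm sill closes the slot below
- tray4_mid (a point): tray like tray1, on top of the nest in some starts, in others absent
- billet1_mid (a point): billet of dull green casting glass, a smooth rectangular bar 32 (x) x 100 (y) x 30 mm high, 230 g, lying on the bench, absent in some starts; the point is its centre, y along it. Grasp it across x by its upper half, so that the fingers stay above a tray's side walls
- billet2_mid (a point): billet of dull green casting glass, a smooth rectangular bar 36 (x) x 108 (y) x 28 mm high, 260 g, lying on the bench, absent in some starts; the point is its centre, y along it. Grasp it across x by its upper half, so that the fingers stay above a tray's side walls
- billet3_mid (a point): billet of dull green casting glass, a smooth rectangular bar 32 (x) x 100 (y) x 30 mm high, 230 g, lying on the bench, absent in some starts; the point is its centre, y along it. Grasp it across x by its upper half, so that the fingers stay above a tray's side walls
- tumbler: clear glass tumbler, 68 mm wide, 90 mm high; a bystander, to be left where it is; origin at the centre of its underside
- frit_jar: jar of frit with a metal lid, 64 mm wide, 92 mm high; a bystander, to be left where it is; origin at the centre of its underside
- matchbox: matchbox, 36 x 53 x 15 mm; a bystander, to be left where it is; origin at the centre of its underside
There are look-alikes about, which are no part of the job. Leave any red look-alike of the part that bears billet1_mid alone.

How it is judged:
By the outcome, as a careful person would: the job done as asked, in the order asked, and still so for the second after the job is handed in, with the robot touching nothing.
Of tray4, billet1, billet2, billet3 only 3 to 4 are there at a start; the rules pass over those that are not, and their reading is None.
At some moment in a run one of billet1, billet2, billet3 may be knocked a few centimetres aside while the robot is not near it.
It also fails if it takes over 210 s, if anything falls off the work surface, if the arm or the gripper's body presses on something with over 40 N, if the wrist force passes 120 N, or if a joint passes its speed limit or range.

## Robot

A 6-joint arm with a two-finger parallel gripper is mounted at the origin on a cart in front of the work surface, level with it; the furniture and walls round the work are solid. World frame = base frame: x ahead of the robot, y to its left, z up, the work surface at z = 0. Lengths are in mm, angles in rad, forces in N, time in s.
With the tool pointing down it reaches from about 275 to 1000 mm from the base axis. Payload 8.4 kg.
Tool frame: the origin (TCP) lies midway between the tips of the shut fingers; the grasp point (between the pads) lies 19 mm behind it; z points along the fingers, x is the direction in which the jaws open and shut, and the axes are right-handed (so a half turn about z gives the same grasp; the last joint's range is limited). The gripper opens to 85 mm and grips with 20 to 120 N. Pads are 22 mm wide; open, the fingers measure 114 mm over their backs; the gripper's body (76 mm by 85 mm) begins 54 mm behind the grasp point. The pads swing forward as they close: fully open they stand 13 mm farther back than shut.
Start: joints at [1.232, 0.353, 1.633, -0, 1.155, -0.002], TCP at [206.541, 589.889, 231.281] pointing down, gripper open.
Joint ranges: [-2.63, 2.63], [-0.92, 2.1], [0.06, 2.66], [-1.3, 4.44], [0, 2.69], [-3.02, 3.02]. Speed limits (rad/s): [2.22, 2.22, 2.79, 3.14, 3.14, 3.14].

## Interface

Orientations are given as [roll, pitch, yaw] about the fixed x, y, z axes, in that order (R = Rz(yaw) Ry(pitch) Rx(roll)).
In Python, from rig import sense, grab_frame, camera_model, job gives the robot as it stands.
- The arm moves only by the tool arm_command, never from a script. Its argument "plan" is a list of rows, each an object with "translation": the shift along the tool's x, y, z in cm, a list of three; "twist": the turn about the tool's z in rad; "gripper": the opening, from 0 (shut) to 1 (fully open). A call has exactly 5 rows; each row is the pose to reach, as a shift and turn from the pose measured when the call began, along the tool's axes at that moment; what a row does not reach only later rows make up. A row lasts 1/12 s, in which the tool goes at most 41.7 mm and 7.16 degrees, less where a joint would pass 70% of its speed; a pose out of reach is approached as far as the arm can. A call with a gripper value outside its range is refused whole. The fingers move at their own pace and stop on an object; "squeeze" is the grip in N (left out, the last holds). Time passes only in rows, so rows that repeat a pose let the fingers close, or fill a call up. It gives the time, the measured TCP pose, the force and the opening at its end, in the units of the state.
- sense(): the state, without advancing time (a new reading comes with each control period).
- grab_frame(name): name is "side" or "top"; returns the picture (384x512x3 uint8, blue, green, red); there is no depth.
- camera_model(name): a dict with "fx", "fy", "cx", "cy" (pixels), "pose" (4x4, takes a point from camera to world coordinates). Camera axes: x right, y down, z forward; pixel columns grow to the right and rows downward; lengths in mm; the calibration is good to about 2 mm. A picture is of the moment at which its call begins. camera_model takes no time and is no camera call.
- job.sign_off(): hands the job in, once; it reports no verdict.
The state is a dict: "clock": time; "qpos": joint angles; "qvel": joint speeds; "joint_efforts": joint torques, N m; "eef_pos": TCP position; "tcp_rot": TCP orientation; "contact_force": force on the tool from outside, world axes, zero at the start; "wrist_torque": the same for the moment, N m; "opening": opening from 0.0 (shut) to 1.0 (fully open).
Only numpy, scipy, OpenCV 4.12 (cv2) and the standard library are available. Lean on these libraries where they do the work, as an engineer would, in place of code of your own. Each camera call takes 0.05 s, during which the arm holds its last target.

## Working session

There is one attempt and no reset: what is moved stays moved. The work goes in short steps, Python scripts to look and compute and a tool call to move; the robot and the scene stay as the last step left them, time stands still between calls to the robot, and variables do not carry over. Pictures are saved under pics/ and viewed, and the job is handed in when it is done.

Besides the shell and the picture viewer there is one more tool, called after "Emit:" by a JSON object that holds its "method" and its "body", one argument or row to a line. arm_command: Moves the arm, as the interface text tells. Its arguments: {"type":"object","properties":{"plan":{"type":"array","items":{"type":"object","properties":{"translation":{"type":"array","items":{"type":"number"}},"twist":{"type":"number"},"gripper":{"type":"number"}}}},"squeeze":{"type":"number"}},"required":["plan"]}

```bash
ls; mkdir -p pics; python3 - <<'E'
from rig import sense, grab_frame, camera_model
import cv2
for n in("side","top"):
    im=grab_frame(n); cv2.imwrite(f"pics/{n}0.png",im)
    m=camera_model(n); print(n,m)
print(sense())
E
```

```text
pics
side {'fx': 438.3706621360209, 'fy': 438.3706621360209, 'cx': 256.6428675310694, 'cy': 190.66253326096972, 'pose': array([[ 8.77815856e-01, -2.11481406e-01,  4.29784758e-01,
         1.31646724e+02],
       [-4.78952293e-01, -3.99954045e-01,  7.81435514e-01,
        -8.52287388e+02],
       [ 6.63507168e-03, -8.91802880e-01, -4.52375507e-01,
         5.51249772e+02],
       [ 0.00000000e+00,  0.00000000e+00,  0.00000000e+00,
         1.00000000e+00]])}
top {'fx': 347.0063969523063, 'fy': 347.0063969523063, 'cx': 256.4287228160826, 'cy': 193.9141867562174, 'pose': array([[ 7.86768422e-03, -9.91765316e-01,  1.27826673e-01,
         4.86054955e+02],
       [-9.99853544e-01, -9.74511015e-03, -1.40685058e-02,
        -7.90448947e+00],
       [ 1.51983411e-02, -1.27697265e-01, -9.91696737e-01,
         9.27493921e+02],
       [ 0.00000000e+00,  0.00000000e+00,  0.00000000e+00,
         1.00000000e+00]])}
{'clock': 0.1, 'qpos': array([ 1.23158996e+00,  3.53572392e-01,  1.63404539e+00,  4.00803058e-06,
        1.15523455e+00, -2.41085344e-03]), 'qvel': array([-0.00071555, -0.00056719, -0.00141647,  0.00026752,  0.00190587,
        0.00059922]), 'joint_efforts': array([ 8.79263716e-04, -6.06363487e+01, -3.42817390e+01, -5.91148182e-05,
        3.93362759e-03, -6.13499992e-06]), 'eef_pos': array([206.40224994, 589.47893665, 230.64697559]), 'tcp_rot': array([-3.14158595e+00,  1.25967143e-03,  1.23399919e+00]), 'contact_force': array([ 0.50937069,  0.95121808, -0.24104035]), 'wrist_torque': array([0.00329692, 0.03190433, 0.03911036]), 'opening': 1.001027706567886}
```

View pics/side0.png

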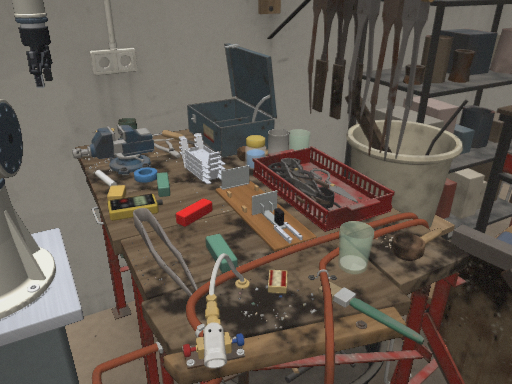

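View pics/top0.png

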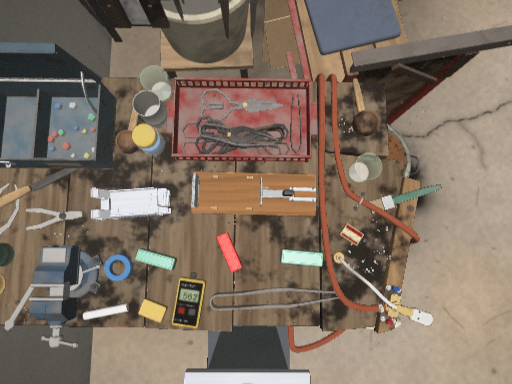

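```bash
python3 - <<'E'
import cv2
t=cv2.imread("pics/top0.png"); s=cv2.imread("pics/side0.png")
def crop(im,x0,y0,w,h,k,n): cv2.imwrite("pics/"+n,cv2.resize(im[y0:y0+h,x0:x0+w],None,fx=k,fy=k,interpolation=cv2.INTER_CUBIC))
crop(t,80,165,130,60,6,"c1.png")
crop(t,185,165,140,60,5.7,"c2.png")
crop(t,125,225,205,55,3.9,"c3.png")
crop(s,170,125,140,125,5,"c4.png")
E
```

```text
(no output)
```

View pics/c1.png

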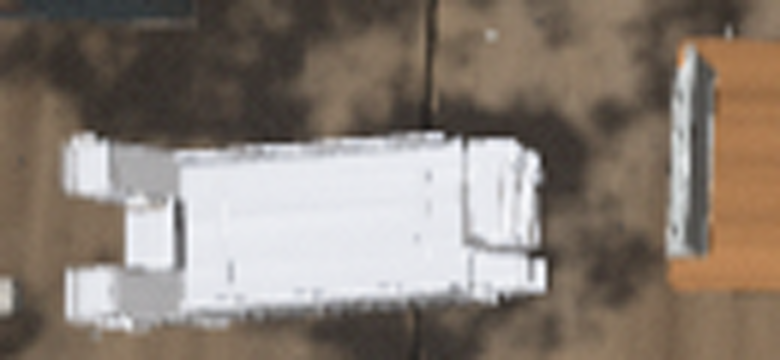

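View pics/c2.png

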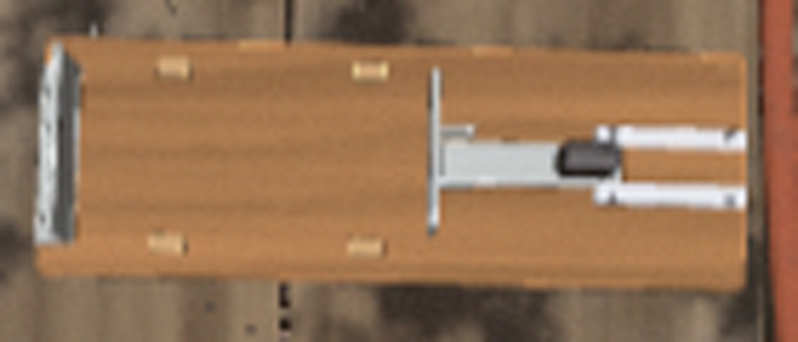

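View pics/c3.png

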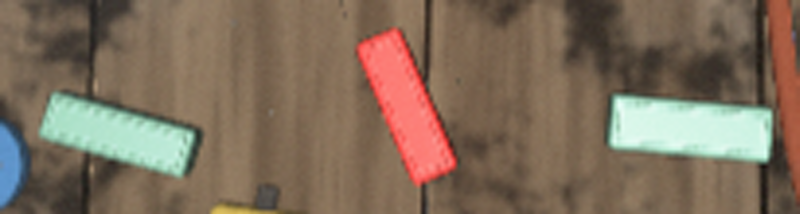

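View pics/c4.png

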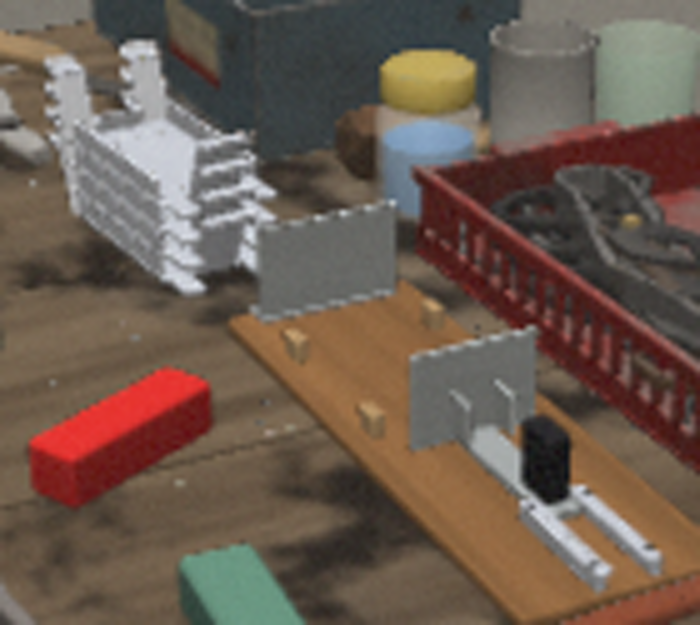

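```bash
cat > h.py <<'E'
import numpy as np, cv2
from rig import sense, grab_frame, camera_model
CM={n:camera_model(n) for n in("side","top")}
def p2w(n,u,v,z):
    m=CM[n];R=m["pose"][:3,:3];t=m["pose"][:3,3]
    d=R@np.array([(u-m["cx"])/m["fx"],(v-m["cy"])/m["fy"],1]); s=(z-t[2])/d[2]
    return t+s*d
def w2p(n,P):
    m=CM[n];R=m["pose"][:3,:3];t=m["pose"][:3,3]
    c=(np.atleast_2d(P)-t)@R
    return np.c_[m["fx"]*c[:,0]/c[:,2]+m["cx"],m["fy"]*c[:,1]/c[:,2]+m["cy"]]
def crop(im,x0,y0,w,h,k,n,lines=None,cam=None):
    o=cv2.resize(im[y0:y0+h,x0:x0+w],None,fx=k,fy=k,interpolation=cv2.INTER_CUBIC)
    for A,col in (lines or []):
        q=(w2p(cam,A)-[x0,y0]+0.5)*k-0.5
        cv2.polylines(o,[np.round(q*16).astype(np.int32)],False,col,1,cv2.LINE_AA,4)
    cv2.imwrite("pics/"+n,o)
def T(x,y,yaw,z=0):
    c,s=np.cos(yaw),np.sin(yaw)
    return lambda P:(np.atleast_2d(P)@np.array([[c,s,0],[-s,c,0],[0,0,1]]))+[x,y,z]
def box(f,wx,wy,z0,z1):
    a=[[-wx/2,-wy/2],[wx/2,-wy/2],[wx/2,wy/2],[-wx/2,wy/2],[-wx/2,-wy/2]]
    return [f(np.array([p+[z] for p in a])) for z in (z0,z1)]
def st():
    s=sense(); print(round(s["clock"],2),"pos",s["eef_pos"].round(1),"rot",s["tcp_rot"].round(4),"F",s["contact_force"].round(1),"op",round(s["opening"],3)); return s
E
python3 - <<'E'
from h import *
off=lambda u,v,k,x,y:((u+.5)/k-.5+x,(v+.5)/k-.5+y)
print("board")
for p in [(50,38),(745,55),(742,290),(38,275)]:
    print(p2w("top",*off(*p,5.7,185,165),12).round(1))
print("billets")
for p in [(57,92),(200,130),(187,177),(40,136),(615,95),(772,108),(770,162),(611,147)]:
    print(p2w("top",*off(*p,3.9,125,225),29).round(1))
print("nest rim z~90")
for p in [(65,138),(65,325),(545,290),(540,140)]:
    print(p2w("top",*off(*p,6,80,165),90).round(1))
E
```

```text
board
[663.5 148.3  12. ]
[ 658.9 -178.6   12. ]
[ 548.1 -175.7   12. ]
[552.1 150.4  12. ]
billets
[459.5 276.7  29. ]
[435.7 182.7  29. ]
[405.7 190.   29. ]
[431.2 286.2  29. ]
[460.3 -88.1  29. ]
[ 452.6 -191.4   29. ]
[ 417.8 -189.5   29. ]
[426.7 -85.4  29. ]
nest rim z~90
[605.5 382.4  90. ]
[530.2 377.2  90. ]
[545.8 186.9  90. ]
[606.6 191.4  90. ]
```

```bash
python3 - <<'E'
from h import *
t=cv2.imread("pics/top0.png"); s=cv2.imread("pics/side0.png")
G=(0,255,0);M=(255,0,255)
f=T(605.8,-13.7,-0.013)
L=[(b,G) for b in box(f,112,330,0,12)]
fc=[[-56,148,12],[56,148,12],[56,148,68],[-56,148,68]]
L.append((f(np.array(fc,float)),M))
L.append((f(np.array([[0,59-89,12],[0,59+89,12]],float)),M))
# nest
n=T(569,286,-0.02)
for k in range(4):
    L.append((box(n,66,120,0,16*k+16.5)[1],M))
L.append((box(n,71,178,0,48+42)[1],G))
b1=T(433,234,0.25); b2=T(439,-138.5,-0.05)
for b in box(b1,32,100,0,30)+box(b2,36,108,0,28): L.append((b,M))
crop(t,85,165,125,60,6.3,"d1.png",L,"top")
crop(t,185,165,140,60,5.7,"d2.png",L,"top")
crop(t,125,225,205,55,3.9,"d3.png",L,"top")
crop(s,175,125,80,75,8,"d4.png",L,"side")
crop(s,210,155,120,100,6,"d5.png",L,"side")
E
```

```text
(no output)
```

View pics/d1.png

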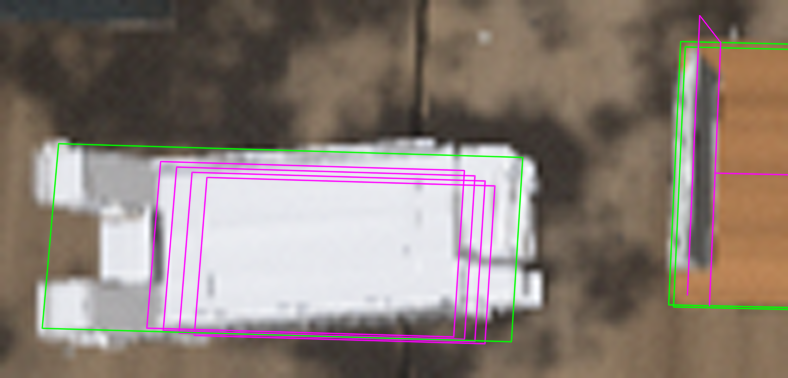

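View pics/d2.png

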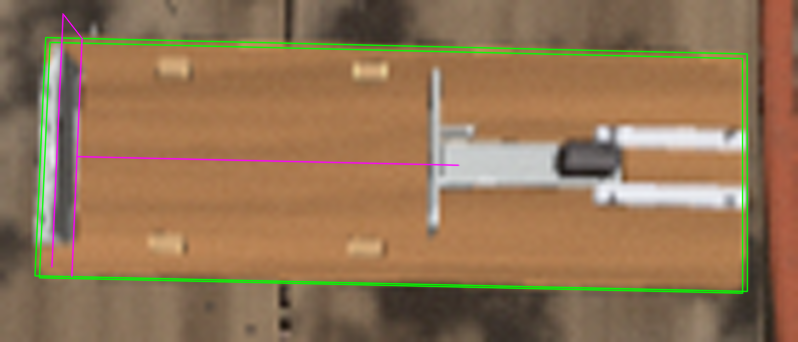

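View pics/d3.png

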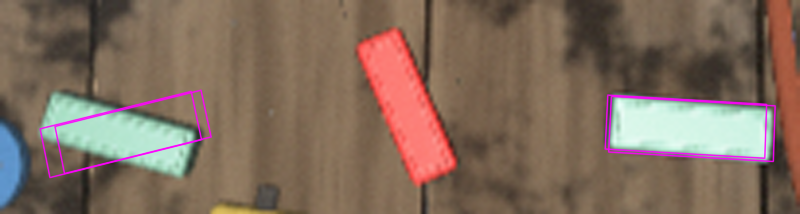

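View pics/d4.png

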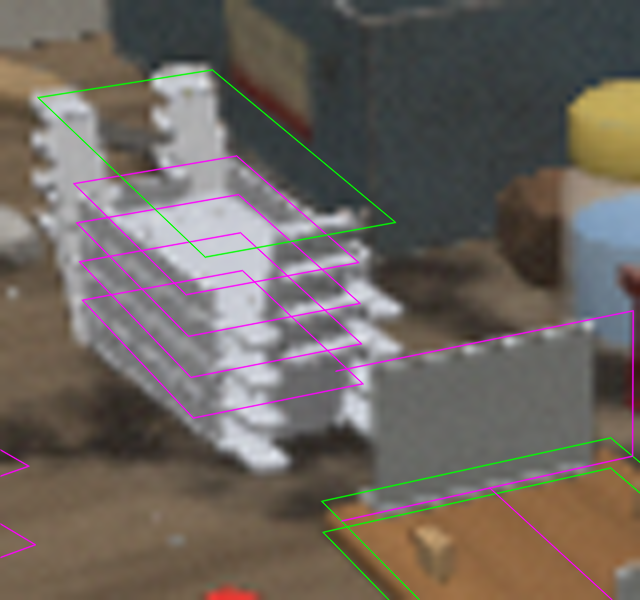

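View pics/d5.png

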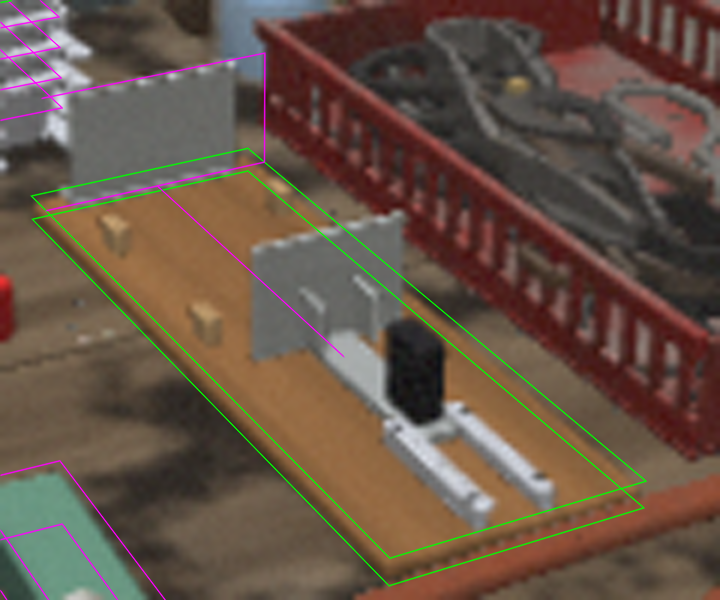

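```bash
python3 - <<'E'
from h import *
t=cv2.imread("pics/top0.png"); s=cv2.imread("pics/side0.png")
crop(t,88,182,86,40,9,"e1.png"); crop(s,176,128,54,60,10,"e2.png")
E
```

```text
(no output)
```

View pics/e1.png

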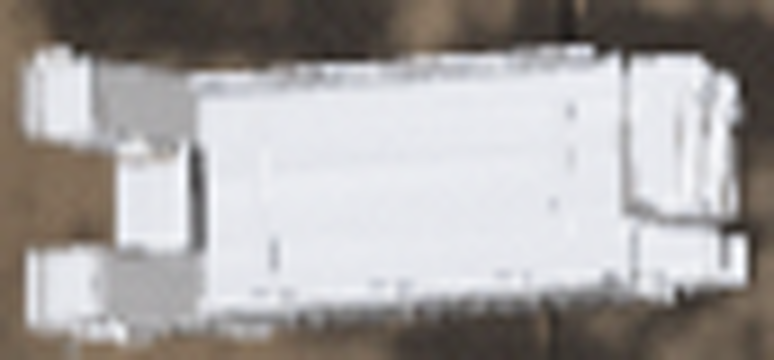

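View pics/e2.png

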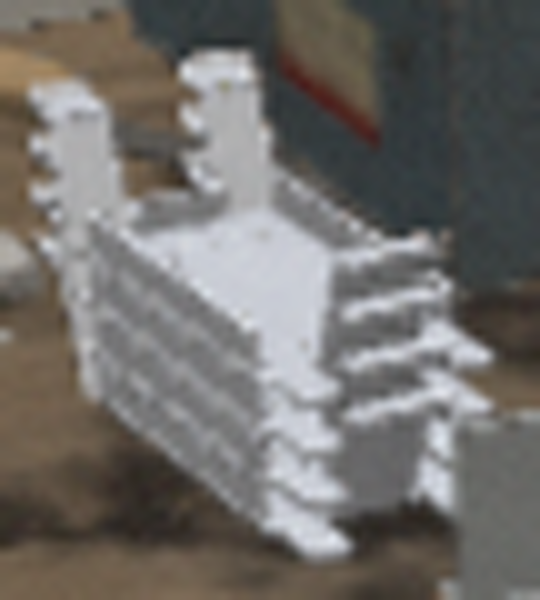

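```bash
python3 - <<'E'
from h import *
o=lambda u,v:((u+.5)/10-.5+176,(v+.5)/10-.5+128)
for p in [(32,92),(105,112),(183,65),(258,80),(340,260),(435,240)]: print(p,p2w("side",*o(*p),90).round(1))
print("wall tops 64.5")
for p in [(95,222),(258,340),(275,170),(378,235)]: print(p,p2w("side",*o(*p),64.5).round(1))
print("foot z2")
for p in [(348,545),(445,505)]: print(p,p2w("side",*o(*p),2).round(1))
o=lambda u,v:((u+.5)/9-.5+88,(v+.5)/9-.5+182)
print("top")
for p in [(25,60),(25,140),(30,250),(35,325)]: print(p,p2w("top",*o(*p),91).round(1))
print("wall 64.5 ")
for p in [(200,72),(615,47),(205,322),(625,288)]: print(p,p2w("top",*o(*p),64.5).round(1))
print("right")
for p in [(735,75),(738,215),(748,232),(748,285)]: print(p,p2w("top",*o(*p),90).round(1),p2w("top",*o(*p),2).round(1))
E
```

```text
(32, 92) [533.8 376.   90. ]
(105, 112) [547.3 349.   90. ]
(183, 65) [583.6 377.6  90. ]
(258, 80) [599.1 354.1  90. ]
(340, 260) [563.3 206.5  90. ]
(435, 240) [592.9 207.9  90. ]
wall tops 64.5
(95, 222) [534.2 327.   64.5]
(258, 340) [543.2 220.6  64.5]
(275, 170) [598.5 342.4  64.5]
(378, 235) [605.  278.   64.5]
foot z2
(348, 545) [562.  206.8   2. ]
(445, 505) [597.8 218.4   2. ]
top
(25, 60) [603.8 382.   91. ]
(25, 140) [582.2 380.5  91. ]
(30, 250) [552.7 377.2  91. ]
(35, 325) [532.7 374.5  91. ]
wall 64.5 
(200, 72) [604.7 346.   64.5]
(615, 47) [612.8 231.7  64.5]
(205, 322) [535.4 340.3  64.5]
(625, 288) [545.8 226.   64.5]
right
(735, 75) [601.8 192.   90. ] [613.9 213.1   2. ]
(738, 215) [563.9 189.7  90. ] [572.1 210.5   2. ]
(748, 232) [559.3 186.9  90. ] [567.  207.3   2. ]
(748, 285) [545.1 186.3  90. ] [551.3 206.7   2. ]
```

```bash
cat >> h.py <<'E'
def trayL(x,y,yaw,z,col=(255,0,255)):
    f=T(x,y,yaw,z); L=[]
    for a,b in((-35.5,-15.5),(15.5,35.5)):
        L.append((f(np.array([[a,84.5,42],[b,84.5,42],[b,89,47],[a,89,47],[a,84.5,42.]])),col))
    L.append((f(np.array([[-14.5,-84.5,42],[14.5,-84.5,42],[14.5,-89,47],[-14.5,-89,47],[-14.5,-84.5,42.]])),col))
    L.append((box(f,66,120,0,16.5)[1],col)); L.append((box(f,66,120,0,16.5)[0],(0,200,0)))
    return L
E
cat > fit.py <<'E'
from h import *
import sys
t=cv2.imread("pics/top0.png"); s=cv2.imread("pics/side0.png")
x,y,w=map(float,sys.argv[1:4]); L=trayL(x,y,w,48)+trayL(x,y,w,0,(255,255,0))
crop(t,88,182,86,40,9,"f1.png",L,"top"); crop(s,176,128,54,60,10,"f2.png",L,"side")
E
python3 fit.py 575.5 288.5 0.085
```

```text
(no output)
```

View pics/f1.png

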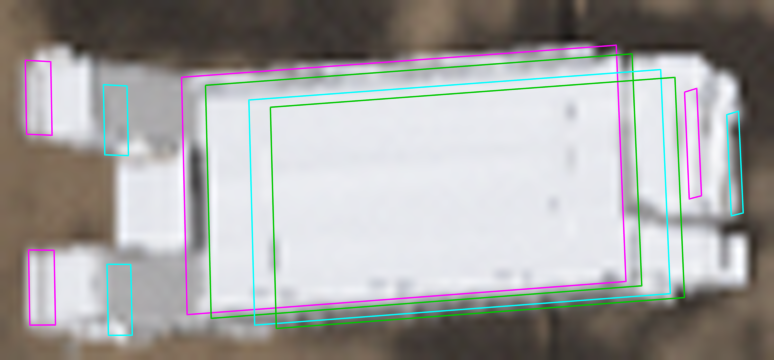

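View pics/f2.png

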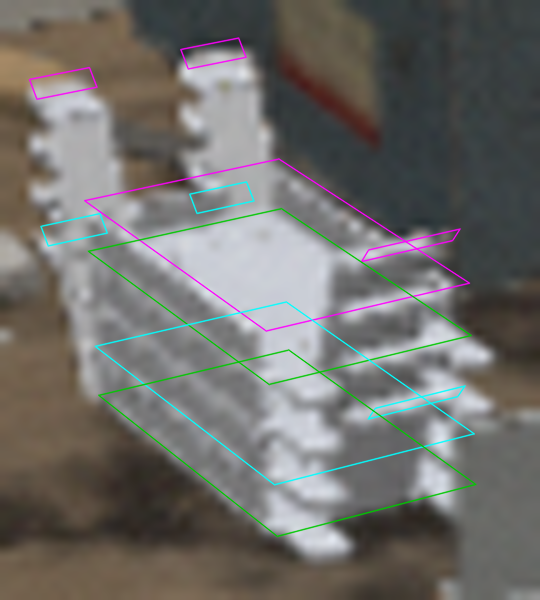

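```bash
python3 - <<'E'
from h import *
o=lambda u,v:((u+.5)/5.7-.5+185,(v+.5)/5.7-.5+165)
for p in [(590,158),(558,158),(621,158)]: print(p2w("top",*o(*p),55).round(1))
o=lambda u,v:((u+.5)/6-.5+210,(v+.5)/6-.5+155)
for p in [(415,328),(390,335),(440,335)]: print(p2w("side",*o(*p),55).round(1))
f=T(605.8,-13.7,-0.013)
print(f(np.array([[0,-162,42],[0,-90,12],[0,59,12]])).round(1))
s=st(); print(s["qpos"].round(2))
E
```

```text
[ 603.4 -100.7   55. ]
[603.3 -86.4  55. ]
[ 603.6 -114.5   55. ]
[ 602.8 -102.3   55. ]
[ 591.5 -102.5   55. ]
[ 608.4 -111.5   55. ]
[[ 603.7 -175.7   42. ]
 [ 604.6 -103.7   12. ]
 [ 606.6   45.3   12. ]]
0.1 pos [206.4 589.5 230.6] rot [-3.1416e+00  1.3000e-03  1.2340e+00] F [ 0.5  1.  -0.2] op 1.001
[ 1.23  0.35  1.63  0.    1.16 -0.  ]
```

```bash
cat > go.py <<'E'
# usage: go.py x y z yaw  -> tool-frame shift (cm) and twist
import sys; from h import *
from scipy.spatial.transform import Rotation as Ro
s=st(); x,y,z,w=map(float,sys.argv[1:5])
R=Ro.from_euler("xyz",s["tcp_rot"]).as_matrix()
d=R.T@(np.array([x,y,z])-s["eef_pos"])/10
yaw=np.arctan2(R[1,0],R[0,0]); tw=-(w-yaw)
print("shift cm",d.round(2),"twist",round(tw,3),"q",s["qpos"].round(2), "calls",round(max(np.linalg.norm(d)*10/208,abs(tw)/.62),2))
E
python3 go.py 603.5 -101.5 160 -0.013
```

```text
0.1 pos [206.4 589.5 230.6] rot [-3.1416e+00  1.3000e-03  1.2340e+00] F [ 0.5  1.  -0.2] op 1.001
shift cm [-52.08  60.31   7.13] twist 1.247 q [ 1.23  0.35  1.63  0.    1.16 -0.  ] calls 3.85
```

Emit:
{"method": "arm_command", "body": {
  "plan": [
    {"translation":[-52.08,60.31,7.13],"twist":1.247,"gripper":1},
    {"translation":[-52.08,60.31,7.13],"twist":1.247,"gripper":1},
    {"translation":[-52.08,60.31,7.13],"twist":1.247,"gripper":1},
    {"translation":[-52.08,60.31,7.13],"twist":1.247,"gripper":1},
    {"translation":[-52.08,60.31,7.13],"twist":1.247,"gripper":1}
  ]
}}

```text
clock: 0.52
eef_pos: [310.1, 408.1, 212.3]
tcp_rot: [3.141, 0.001, 0.604]
contact_force: [0.7, -0.7, 0.2]
opening: 1.001
```

```bash
python3 go.py 603.5 -101.5 160 -0.013
```

```text
0.52 pos [310.1 408.1 212.3] rot [3.1408e+00 9.0000e-04 6.0350e-01] F [ 0.7 -0.7  0.2] op 1.001
shift cm [-4.76 58.6   5.28] twist 0.617 q [ 0.92  0.2   1.89 -0.    1.05  0.32] calls 2.84
```

Emit:
{"method": "arm_command", "body": {
  "plan": [
    {"translation":[-4.76,58.6,5.28],"twist":0.617,"gripper":0.7},
    {"translation":[-4.76,58.6,5.28],"twist":0.617,"gripper":0.7},
    {"translation":[-4.76,58.6,5.28],"twist":0.617,"gripper":0.7},
    {"translation":[-4.76,58.6,5.28],"twist":0.617,"gripper":0.7},
    {"translation":[-4.76,58.6,5.28],"twist":0.617,"gripper":0.7}
  ]
}}

```text
clock: 0.93
eef_pos: [413.6, 228.1, 194.0]
tcp_rot: [3.14, 0.0, -0.019]
contact_force: [-0.2, 0.7, 0.4]
opening: 0.699
```

```bash
python3 go.py 603.5 -101.5 160 -0.013
```

```text
0.93 pos [413.6 228.1 194. ] rot [ 3.1405e+00  2.0000e-04 -1.9500e-02] F [-0.2  0.7  0.4] op 0.699
shift cm [19.63 32.58  3.43] twist -0.006 q [ 0.5   0.16  1.99 -0.    1.    0.52] calls 1.84
```

Emit:
{"method": "arm_command", "body": {
  "plan": [
    {"translation":[19.63,32.58,3.43],"twist":-0.006,"gripper":0.7},
    {"translation":[19.63,32.58,3.43],"twist":-0.006,"gripper":0.7},
    {"translation":[19.63,32.58,3.43],"twist":-0.006,"gripper":0.7},
    {"translation":[19.63,32.58,3.43],"twist":-0.006,"gripper":0.7},
    {"translation":[19.63,32.58,3.43],"twist":-0.006,"gripper":0.7}
  ]
}}

```text
clock: 1.35
eef_pos: [516.9, 47.9, 175.3]
tcp_rot: [3.141, 0.0, -0.014]
contact_force: [0.1, 0.3, -0.2]
opening: 0.7
```

```bash
python3 go.py 603.5 -101.5 120 -0.013
```

```text
1.35 pos [516.9  47.9 175.3] rot [ 3.1405e+00  4.0000e-04 -1.3700e-02] F [ 0.1  0.3 -0.2] op 0.7
shift cm [ 8.86 14.82  5.54] twist -0.001 q [ 0.09  0.25  1.91 -0.    0.98  0.1 ] calls 0.87
```

Emit:
{"method": "arm_command", "body": {
  "plan": [
    {"translation":[8.86,14.82,5.54],"twist":0,"gripper":0.7},
    {"translation":[8.86,14.82,5.54],"twist":0,"gripper":0.7},
    {"translation":[8.86,14.82,5.54],"twist":0,"gripper":0.7},
    {"translation":[8.86,14.82,5.54],"twist":0,"gripper":0.7},
    {"translation":[8.86,14.82,5.54],"twist":0,"gripper":0.7}
  ]
}}

```text
clock: 1.77
eef_pos: [604.7, -105.5, 118.1]
tcp_rot: [3.14, 0.001, -0.016]
contact_force: [-0.1, 1.2, -0.2]
opening: 0.701
```

```bash
python3 go.py 603.5 -101.5 27 -0.013; python3 - <<'E'
from h import *
t=grab_frame("top"); s=grab_frame("side"); crop(t,185,150,140,90,5,"g1.png"); crop(s,220,130,130,120,5,"g2.png")
E
```

```text
1.77 pos [ 604.7 -105.5  118.1] rot [ 3.1397e+00  8.0000e-04 -1.5600e-02] F [-0.1  1.2 -0.2] op 0.701
shift cm [-0.12 -0.42  9.11] twist -0.003 q [-0.17  0.46  1.75 -0.    0.93 -0.16] calls 0.44
```

View pics/g2.png

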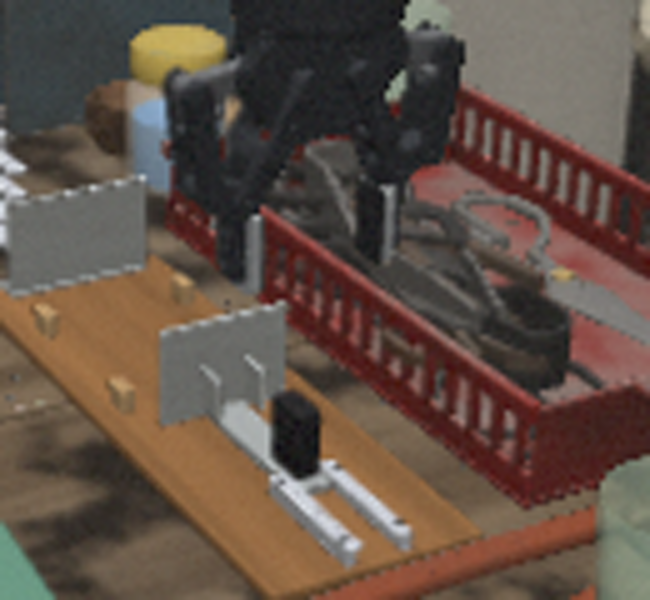

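View pics/g1.png

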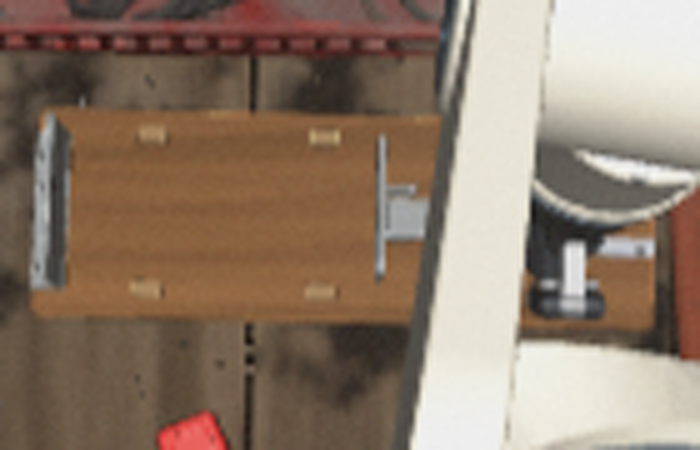

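Emit:
{"method": "arm_command", "body": {
  "plan": [
    {"translation":[-0.12,-0.42,3],"twist":0,"gripper":0.7},
    {"translation":[-0.12,-0.42,6],"twist":0,"gripper":0.7},
    {"translation":[-0.12,-0.42,9.1],"twist":0,"gripper":0.7},
    {"translation":[-0.12,-0.42,9.1],"twist":0,"gripper":0.7},
    {"translation":[-0.12,-0.42,9.1],"twist":0,"gripper":0.7}
  ]
}}

```text
clock: 2.28
eef_pos: [600.7, -98.3, 26.8]
tcp_rot: [3.141, 0.006, -0.016]
contact_force: [1.4, 0.3, 1.3]
opening: 0.697
```

Emit:
{"method": "arm_command", "body": {
  "plan": [
    {"translation":[0,0,0],"twist":0,"gripper":0.05},
    {"translation":[0,0,0],"twist":0,"gripper":0.05},
    {"translation":[0,0,0],"twist":0,"gripper":0.05},
    {"translation":[0,0,0],"twist":0,"gripper":0.05},
    {"translation":[0,0,0],"twist":0,"gripper":0.05}
  ],
  "squeeze": 25
}}

```text
clock: 2.7
eef_pos: [604.0, -98.5, 29.0]
tcp_rot: [3.141, -0.001, -0.016]
contact_force: [7.2, 1.2, 0.3]
opening: 0.159
```

```bash
python3 go.py 603.5 -101.5 27 -0.013; python3 - <<'E'
from h import *
s=grab_frame("side"); crop(s,220,130,130,120,5,"g3.png")
E
```

```text
2.7 pos [604.  -98.5  29. ] rot [ 3.1407e+00 -1.2000e-03 -1.6000e-02] F [7.2 1.2 0.3] op 0.159
shift cm [-0.05  0.3   0.2 ] twist -0.003 q [-0.16  0.58  1.8  -0.    0.76 -0.15] calls 0.02
```

View pics/g3.png

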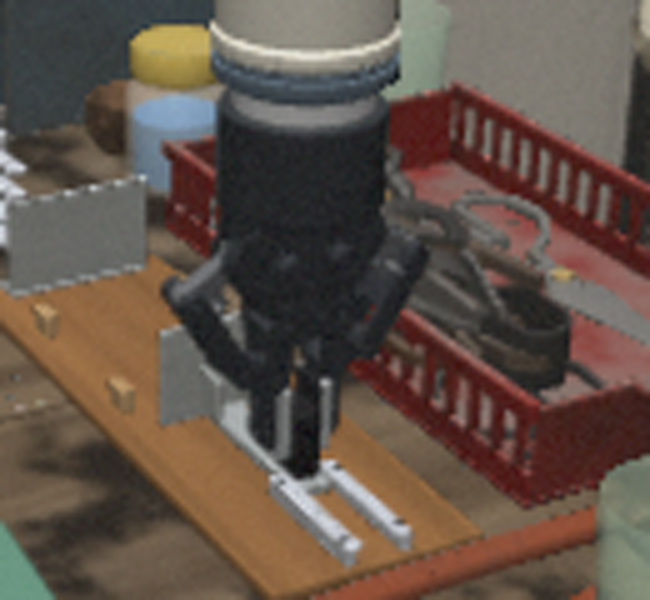

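Emit:
{"method": "arm_command", "body": {
  "plan": [
    {"translation":[0,1.2,0],"twist":0,"gripper":0.05},
    {"translation":[0,2.8,0],"twist":0,"gripper":0.05},
    {"translation":[0,4.6,0],"twist":0,"gripper":0.05},
    {"translation":[0,6.2,0],"twist":0,"gripper":0.05},
    {"translation":[0,7.2,0],"twist":0,"gripper":0.05}
  ]
}}

```text
clock: 3.17
eef_pos: [603.0, -171.6, 29.1]
tcp_rot: [3.141, -0.002, -0.017]
contact_force: [3.6, 2.5, -9.0]
opening: 0.161
```

Emit:
{"method": "arm_command", "body": {
  "plan": [
    {"translation":[0,0.2,0],"twist":0,"gripper":0.05},
    {"translation":[0,0.4,0],"twist":0,"gripper":0.05},
    {"translation":[0,0.6,0],"twist":0,"gripper":0.05},
    {"translation":[0,0.7,0],"twist":0,"gripper":0.05},
    {"translation":[0,0.7,0],"twist":0,"gripper":0.05}
  ]
}}

```text
clock: 3.58
eef_pos: [602.9, -172.9, 28.9]
tcp_rot: [-3.135, -0.0, -0.019]
contact_force: [6.6, 32.4, -4.2]
opening: 0.159
```

Emit:
{"method": "arm_command", "body": {
  "plan": [
    {"translation":[0,0,0],"twist":0,"gripper":0.6},
    {"translation":[0,0,0],"twist":0,"gripper":0.6},
    {"translation":[0,0,0],"twist":0,"gripper":0.6},
    {"translation":[0,0,-2],"twist":0,"gripper":0.6},
    {"translation":[0,0,-5],"twist":0,"gripper":0.6}
  ]
}}

```text
clock: 4.0
eef_pos: [600.8, -173.4, 77.3]
tcp_rot: [-3.134, 0.004, -0.019]
contact_force: [-0.5, -0.4, 1.0]
opening: 0.6
```

Emit:
{"method": "arm_command", "body": {
  "plan": [
    {"translation":[0,-1,-6],"twist":0,"gripper":1},
    {"translation":[0,-4,-10],"twist":0,"gripper":1},
    {"translation":[0,-8,-12],"twist":0,"gripper":1},
    {"translation":[0,-12,-14],"twist":0,"gripper":1},
    {"translation":[0,-16,-14],"twist":0,"gripper":1}
  ]
}}

```text
clock: 4.42
eef_pos: [605.5, -38.0, 217.7]
tcp_rot: [-3.136, -0.002, -0.021]
contact_force: [2.0, 0.3, 0.2]
opening: 0.999
```

```bash
python3 go.py 575.5 287 170 0.085; python3 - <<'E'
from h import *
s=grab_frame("side"); t=grab_frame("top");cv2.imwrite("pics/t1.png",t);cv2.imwrite("pics/s1.png",s)
G=(0,255,0);f=T(605.8,-13.7,-0.013)
L=[(f(np.array([[-45,-90,12],[45,-90,12],[45,-90,68],[-45,-90,68],[-45,-90,12.]])),G)]
crop(s,220,130,130,120,5,"g4.png",L,"side")
crop(t,220,150,140,90,5,"g5.png",L,"top")
E
```

```text
4.42 pos [605.5 -38.  217.7] rot [-3.1355e+00 -1.9000e-03 -2.1400e-02] F [2.  0.3 0.2] op 0.999
shift cm [ -3.7  -32.4    4.96] twist -0.106 q [-0.07  0.34  1.69  0.01  1.11 -0.05] calls 1.59
```

View pics/g4.png

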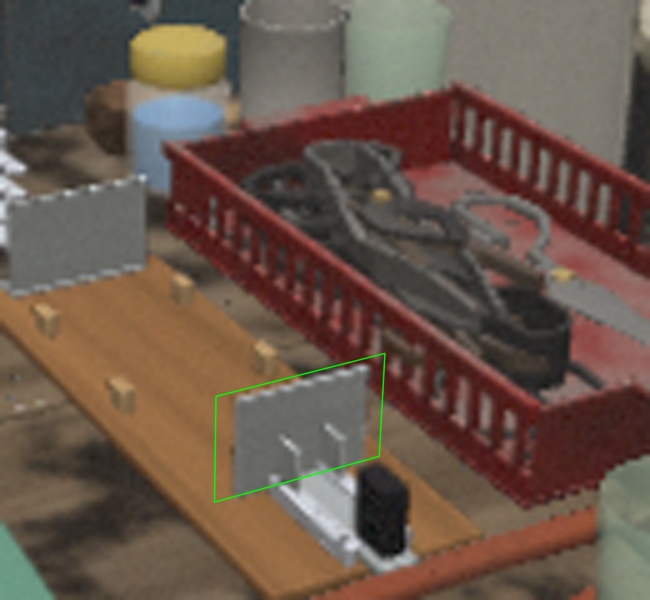

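View pics/g5.png

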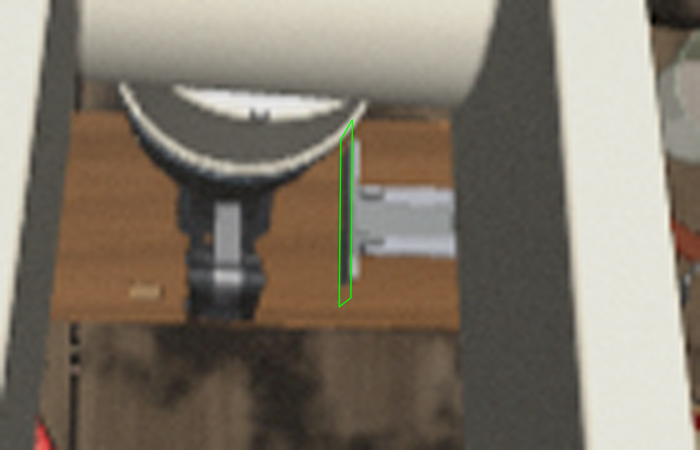

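Emit:
{"method": "arm_command", "body": {
  "plan": [
    {"translation":[-3.7,-32.4,4.9],"twist":-0.106,"gripper":1},
    {"translation":[-3.7,-32.4,4.9],"twist":-0.106,"gripper":1},
    {"translation":[-3.7,-32.4,4.9],"twist":-0.106,"gripper":1},
    {"translation":[-3.7,-32.4,4.9],"twist":-0.106,"gripper":1},
    {"translation":[-3.7,-32.4,4.9],"twist":-0.106,"gripper":1}
  ]
}}

```text
clock: 4.93
eef_pos: [584.9, 168.8, 186.3]
tcp_rot: [-3.134, -0.003, 0.089]
contact_force: [0.6, -0.6, 0.5]
opening: 1.004
```

```bash
python3 go.py 575.5 287 130 0.085
```

```text
4.93 pos [584.9 168.8 186.3] rot [-3.1342e+00 -2.6000e-03  8.8700e-02] F [ 0.6 -0.6  0.5] op 1.004
shift cm [  0.1  -11.81   5.72] twist 0.004 q [0.27 0.37 1.71 0.01 1.05 0.18] calls 0.63
```

Emit:
{"method": "arm_command", "body": {
  "plan": [
    {"translation":[0.1,-4,1.5],"twist":0.004,"gripper":1},
    {"translation":[0.1,-8,3],"twist":0.004,"gripper":1},
    {"translation":[0.1,-11.81,5],"twist":0.004,"gripper":1},
    {"translation":[0.1,-11.81,5.7],"twist":0.004,"gripper":1},
    {"translation":[0.1,-11.81,5.7],"twist":0.004,"gripper":1}
  ]
}}

```text
clock: 5.35
eef_pos: [574.2, 287.6, 127.7]
tcp_rot: [-3.136, 0.0, 0.087]
contact_force: [-1.4, -0.7, -0.3]
opening: 1.001
```

```bash
python3 go.py 575.5 287 70 0.085; python3 - <<'E'
from h import *
s=grab_frame("side"); t=grab_frame("top")
L=trayL(575.5,287,.085,48)
crop(s,150,70,110,120,5,"g6.png",L,"side")
crop(t,80,160,140,90,5,"g7.png",L,"top")
E
```

```text
5.35 pos [574.2 287.6 127.7] rot [-3.1359e+00  5.0000e-04  8.7400e-02] F [-1.4 -0.7 -0.3] op 1.001
shift cm [0.13 0.1  5.77] twist 0.002 q [0.46 0.49 1.68 0.01 0.97 0.37] calls 0.28
```

View pics/g6.png

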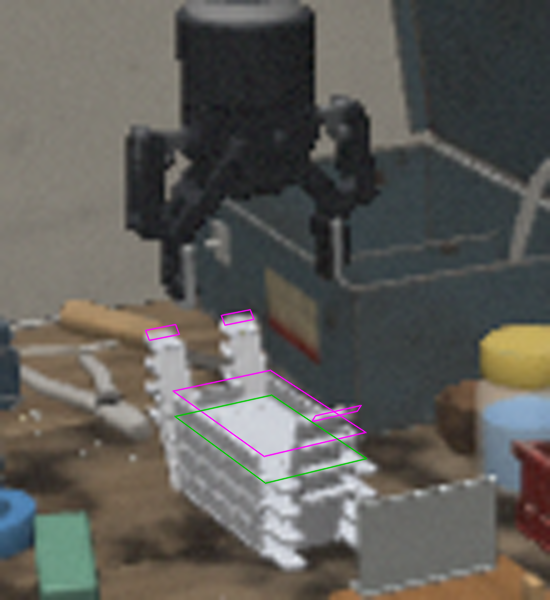

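View pics/g7.png

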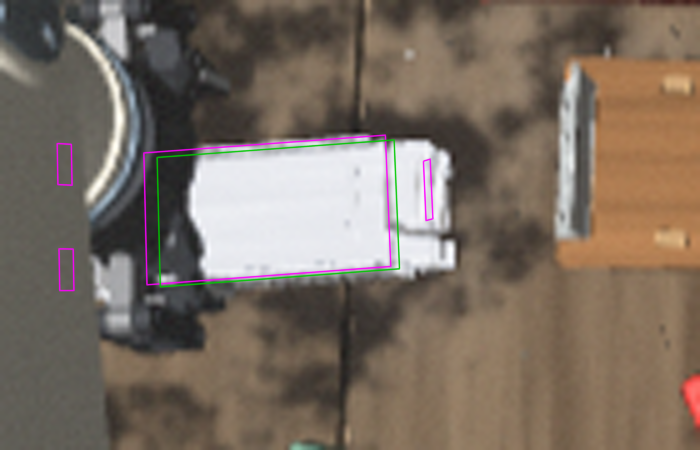

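```bash
python3 - <<'E'
from h import *
f=T(574.2,287.6,.087)
for z in(128,134,141,147): print(z,(5*(w2p("side",f([[-49.5,0,z],[49.5,0,z],[-42.5,0,z],[42.5,0,z]]))-[150,70]+.5)).round(0).tolist())
E
```

```text
128 [[182.0, 325.0], [335.0, 295.0], [193.0, 323.0], [324.0, 297.0]]
134 [[181.0, 315.0], [334.0, 285.0], [192.0, 313.0], [324.0, 287.0]]
141 [[180.0, 303.0], [334.0, 273.0], [191.0, 301.0], [323.0, 275.0]]
147 [[180.0, 293.0], [333.0, 264.0], [191.0, 291.0], [323.0, 266.0]]
```

Emit:
{"method": "arm_command", "body": {
  "plan": [
    {"translation":[0.13,0,2],"twist":0,"gripper":1},
    {"translation":[0.13,0,4],"twist":0,"gripper":1},
    {"translation":[0.13,0,6],"twist":0,"gripper":1},
    {"translation":[0.13,0,7],"twist":0,"gripper":1},
    {"translation":[0.13,0,7],"twist":0,"gripper":1}
  ]
}}

```text
clock: 5.87
eef_pos: [576.5, 284.2, 58.7]
tcp_rot: [-3.137, 0.001, 0.083]
contact_force: [-0.3, 0.0, -0.4]
opening: 1.002
```

```bash
python3 go.py 575.5 287 45 0.085; python3 - <<'E'
from h import *
s=grab_frame("side")
crop(s,165,120,80,75,8,"g8.png")
E
```

```text
5.87 pos [576.5 284.2  58.7] rot [-3.1366e+00  6.0000e-04  8.3100e-02] F [-0.3  0.  -0.4] op 1.002
shift cm [-0.08 -0.28  1.37] twist -0.002 q [0.45 0.57 1.71 0.01 0.85 0.37] calls 0.07
```

View pics/g8.png

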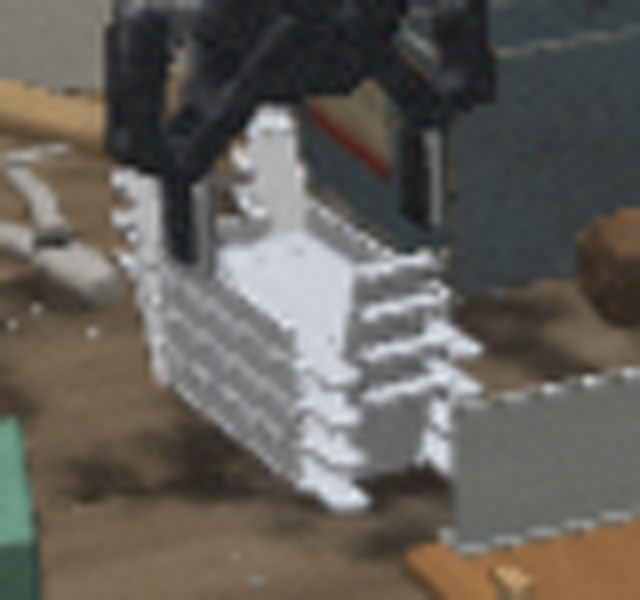

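```bash
python3 - <<'E'
from h import *
f=T(575.5,287,.085)
q=lambda P:(8*(w2p("side",P)-[165,120]+.5)).round(0).tolist()
for yy in (60,30,0,-30,-60):
  print(yy,q(f([[-33,yy,64.5]])),q(f([[-33,yy,48]])),q(f([[-33,yy,0]])),q(f([[33,yy,64.5]])))
print(q(f([[-14.5,-84.5,90],[14.5,-84.5,90],[-14.5,-89,95],[14.5,-89,95]])))
g=T(576.5,284.2,.083); print("tip",q(g([[-42.5,0,72],[-56,0,72],[42.5,0,72]])))
E
```

```text
60 [[157.0, 226.0]] [[160.0, 266.0]] [[168.0, 382.0]] [[313.0, 192.0]]
30 [[192.0, 251.0]] [[194.0, 292.0]] [[202.0, 409.0]] [[349.0, 216.0]]
0 [[227.0, 276.0]] [[230.0, 318.0]] [[237.0, 436.0]] [[386.0, 241.0]]
-30 [[264.0, 303.0]] [[267.0, 345.0]] [[274.0, 465.0]] [[425.0, 266.0]]
-60 [[303.0, 330.0]] [[305.0, 373.0]] [[311.0, 495.0]] [[465.0, 292.0]]
[[379.0, 275.0], [452.0, 258.0], [385.0, 265.0], [458.0, 249.0]]
tip [[208.0, 264.0], [174.0, 272.0], [414.0, 219.0]]
```

Emit:
{"method": "arm_command", "body": {
  "plan": [
    {"translation":[-0.15,-0.4,0.5],"twist":0,"gripper":1},
    {"translation":[-0.15,-0.4,1.0],"twist":0,"gripper":1},
    {"translation":[-0.15,-0.4,1.45],"twist":0,"gripper":1},
    {"translation":[-0.15,-0.4,1.45],"twist":0,"gripper":1},
    {"translation":[-0.15,-0.4,1.45],"twist":0,"gripper":1}
  ]
}}

```text
clock: 6.33
eef_pos: [575.3, 288.8, 45.5]
tcp_rot: [-3.136, -0.001, 0.084]
contact_force: [-0.4, -0.1, 0.6]
opening: 0.992
```

Emit:
{"method": "arm_command", "body": {
  "plan": [
    {"translation":[0,0,0],"twist":0,"gripper":0.9},
    {"translation":[0,0,0],"twist":0,"gripper":0.83},
    {"translation":[0,0,0],"twist":0,"gripper":0.75},
    {"translation":[0,0,0],"twist":0,"gripper":0.65},
    {"translation":[0,0,0],"twist":0,"gripper":0.65}
  ],
  "squeeze": 25
}}

```text
clock: 6.75
eef_pos: [575.5, 289.0, 46.0]
tcp_rot: [-3.136, -0.001, 0.084]
contact_force: [-2.1, -0.1, 4.7]
opening: 0.763
```

```bash
python3 go.py 575.5 287 45 0.085; python3 - <<'E'
from h import *
s=grab_frame("side")
crop(s,165,120,80,75,8,"g9.png")
E
```

```text
6.75 pos [575.5 289.   46. ] rot [-3.1357e+00 -1.3000e-03  8.3500e-02] F [-2.1 -0.1  4.7] op 0.763
shift cm [-0.02  0.2   0.1 ] twist -0.001 q [0.46 0.59 1.72 0.01 0.83 0.37] calls 0.01
```

View pics/g9.png

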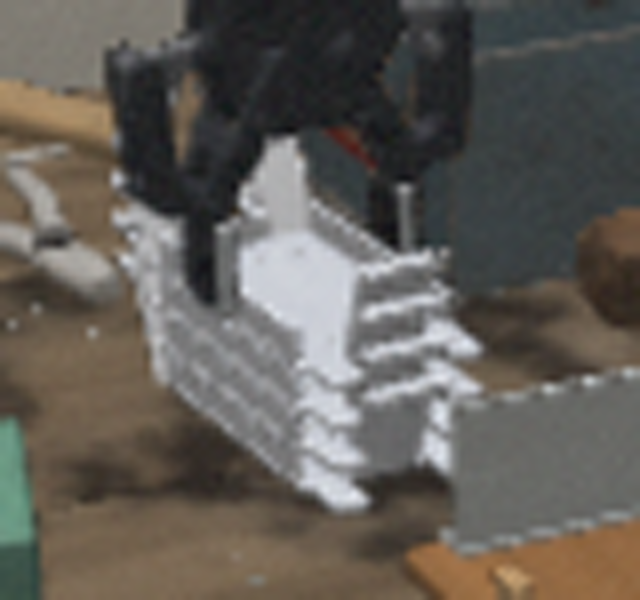

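Emit:
{"method": "arm_command", "body": {
  "plan": [
    {"translation":[0,0,-0.3],"twist":0,"gripper":0.65},
    {"translation":[0,0,-0.8],"twist":0,"gripper":0.65},
    {"translation":[0,0,-1.6],"twist":0,"gripper":0.65},
    {"translation":[0,0,-3],"twist":0,"gripper":0.65},
    {"translation":[0,0,-5],"twist":0,"gripper":0.65}
  ]
}}

```text
clock: 7.22
eef_pos: [574.6, 288.2, 96.1]
tcp_rot: [-3.137, 0.001, 0.084]
contact_force: [-0.1, 0.5, -1.0]
opening: 0.766
```

Emit:
{"method": "arm_command", "body": {
  "plan": [
    {"translation":[0,0,-2],"twist":0,"gripper":0.65},
    {"translation":[0,0,-4],"twist":0,"gripper":0.65},
    {"translation":[0,0,-6],"twist":0,"gripper":0.65},
    {"translation":[0,0,-6],"twist":0,"gripper":0.65},
    {"translation":[0,0,-6],"twist":0,"gripper":0.65}
  ]
}}

```text
clock: 7.63
eef_pos: [575.5, 288.3, 158.0]
tcp_rot: [-3.135, -0.002, 0.084]
contact_force: [0.6, 0.1, -1.6]
opening: 0.761
```

```bash
python3 go.py 606.6 45.3 130 -0.013; python3 - <<'E'
from h import *
s=grab_frame("side");t=grab_frame("top");cv2.imwrite("pics/s2.png",s);cv2.imwrite("pics/t2.png",t)
crop(s,155,70,90,120,5,"h1.png")
crop(t,80,160,140,90,5,"h2.png")
E
```

```text
7.63 pos [575.5 288.3 158. ] rot [-3.1354e+00 -2.2000e-03  8.3500e-02] F [ 0.6  0.1 -1.6] op 0.761
shift cm [ 1.06 24.49  2.65] twist 0.097 q [0.46 0.45 1.66 0.01 1.03 0.37] calls 1.19
```

View pics/h1.png

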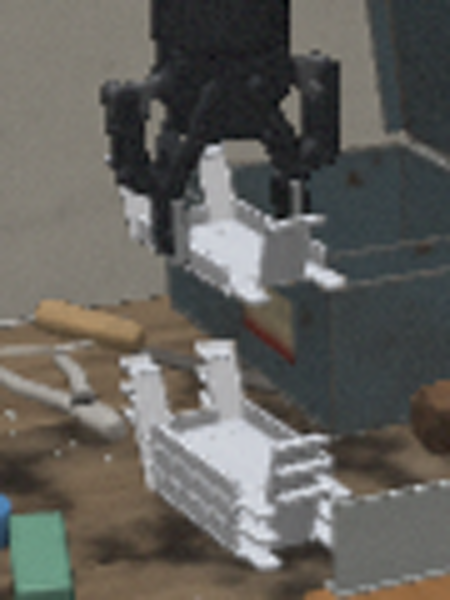

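View pics/h2.png

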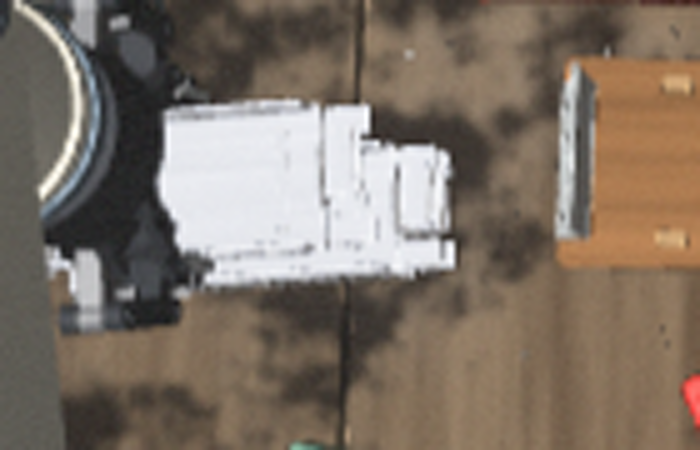

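```bash
python3 - <<'E'
from h import *
s=cv2.imread("pics/s2.png")
L=trayL(575.5,288.3,.0835,160)+trayL(575.5,288.3,.0835,32)
crop(s,172,100,56,70,10,"h3.png",L,"side")
E
```

```text
(no output)
```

View pics/h3.png

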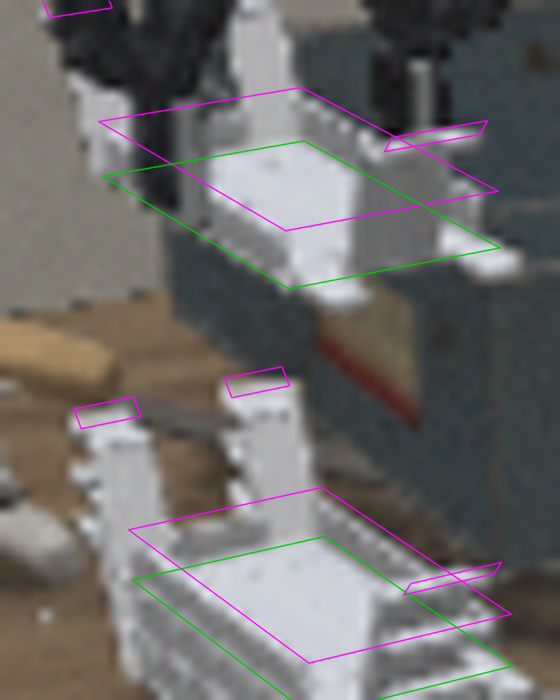

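Emit:
{"method": "arm_command", "body": {
  "plan": [
    {"translation":[1.1,25,2.6],"twist":0.097,"gripper":0.65},
    {"translation":[1.1,25,2.6],"twist":0.097,"gripper":0.65},
    {"translation":[1.1,25,2.6],"twist":0.097,"gripper":0.65},
    {"translation":[1.1,25,2.6],"twist":0.097,"gripper":0.65},
    {"translation":[1.1,25,2.6],"twist":0.097,"gripper":0.65}
  ]
}}

```text
clock: 8.15
eef_pos: [599.5, 80.6, 131.6]
tcp_rot: [-3.137, 0.004, -0.013]
contact_force: [0.3, -0.1, -0.8]
opening: 0.767
```

```bash
python3 go.py 606.6 37 70 -0.013
```

```text
8.15 pos [599.5  80.6 131.6] rot [-3.1375  0.0043 -0.0129] F [ 0.3 -0.1 -0.8] op 0.767
shift cm [0.79 4.38 6.14] twist 0.0 q [0.13 0.43 1.76 0.01 0.95 0.14] calls 0.36
```

Emit:
{"method": "arm_command", "body": {
  "plan": [
    {"translation":[0.7,2,0],"twist":0,"gripper":0.65},
    {"translation":[0.7,4.3,0],"twist":0,"gripper":0.65},
    {"translation":[0.7,4.3,2],"twist":0,"gripper":0.65},
    {"translation":[0.7,4.3,5],"twist":0,"gripper":0.65},
    {"translation":[0.7,4.3,6],"twist":0,"gripper":0.65}
  ]
}}

```text
clock: 8.57
eef_pos: [602.8, 37.0, 67.2]
tcp_rot: [-3.138, 0.01, -0.014]
contact_force: [-1.0, 0.1, -1.5]
opening: 0.765
```

Emit:
{"method": "arm_command", "body": {
  "plan": [
    {"translation":[0,0,0],"twist":0,"gripper":0.65},
    {"translation":[0,0,0],"twist":0,"gripper":0.65},
    {"translation":[0,0,0],"twist":0,"gripper":0.65},
    {"translation":[0,0,0],"twist":0,"gripper":0.65},
    {"translation":[0,0,0],"twist":0,"gripper":0.65}
  ]
}}

```text
clock: 8.98
eef_pos: [603.7, 37.3, 68.4]
tcp_rot: [-3.138, 0.008, -0.014]
contact_force: [-0.8, 1.0, -1.2]
opening: 0.766
```

```bash
python3 go.py 606.6 37 14 -0.013; python3 - <<'E'
from h import *
s=grab_frame("side");cv2.imwrite("pics/s3.png",s)
p=sense()["eef_pos"]
L=trayL(p[0],p[1],-0.013,p[2])
f=T(605.8,-13.7,-0.013); L+=[(b,(0,255,255)) for b in box(f,74,300,12,26)]
crop(s,215,110,100,110,6,"h4.png",L,"side")
E
```

```text
8.98 pos [603.7  37.3  68.4] rot [-3.1377  0.0084 -0.0135] F [-0.8  1.  -1.2] op 0.766
shift cm [0.34 0.05 5.44] twist -0.001 q [0.06 0.52 1.79 0.01 0.84 0.07] calls 0.26
```

View pics/h4.png

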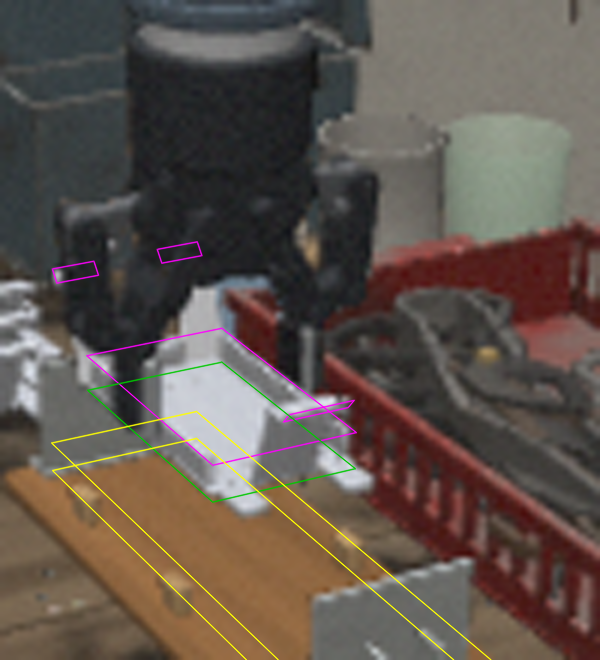

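Emit:
{"method": "arm_command", "body": {
  "plan": [
    {"translation":[0.25,0,1.5],"twist":0,"gripper":0.65},
    {"translation":[0.25,0,3],"twist":0,"gripper":0.65},
    {"translation":[0.25,0,4.5],"twist":0,"gripper":0.65},
    {"translation":[0.25,0,5.0],"twist":0,"gripper":0.65},
    {"translation":[0.25,0,5.0],"twist":0,"gripper":0.65}
  ]
}}

```text
clock: 9.45
eef_pos: [604.8, 37.4, 16.6]
tcp_rot: [-3.138, 0.011, -0.014]
contact_force: [0.4, -0.1, 0.1]
opening: 0.767
```

Emit:
{"method": "arm_command", "body": {
  "plan": [
    {"translation":[0,0,0.1],"twist":0,"gripper":0.65},
    {"translation":[0,0,0.1],"twist":0,"gripper":0.65},
    {"translation":[0,0,0.2],"twist":0,"gripper":0.65},
    {"translation":[0,0,0.2],"twist":0,"gripper":0.65},
    {"translation":[0,0,0.2],"twist":0,"gripper":0.65}
  ]
}}

```text
clock: 9.87
eef_pos: [605.0, 37.4, 15.1]
tcp_rot: [-3.138, 0.01, -0.014]
contact_force: [0.6, -0.1, -0.8]
opening: 0.761
```

Emit:
{"method": "arm_command", "body": {
  "plan": [
    {"translation":[0.1,0,0.1],"twist":0,"gripper":0.65},
    {"translation":[0.1,0,0.1],"twist":0,"gripper":0.65},
    {"translation":[0.1,0,0.2],"twist":0,"gripper":0.65},
    {"translation":[0.1,0,0.2],"twist":0,"gripper":0.65},
    {"translation":[0.1,0,0.2],"twist":0,"gripper":0.65}
  ]
}}

```text
clock: 10.28
eef_pos: [606.0, 37.4, 13.0]
tcp_rot: [-3.138, 0.01, -0.014]
contact_force: [0.1, 0.1, -0.0]
opening: 0.764
```

Emit:
{"method": "arm_command", "body": {
  "plan": [
    {"translation":[0,0,0.1],"twist":0,"gripper":0.65},
    {"translation":[0,0,0.1],"twist":0,"gripper":0.65},
    {"translation":[0,0,0.1],"twist":0,"gripper":0.65},
    {"translation":[0,0,0.1],"twist":0,"gripper":0.65},
    {"translation":[0,0,0.1],"twist":0,"gripper":0.65}
  ]
}}

```text
clock: 10.7
eef_pos: [605.9, 37.4, 12.0]
tcp_rot: [-3.138, 0.01, -0.014]
contact_force: [-0.2, -0.0, -0.8]
opening: 0.761
```

Emit:
{"method": "arm_command", "body": {
  "plan": [
    {"translation":[0,-0.2,0],"twist":0,"gripper":0.65},
    {"translation":[0,-0.35,0],"twist":0,"gripper":0.65},
    {"translation":[0,-0.5,0],"twist":0,"gripper":0.65},
    {"translation":[0,-0.55,0],"twist":0,"gripper":0.65},
    {"translation":[0,-0.55,0],"twist":0,"gripper":0.65}
  ]
}}

```text
clock: 11.12
eef_pos: [606.0, 43.2, 12.0]
tcp_rot: [-3.138, 0.01, -0.013]
contact_force: [0.2, 0.4, -1.0]
opening: 0.764
```

Emit:
{"method": "arm_command", "body": {
  "plan": [
    {"translation":[0,-0.05,0],"twist":0,"gripper":0.65},
    {"translation":[0,-0.1,0],"twist":0,"gripper":0.65},
    {"translation":[0,-0.15,0],"twist":0,"gripper":0.65},
    {"translation":[0,-0.15,0],"twist":0,"gripper":0.65},
    {"translation":[0,-0.15,0],"twist":0,"gripper":0.65}
  ]
}}

```text
clock: 11.53
eef_pos: [606.0, 44.3, 12.0]
tcp_rot: [-3.138, 0.01, -0.013]
contact_force: [0.4, -3.1, -1.6]
opening: 0.768
```

Emit:
{"method": "arm_command", "body": {
  "plan": [
    {"translation":[0,-0.05,0],"twist":0,"gripper":0.65},
    {"translation":[0,-0.1,0],"twist":0,"gripper":0.65},
    {"translation":[0,-0.15,0],"twist":0,"gripper":0.65},
    {"translation":[0,-0.15,0],"twist":0,"gripper":0.65},
    {"translation":[0,-0.15,0],"twist":0,"gripper":0.65}
  ]
}}

```text
clock: 11.95
eef_pos: [605.9, 44.6, 11.7]
tcp_rot: [-3.14, 0.01, -0.013]
contact_force: [0.9, -10.1, -3.6]
opening: 0.766
```

Emit:
{"method": "arm_command", "body": {
  "plan": [
    {"translation":[0,0.04,0.0],"twist":0,"gripper":0.65},
    {"translation":[0,0.06,0],"twist":0,"gripper":0.65},
    {"translation":[0,0.06,0.1],"twist":0,"gripper":0.65},
    {"translation":[0,0.06,0.1],"twist":0,"gripper":0.65},
    {"translation":[0,0.06,0.1],"twist":0,"gripper":0.65}
  ]
}}

```text
clock: 12.37
eef_pos: [606.0, 44.2, 10.8]
tcp_rot: [-3.139, 0.01, -0.013]
contact_force: [0.3, -0.9, -0.5]
opening: 0.765
```

Emit:
{"method": "arm_command", "body": {
  "plan": [
    {"translation":[0,0,0.05],"twist":0,"gripper":0.65},
    {"translation":[0,0,0.1],"twist":0,"gripper":0.65},
    {"translation":[0,0,0.1],"twist":0,"gripper":0.65},
    {"translation":[0,0,0.1],"twist":0,"gripper":0.65},
    {"translation":[0,0,0.1],"twist":0,"gripper":0.65}
  ]
}}

```text
clock: 12.78
eef_pos: [606.1, 44.3, 10.0]
tcp_rot: [-3.139, 0.01, -0.013]
contact_force: [-0.8, -1.7, 4.2]
opening: 0.766
```

Emit:
{"method": "arm_command", "body": {
  "plan": [
    {"translation":[0,0,0.05],"twist":0,"gripper":0.65},
    {"translation":[0,0,0.1],"twist":0,"gripper":0.65},
    {"translation":[0,0,0.1],"twist":0,"gripper":0.65},
    {"translation":[0,0,0.1],"twist":0,"gripper":0.65},
    {"translation":[0,0,0.1],"twist":0,"gripper":0.65}
  ]
}}

```text
clock: 13.2
eef_pos: [606.2, 44.3, 9.9]
tcp_rot: [-3.139, 0.01, -0.013]
contact_force: [-4.4, -1.3, 11.9]
opening: 0.763
```

Emit:
{"method": "arm_command", "body": {
  "plan": [
    {"translation":[0,0,-0.05],"twist":0,"gripper":0.7},
    {"translation":[0,0,-0.05],"twist":0,"gripper":0.85},
    {"translation":[0,0,-0.05],"twist":0,"gripper":1},
    {"translation":[0,0,-0.05],"twist":0,"gripper":1},
    {"translation":[0,0,-0.05],"twist":0,"gripper":1}
  ]
}}

```text
clock: 13.62
eef_pos: [606.1, 44.4, 10.2]
tcp_rot: [-3.139, 0.01, -0.013]
contact_force: [-0.1, -0.7, 0.8]
opening: 1.004
```

Emit:
{"method": "arm_command", "body": {
  "plan": [
    {"translation":[0,0,-2],"twist":0,"gripper":1},
    {"translation":[0,0,-5],"twist":0,"gripper":1},
    {"translation":[0,0,-9],"twist":0,"gripper":1},
    {"translation":[0,0,-13],"twist":0,"gripper":1},
    {"translation":[0,0,-13],"twist":0,"gripper":1}
  ]
}}

```text
clock: 14.03
eef_pos: [611.9, 44.5, 147.8]
tcp_rot: [-3.138, -0.001, -0.013]
contact_force: [2.4, 0.0, 1.0]
opening: 1.0
```

```bash
python3 go.py 575.5 288.5 150 3.2251; python3 - <<'E'
from h import *
s=grab_frame("side");t=grab_frame("top");cv2.imwrite("pics/s4.png",s);cv2.imwrite("pics/t4.png",t)
L=trayL(606.5,45.3,-.013,12)
crop(s,215,110,110,120,5,"h5.png",L,"side")
E
```

```text
14.03 pos [611.9  44.5 147.8] rot [-3.1382e+00 -1.1000e-03 -1.3100e-02] F [2.4 0.  1. ] op 1.0
shift cm [ -3.96 -24.35  -0.14] twist -3.238 q [0.07 0.42 1.73 0.   0.98 0.08] calls 5.22
```

View pics/h5.png

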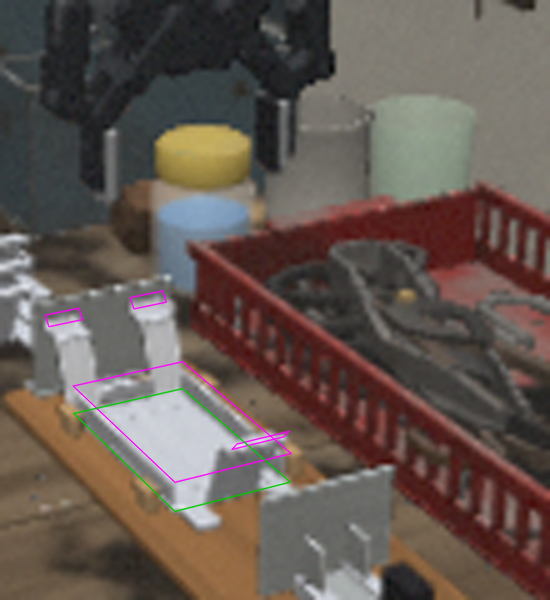

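View pics/t4.png

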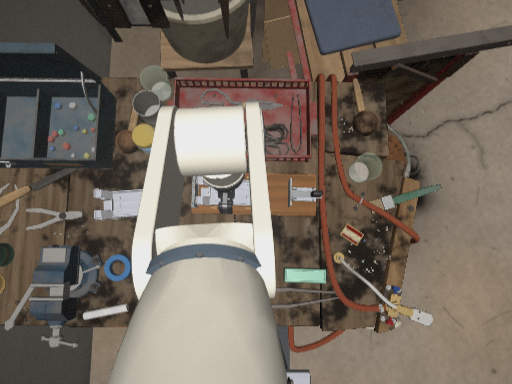

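```bash
python3 - <<'E'
from h import *
t=cv2.imread("pics/t4.png");s=cv2.imread("pics/s4.png")
crop(t,272,255,70,40,10,"i1.png"); crop(s,190,220,80,70,8,"i2.png")
E
```

```text
(no output)
```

View pics/i1.png

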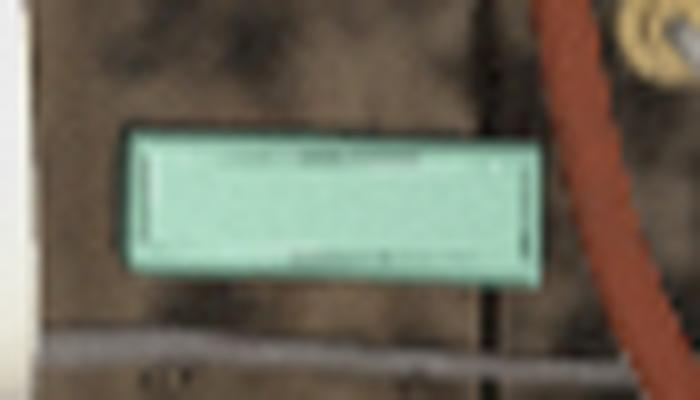

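View pics/i2.png

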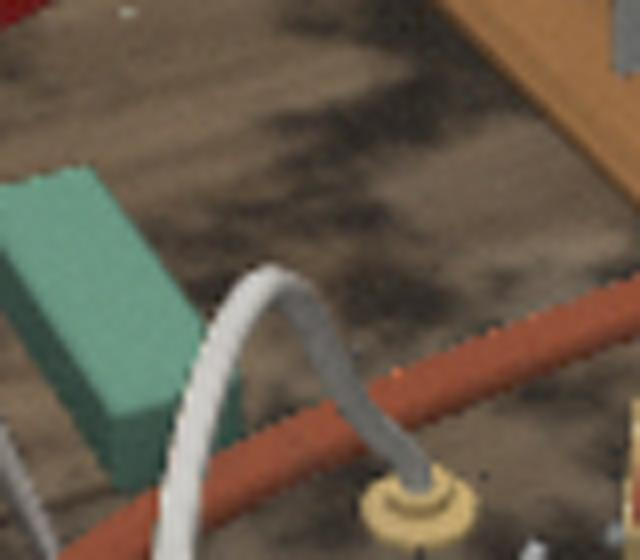

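```bash
python3 - <<'E'
from h import *
o=lambda u,v,k,x,y:((u+.5)/k-.5+x,(v+.5)/k-.5+y)
P=np.array([p2w("top",*o(*p,10,272,255),28.5)[:2] for p in [(130,130),(543,142),(541,285),(128,270)]])
def rep(P):
    l1=P[0]-P[1];l2=P[3]-P[2];w=P[0]-P[3];w2=P[1]-P[2]
    y=l1+l2; print("c",P.mean(0).round(1),"yaw",round(np.arctan2(-y[0],y[1]),3),"L",np.linalg.norm(l1).round(1),np.linalg.norm(l2).round(1),"W",np.linalg.norm(w).round(1),np.linalg.norm(w2).round(1))
rep(P)
P=np.array([p2w("top",*o(*p,3.9,125,225),29)[:2] for p in [(57,92),(200,130),(187,177),(40,136)]]); rep(P)
# side check right billet top corners
for p in [(0,188),(90,168),(210,325),(118,418)]: print(p2w("side",*o(*p,8,190,220),28).round(1))
E
python3 go.py 392 -146 150 0.03
```

```text
c [ 394.9 -146. ] yaw -0.026 L 105.4 104.9 W 34.8 35.6
c [433.  233.9] yaw -0.254 L 96.9 99.6 W 29.9 31.0
[384.1 -98.3  28. ]
[ 408.9 -100.6   28. ]
[ 408.5 -181.    28. ]
[ 373.6 -205.2   28. ]
14.13 pos [608.7  44.3 142.2] rot [-3.1388  0.0059 -0.013 ] F [-0.3  0.3 -0.2] op 0.999
shift cm [-21.43  19.31  -0.71] twist -0.043 q [0.07 0.43 1.74 0.   0.98 0.08] calls 1.39
```

Emit:
{"method": "arm_command", "body": {
  "plan": [
    {"translation":[-21.3,19.2,-2],"twist":0.013,"gripper":1},
    {"translation":[-21.3,19.2,-2],"twist":0.013,"gripper":1},
    {"translation":[-21.3,19.2,-2],"twist":0.013,"gripper":1},
    {"translation":[-21.3,19.2,-2],"twist":0.013,"gripper":1},
    {"translation":[-21.3,19.2,-2],"twist":0.013,"gripper":1}
  ]
}}

```text
clock: 14.55
eef_pos: [449.0, -93.9, 155.2]
tcp_rot: [-3.138, 0.009, -0.025]
contact_force: [0.9, -2.2, 0.4]
opening: 1.002
```

```bash
python3 go.py 394.5 -148 100 -0.026;  python3 - <<'E'
from h import *
t=grab_frame("top");s=grab_frame("side");cv2.imwrite("pics/t5.png",t);cv2.imwrite("pics/s5.png",s)
crop(t,150,140,200,150,4,"i1.png"); crop(s,180,170,100,120,5,"i2.png")
E
```

```text
14.55 pos [449.  -93.9 155.2] rot [-3.1384  0.0088 -0.0253] F [ 0.9 -2.2  0.4] op 1.002
shift cm [-5.26  5.57  5.55] twist 0.001 q [-0.21  0.2   2.05  0.    0.91 -0.19] calls 0.45
```

View pics/i1.png

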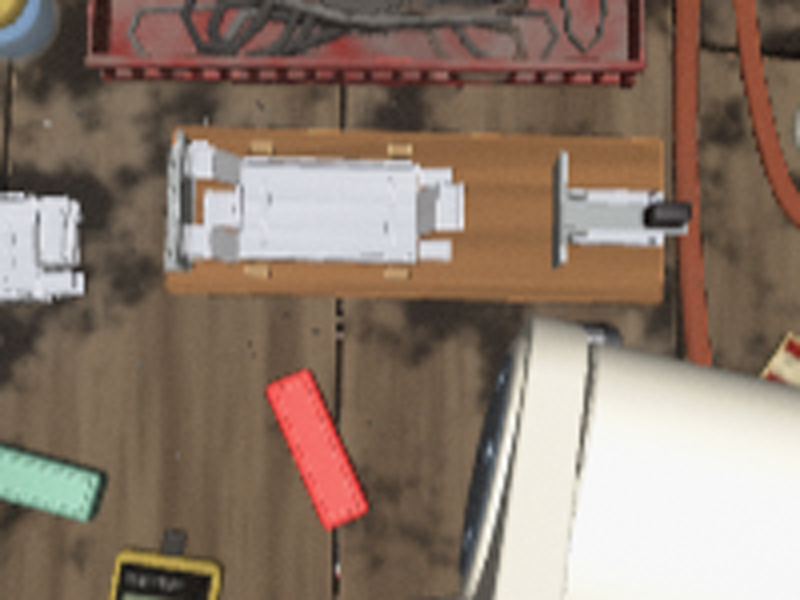

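View pics/i2.png

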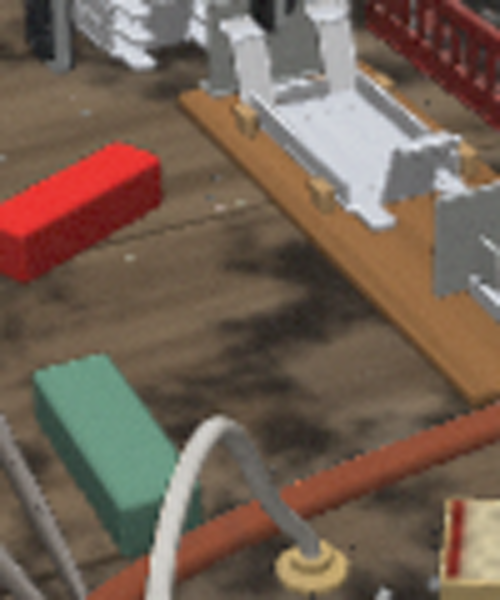

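```bash
python3 - <<'E'
from h import *
s=cv2.imread("pics/s5.png")
L=[]
for (x,y,w,c) in [(394.9,-146,-.026,(255,0,255)),(394.9,-149,-.026,(0,255,255))]:
    L+=[(b,c) for b in box(T(x,y,w),36,108,0,28)]
crop(s,180,230,60,60,10,"i3.png",L,"side")
E
```

```text
(no output)
```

View pics/i3.png

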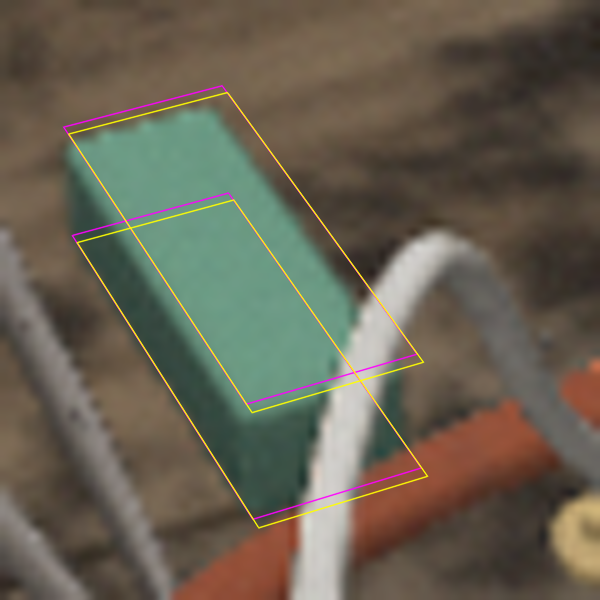

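Emit:
{"method": "arm_command", "body": {
  "plan": [
    {"translation":[-5.3,5.6,2],"twist":0,"gripper":0.8},
    {"translation":[-5.3,5.6,5],"twist":0,"gripper":0.8},
    {"translation":[-5.3,5.6,5.5],"twist":0,"gripper":0.8},
    {"translation":[-5.3,5.6,5.5],"twist":0,"gripper":0.8},
    {"translation":[-5.3,5.6,5.5],"twist":0,"gripper":0.8}
  ]
}}

```text
clock: 15.07
eef_pos: [389.8, -149.4, 99.4]
tcp_rot: [-3.137, 0.015, -0.031]
contact_force: [0.4, 0.1, -1.3]
opening: 0.801
```

```bash
python3 go.py 393.8 -148.5 15 -0.026;  python3 - <<'E'
from h import *
s=grab_frame("side")
crop(s,160,180,100,110,6,"i4.png")
E
```

```text
15.07 pos [ 389.8 -149.4   99.4] rot [-3.1374  0.0148 -0.0305] F [ 0.4  0.1 -1.3] op 0.801
shift cm [ 0.52 -0.07  8.43] twist -0.005 q [-0.37  0.24  2.17 -0.    0.76 -0.34] calls 0.41
```

View pics/i4.png

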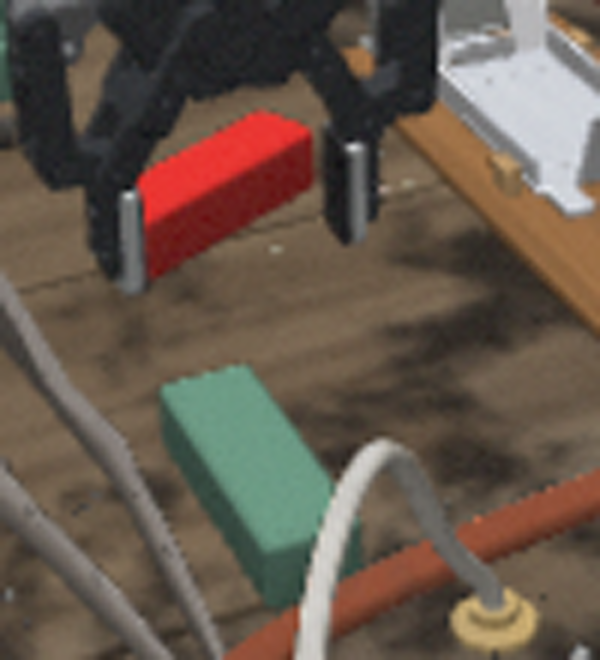

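Emit:
{"method": "arm_command", "body": {
  "plan": [
    {"translation":[0.5,0,2],"twist":0,"gripper":0.8},
    {"translation":[0.5,0,4],"twist":0,"gripper":0.8},
    {"translation":[0.5,0,6.5],"twist":0,"gripper":0.8},
    {"translation":[0.5,0,8.3],"twist":0,"gripper":0.8},
    {"translation":[0.5,0,8.3],"twist":0,"gripper":0.8}
  ]
}}

```text
clock: 15.53
eef_pos: [395.1, -148.2, 15.4]
tcp_rot: [-3.137, 0.015, -0.028]
contact_force: [-0.5, -0.3, 0.8]
opening: 0.8
```

Emit:
{"method": "arm_command", "body": {
  "plan": [
    {"translation":[0,0,0],"twist":0,"gripper":0.6},
    {"translation":[0,0,0],"twist":0,"gripper":0.5},
    {"translation":[0,0,0],"twist":0,"gripper":0.45},
    {"translation":[0,0,0],"twist":0,"gripper":0.3},
    {"translation":[0,0,0],"twist":0,"gripper":0.3}
  ],
  "squeeze": 40
}}

```text
clock: 15.95
eef_pos: [395.9, -148.2, 16.7]
tcp_rot: [-3.137, 0.013, -0.028]
contact_force: [-0.4, 2.6, 5.9]
opening: 0.407
```

```bash
python3 go.py 393.8 -148.5 15 -0.026;  python3 - <<'E'
from h import *
s=grab_frame("side")
crop(s,160,190,100,100,6,"i5.png")
E
```

```text
15.95 pos [ 395.9 -148.2   16.7] rot [-3.1374  0.0134 -0.0284] F [-0.4  2.6  5.9] op 0.407
shift cm [-0.21  0.04  0.17] twist -0.002 q [-0.36  0.41  2.2  -0.    0.55 -0.33] calls 0.01
```

View pics/i5.png

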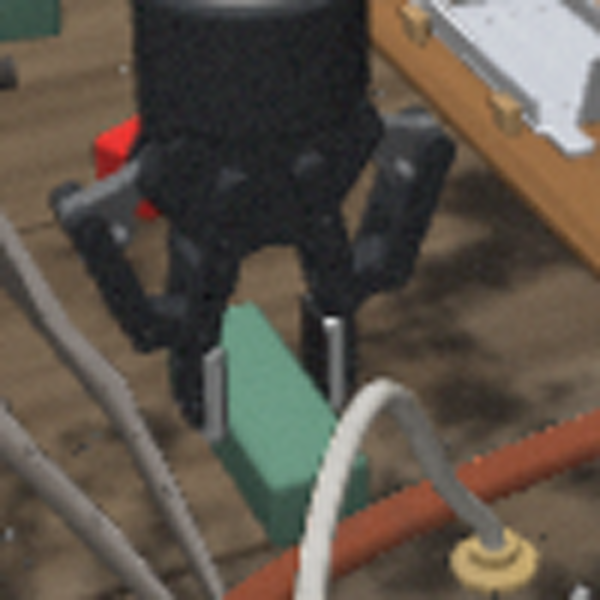

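Emit:
{"method": "arm_command", "body": {
  "plan": [
    {"translation":[0,0,-1],"twist":0,"gripper":0.3},
    {"translation":[0,0,-3],"twist":0,"gripper":0.3},
    {"translation":[0,0,-6],"twist":0,"gripper":0.3},
    {"translation":[0,0,-9],"twist":0,"gripper":0.3},
    {"translation":[0,0,-9],"twist":0,"gripper":0.3}
  ]
}}

```text
clock: 16.42
eef_pos: [400.4, -149.8, 111.9]
tcp_rot: [-3.14, 0.005, -0.029]
contact_force: [2.5, -0.1, -2.5]
opening: 0.41
```

```bash
python3 go.py 606.2 44.3 130 -0.013;  python3 - <<'E'
from h import *
s=grab_frame("side")
p=sense(); x,y,z=p["eef_pos"]; w=p["tcp_rot"][2]
L=[(b,(255,0,255)) for b in box(T(x,y,w,z-15.5),36,108,0,28)]
crop(s,160,150,100,100,6,"i6.png",L,"side")
E
```

```text
16.42 pos [ 400.4 -149.8  111.9] rot [-3.1403  0.005  -0.0286] F [ 2.5 -0.1 -2.5] op 0.41
shift cm [ 20.01 -19.99  -1.88] twist -0.016 q [-0.36  0.22  2.14 -0.    0.78 -0.33] calls 1.36
```

View pics/i6.png

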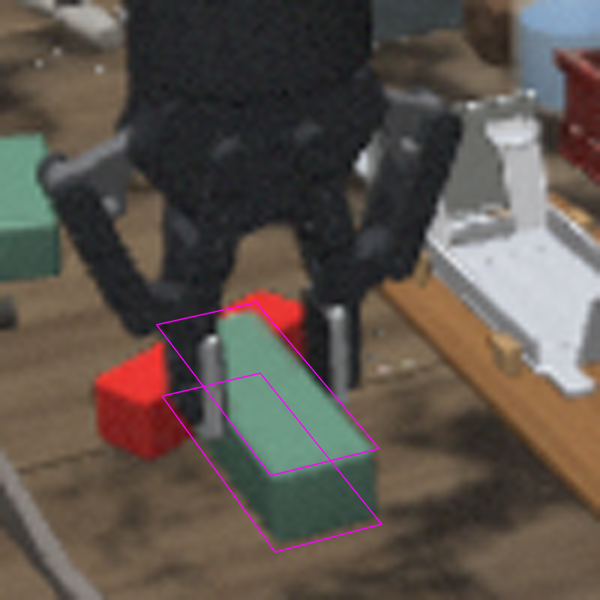

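Emit:
{"method": "arm_command", "body": {
  "plan": [
    {"translation":[20.0,-20.0,-2],"twist":-0.016,"gripper":0.3},
    {"translation":[20.0,-20.0,-2],"twist":-0.016,"gripper":0.3},
    {"translation":[20.0,-20.0,-2],"twist":-0.016,"gripper":0.3},
    {"translation":[20.0,-20.0,-2],"twist":-0.016,"gripper":0.3},
    {"translation":[20.0,-20.0,-2],"twist":-0.016,"gripper":0.3}
  ]
}}

```text
clock: 16.88
eef_pos: [549.8, -5.6, 122.3]
tcp_rot: [-3.14, 0.007, -0.013]
contact_force: [1.2, -1.0, -2.0]
opening: 0.407
```

```bash
python3 go.py 606.2 44.8 100 -0.013
```

```text
16.88 pos [549.8  -5.6 122.3] rot [-3.1397  0.0072 -0.0127] F [ 1.2 -1.  -2. ] op 0.407
shift cm [ 5.59 -5.11  2.2 ] twist 0.0 q [-0.01  0.37  1.88  0.    0.89 -0.  ] calls 0.38
```

Emit:
{"method": "arm_command", "body": {
  "plan": [
    {"translation":[2.5,-2.5,0],"twist":0,"gripper":0.3},
    {"translation":[5.4,-5.1,0],"twist":0,"gripper":0.3},
    {"translation":[5.5,-5.1,2],"twist":0,"gripper":0.3},
    {"translation":[5.5,-5.1,2],"twist":0,"gripper":0.3},
    {"translation":[5.5,-5.1,2],"twist":0,"gripper":0.3}
  ]
}}

```text
clock: 17.3
eef_pos: [603.5, 44.9, 100.0]
tcp_rot: [-3.14, 0.012, -0.012]
contact_force: [-0.6, -0.1, -2.3]
opening: 0.41
```

```bash
python3 go.py 606.2 44.8 32.5 -0.013
```

```text
17.3 pos [603.5  44.9 100. ] rot [-3.1402  0.0115 -0.0119] F [-0.6 -0.1 -2.3] op 0.41
shift cm [0.34 0.02 6.74] twist 0.001 q [0.07 0.48 1.77 0.   0.9  0.08] calls 0.32
```

Emit:
{"method": "arm_command", "body": {
  "plan": [
    {"translation":[0.3,0,2],"twist":0,"gripper":0.3},
    {"translation":[0.3,0,4],"twist":0,"gripper":0.3},
    {"translation":[0.3,0,5.5],"twist":0,"gripper":0.3},
    {"translation":[0.3,0,6.3],"twist":0,"gripper":0.3},
    {"translation":[0.3,0,6.3],"twist":0,"gripper":0.3}
  ]
}}

```text
clock: 17.72
eef_pos: [604.0, 44.2, 35.6]
tcp_rot: [-3.141, 0.015, -0.013]
contact_force: [-0.6, -0.1, -2.1]
opening: 0.406
```

Emit:
{"method": "arm_command", "body": {
  "plan": [
    {"translation":[0,0,0.1],"twist":0,"gripper":0.3},
    {"translation":[0,0,0.2],"twist":0,"gripper":0.3},
    {"translation":[0,0,0.3],"twist":0,"gripper":0.3},
    {"translation":[0,0,0.3],"twist":0,"gripper":0.3},
    {"translation":[0,0,0.3],"twist":0,"gripper":0.3}
  ]
}}

```text
clock: 18.13
eef_pos: [604.4, 44.3, 33.2]
tcp_rot: [-3.14, 0.014, -0.013]
contact_force: [-0.2, -0.5, -3.2]
opening: 0.405
```

Emit:
{"method": "arm_command", "body": {
  "plan": [
    {"translation":[0.15,0,0.05],"twist":0,"gripper":0.3},
    {"translation":[0.15,0,0.1],"twist":0,"gripper":0.3},
    {"translation":[0.15,0,0.15],"twist":0,"gripper":0.3},
    {"translation":[0.15,0,0.15],"twist":0,"gripper":0.3},
    {"translation":[0.15,0,0.15],"twist":0,"gripper":0.3}
  ]
}}

```text
clock: 18.55
eef_pos: [606.4, 44.3, 32.3]
tcp_rot: [-3.14, 0.013, -0.013]
contact_force: [-0.3, -0.0, 5.0]
opening: 0.406
```

```bash
python3 go.py 606.2 44.8 32.5 -0.013; python3 - <<'E'
from h import *
s=grab_frame("side")
crop(s,215,110,100,100,6,"j1.png")
E
```

```text
18.55 pos [606.4  44.3  32.3] rot [-3.1404  0.0127 -0.0129] F [-0.3 -0.   5. ] op 0.406
shift cm [-0.02 -0.05 -0.02] twist 0.0 q [0.07 0.58 1.79 0.   0.78 0.08] calls 0.0
```

View pics/j1.png

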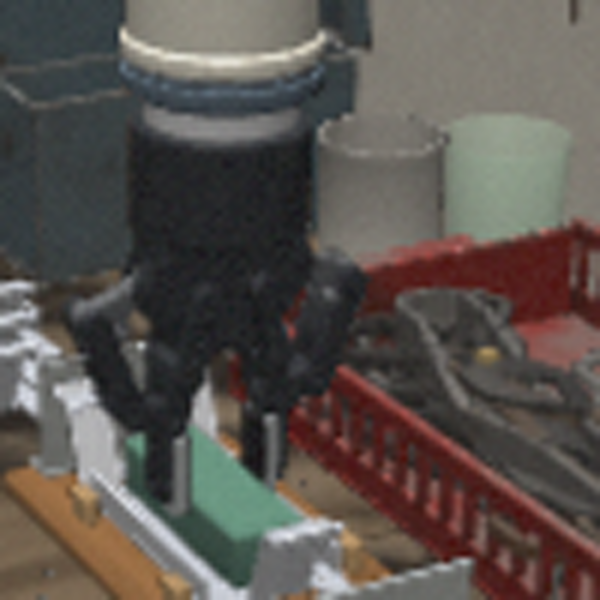

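Emit:
{"method": "arm_command", "body": {
  "plan": [
    {"translation":[0,0,0],"twist":0,"gripper":0.45},
    {"translation":[0,0,0],"twist":0,"gripper":0.55},
    {"translation":[0,0,0],"twist":0,"gripper":0.6},
    {"translation":[0,0,-0.5],"twist":0,"gripper":0.6},
    {"translation":[0,0,-2],"twist":0,"gripper":0.6}
  ]
}}

```text
clock: 19.02
eef_pos: [605.0, 44.2, 50.8]
tcp_rot: [-3.141, 0.016, -0.013]
contact_force: [-0.5, -0.0, 0.7]
opening: 0.598
```

Emit:
{"method": "arm_command", "body": {
  "plan": [
    {"translation":[-2,-2,-4],"twist":-0.12,"gripper":1},
    {"translation":[-2,-6,-8],"twist":-0.24,"gripper":1},
    {"translation":[-2,-10,-10],"twist":-0.36,"gripper":1},
    {"translation":[-2,-14,-12],"twist":-0.48,"gripper":1},
    {"translation":[-2,-18,-12],"twist":-0.6,"gripper":1}
  ]
}}

```text
clock: 19.43
eef_pos: [590.2, 203.8, 170.8]
tcp_rot: [-3.133, 0.009, 0.592]
contact_force: [1.3, 0.8, 0.9]
opening: 1.0
```

```bash
python3 go.py 575.5 288.5 160 3.2266; python3 - <<'E'
from h import *
s=grab_frame("side");t=grab_frame("top")
crop(s,215,130,100,100,6,"j2.png");crop(t,185,160,130,60,6,"j3.png")
cv2.imwrite("pics/t6.png",t);cv2.imwrite("pics/s6.png",s)
E
```

```text
19.43 pos [590.2 203.8 170.8] rot [-3.1329  0.0088  0.592 ] F [1.3 0.8 0.9] op 1.0
shift cm [ 3.52 -7.84  1.12] twist -2.635 q [ 0.33  0.42  1.68  0.01  1.05 -0.27] calls 4.25
```

View pics/j2.png

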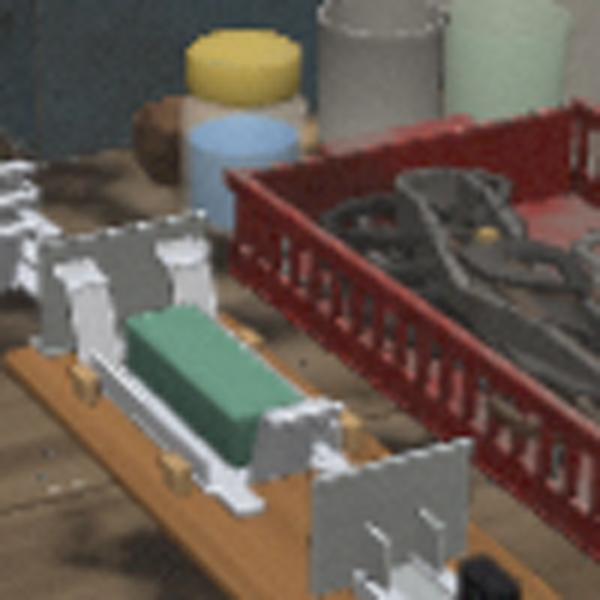

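View pics/j3.png

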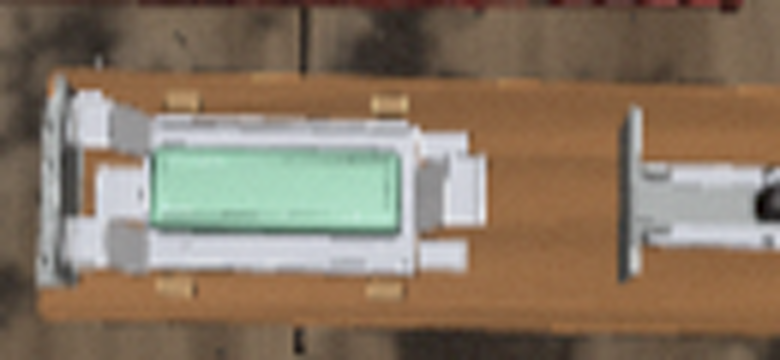

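Emit:
{"method": "arm_command", "body": {
  "plan": [
    {"translation":[3.5,-7.8,0],"twist":-0.12,"gripper":1},
    {"translation":[3.5,-7.8,0],"twist":-0.24,"gripper":1},
    {"translation":[3.5,-7.8,0],"twist":-0.37,"gripper":1},
    {"translation":[3.5,-7.8,0],"twist":-0.49,"gripper":1},
    {"translation":[3.5,-7.8,0],"twist":-0.62,"gripper":1}
  ]
}}

```text
clock: 19.95
eef_pos: [574.9, 292.8, 170.0]
tcp_rot: [-3.129, 0.001, 1.217]
contact_force: [-0.1, -0.5, -0.1]
opening: 1.003
```

Emit:
{"method": "arm_command", "body": {
  "plan": [
    {"translation":[0,0,0],"twist":-0.12,"gripper":1},
    {"translation":[0,0,0],"twist":-0.24,"gripper":1},
    {"translation":[0,0,0],"twist":-0.37,"gripper":1},
    {"translation":[0,0,0],"twist":-0.49,"gripper":1},
    {"translation":[0,0,0],"twist":-0.62,"gripper":1}
  ]
}}

```text
clock: 20.37
eef_pos: [574.7, 292.1, 169.7]
tcp_rot: [-3.13, -0.007, 1.837]
contact_force: [0.4, 0.2, 0.3]
opening: 0.998
```

Emit:
{"method": "arm_command", "body": {
  "plan": [
    {"translation":[0,0,0],"twist":-0.12,"gripper":1},
    {"translation":[0,0,0],"twist":-0.24,"gripper":1},
    {"translation":[0,0,0],"twist":-0.37,"gripper":1},
    {"translation":[0,0,0],"twist":-0.49,"gripper":1},
    {"translation":[0,0,0],"twist":-0.62,"gripper":1}
  ]
}}

```text
clock: 20.78
eef_pos: [574.4, 291.4, 169.3]
tcp_rot: [-3.135, -0.012, 2.457]
contact_force: [-0.1, -0.0, 1.1]
opening: 1.0
```

Emit:
{"method": "arm_command", "body": {
  "plan": [
    {"translation":[0,0,0],"twist":-0.12,"gripper":1},
    {"translation":[0,0,0],"twist":-0.24,"gripper":1},
    {"translation":[0,0,0],"twist":-0.37,"gripper":1},
    {"translation":[0,0,0],"twist":-0.49,"gripper":1},
    {"translation":[0,0,0],"twist":-0.62,"gripper":1}
  ]
}}

```text
clock: 21.2
eef_pos: [574.2, 290.6, 169.0]
tcp_rot: [3.14, -0.015, 3.077]
contact_force: [-0.4, -0.4, -0.4]
opening: 1.001
```

```bash
python3 go.py 575.5 289 100 3.2255
```

```text
21.2 pos [574.2 290.6 169. ] rot [ 3.1402 -0.0147  3.0771] F [-0.4 -0.4 -0.4] op 1.001
shift cm [-0.24 -0.16  6.9 ] twist -0.148 q [ 0.46  0.45  1.64  0.01  1.07 -2.62] calls 0.33
```

Emit:
{"method": "arm_command", "body": {
  "plan": [
    {"translation":[0,0,-2],"twist":0,"gripper":1},
    {"translation":[0,0,-5],"twist":0,"gripper":1},
    {"translation":[0,0,-9],"twist":0,"gripper":1},
    {"translation":[0,0,-13],"twist":0,"gripper":1},
    {"translation":[0,0,-17],"twist":0,"gripper":1}
  ]
}}

```text
clock: 21.62
eef_pos: [576.2, 289.3, 340.4]
tcp_rot: [3.141, -0.016, 3.076]
contact_force: [1.3, 0.1, 0.6]
opening: 1.004
```

Emit:
{"method": "arm_command", "body": {
  "plan": [
    {"translation":[0,0,0],"twist":0,"gripper":1},
    {"translation":[0,0,0],"twist":0,"gripper":1},
    {"translation":[0,0,0],"twist":0,"gripper":1},
    {"translation":[0,0,0],"twist":0,"gripper":1},
    {"translation":[0,0,0],"twist":0,"gripper":1}
  ]
}}

```text
clock: 22.03
eef_pos: [575.5, 288.8, 338.3]
tcp_rot: [-3.14, -0.019, 3.075]
contact_force: [0.0, 0.6, -0.7]
opening: 0.998
```

Emit:
{"method": "arm_command", "body": {
  "plan": [
    {"translation":[0,0,0],"twist":0,"gripper":1},
    {"translation":[0,0,0],"twist":0,"gripper":1},
    {"translation":[0,0,0],"twist":0,"gripper":1},
    {"translation":[0,0,0],"twist":0,"gripper":1},
    {"translation":[0,0,0],"twist":0,"gripper":1}
  ]
}}

```text
clock: 22.45
eef_pos: [575.5, 288.9, 338.2]
tcp_rot: [-3.14, -0.019, 3.075]
contact_force: [1.1, 0.5, -0.4]
opening: 0.996
```

Emit:
{"method": "arm_command", "body": {
  "plan": [
    {"translation":[0,0,5],"twist":0,"gripper":1},
    {"translation":[0,0,9],"twist":0,"gripper":1},
    {"translation":[0,0,13],"twist":0,"gripper":1},
    {"translation":[0,0,17],"twist":0,"gripper":1},
    {"translation":[0,0,17],"twist":0,"gripper":1}
  ]
}}

```text
clock: 22.87
eef_pos: [568.0, 286.8, 160.8]
tcp_rot: [-3.135, -0.029, 3.075]
contact_force: [-1.8, -1.3, -0.7]
opening: 1.002
```

Emit:
{"method": "arm_command", "body": {
  "plan": [
    {"translation":[0,0,0],"twist":0,"gripper":1},
    {"translation":[0,0,0],"twist":0,"gripper":1},
    {"translation":[0,0,0],"twist":0,"gripper":1},
    {"translation":[0,0,0],"twist":0,"gripper":1},
    {"translation":[0,0,0],"twist":0,"gripper":1}
  ]
}}

```text
clock: 23.28
eef_pos: [569.2, 287.4, 163.1]
tcp_rot: [-3.136, -0.025, 3.075]
contact_force: [-0.1, 0.3, -0.8]
opening: 1.0
```

Emit:
{"method": "arm_command", "body": {
  "plan": [
    {"translation":[0,0,-4],"twist":0,"gripper":1},
    {"translation":[0,0,-8],"twist":0,"gripper":1},
    {"translation":[0,0,-12],"twist":0,"gripper":1},
    {"translation":[0,0,-16],"twist":0,"gripper":1},
    {"translation":[0,0,-16],"twist":0,"gripper":1}
  ]
}}

```text
clock: 23.7
eef_pos: [576.8, 289.6, 333.9]
tcp_rot: [3.139, -0.012, 3.075]
contact_force: [0.4, 0.2, 0.7]
opening: 0.998
```

Emit:
{"method": "arm_command", "body": {
  "plan": [
    {"translation":[0,0,0],"twist":0,"gripper":1},
    {"translation":[0,0,0],"twist":0,"gripper":1},
    {"translation":[0,0,0],"twist":0,"gripper":1},
    {"translation":[0,0,0],"twist":0,"gripper":1},
    {"translation":[0,0,0],"twist":0,"gripper":1}
  ]
}}

```text
clock: 24.12
eef_pos: [576.2, 289.4, 332.5]
tcp_rot: [3.14, -0.014, 3.075]
contact_force: [0.1, 0.1, -0.5]
opening: 0.997
```

Emit:
{"method": "arm_command", "body": {
  "plan": [
    {"translation":[0,0,2],"twist":0,"gripper":1},
    {"translation":[0,0,5],"twist":0,"gripper":1},
    {"translation":[0,0,8],"twist":0,"gripper":1},
    {"translation":[0,0,10],"twist":0,"gripper":1},
    {"translation":[0,0,11],"twist":0,"gripper":1}
  ]
}}

```text
clock: 24.53
eef_pos: [572.7, 288.6, 218.2]
tcp_rot: [-3.14, -0.02, 3.075]
contact_force: [-0.0, -1.0, 1.1]
opening: 1.001
```

Emit:
{"method": "arm_command", "body": {
  "plan": [
    {"translation":[0,0,-4],"twist":0,"gripper":1},
    {"translation":[0,0,-8],"twist":0,"gripper":1},
    {"translation":[0,0,-12],"twist":0,"gripper":1},
    {"translation":[0,0,-16],"twist":0,"gripper":1},
    {"translation":[0,0,-16],"twist":0,"gripper":1}
  ]
}}

```text
clock: 24.95
eef_pos: [578.6, 290.0, 387.6]
tcp_rot: [3.137, -0.009, 3.076]
contact_force: [-0.8, -0.4, 1.2]
opening: 0.996
```

Emit:
{"method": "arm_command", "body": {
  "plan": [
    {"translation":[0,0,0],"twist":0,"gripper":1},
    {"translation":[0,0,0],"twist":0,"gripper":1},
    {"translation":[0,0,0],"twist":0,"gripper":1},
    {"translation":[0,0,0],"twist":0,"gripper":1},
    {"translation":[0,0,0],"twist":0,"gripper":1}
  ]
}}

```text
clock: 25.37
eef_pos: [578.1, 289.8, 386.1]
tcp_rot: [3.138, -0.011, 3.076]
contact_force: [-1.3, 0.7, -0.3]
opening: 0.999
```

Emit:
{"method": "arm_command", "body": {
  "plan": [
    {"translation":[0,0,1.5],"twist":0,"gripper":1},
    {"translation":[0,0,4],"twist":0,"gripper":1},
    {"translation":[0,0,6.5],"twist":0,"gripper":1},
    {"translation":[0,0,8],"twist":0,"gripper":1},
    {"translation":[0,0,8.3],"twist":0,"gripper":1}
  ]
}}

```text
clock: 25.78
eef_pos: [575.4, 289.2, 298.7]
tcp_rot: [-3.141, -0.017, 3.075]
contact_force: [-0.2, -0.8, 0.1]
opening: 1.004
```

Emit:
{"method": "arm_command", "body": {
  "plan": [
    {"translation":[0,0,-4],"twist":0,"gripper":1},
    {"translation":[0,0,-8],"twist":0,"gripper":1},
    {"translation":[0,0,-12],"twist":0,"gripper":1},
    {"translation":[0,0,-12],"twist":0,"gripper":1},
    {"translation":[0,0,-12],"twist":0,"gripper":1}
  ]
}}

```text
clock: 26.2
eef_pos: [578.5, 289.6, 422.2]
tcp_rot: [3.139, -0.012, 3.075]
contact_force: [-0.6, 0.2, -0.2]
opening: 1.0
```

Emit:
{"method": "arm_command", "body": {
  "plan": [
    {"translation":[0,0,1.5],"twist":0,"gripper":1},
    {"translation":[0,0,4],"twist":0,"gripper":1},
    {"translation":[0,0,6.5],"twist":0,"gripper":1},
    {"translation":[0,0,8],"twist":0,"gripper":1},
    {"translation":[0,0,8.3],"twist":0,"gripper":1}
  ]
}}

```text
clock: 26.62
eef_pos: [575.6, 289.0, 334.4]
tcp_rot: [-3.141, -0.018, 3.075]
contact_force: [-0.5, 0.5, -0.3]
opening: 0.999
```

Emit:
{"method": "arm_command", "body": {
  "plan": [
    {"translation":[0,0,1.5],"twist":0,"gripper":1},
    {"translation":[0,0,4],"twist":0,"gripper":1},
    {"translation":[0,0,6.5],"twist":0,"gripper":1},
    {"translation":[0,0,8],"twist":0,"gripper":1},
    {"translation":[0,0,8.3],"twist":0,"gripper":1}
  ]
}}

```text
clock: 27.03
eef_pos: [572.5, 288.3, 248.3]
tcp_rot: [-3.138, -0.023, 3.075]
contact_force: [0.3, -0.7, -0.5]
opening: 0.995
```

Emit:
{"method": "arm_command", "body": {
  "plan": [
    {"translation":[0,0,-4],"twist":0,"gripper":1},
    {"translation":[0,0,-8],"twist":0,"gripper":1},
    {"translation":[0,0,-12],"twist":0,"gripper":1},
    {"translation":[0,0,-16],"twist":0,"gripper":1},
    {"translation":[0,0,-16],"twist":0,"gripper":1}
  ]
}}

```text
clock: 27.45
eef_pos: [578.7, 289.7, 419.0]
tcp_rot: [3.138, -0.01, 3.075]
contact_force: [-0.0, 0.3, 1.2]
opening: 0.995
```

Emit:
{"method": "arm_command", "body": {
  "plan": [
    {"translation":[0,0,2],"twist":0,"gripper":1},
    {"translation":[0,0,5],"twist":0,"gripper":1},
    {"translation":[0,0,6],"twist":0,"gripper":1},
    {"translation":[0,0,6],"twist":0,"gripper":1},
    {"translation":[0,0,6],"twist":0,"gripper":1}
  ]
}}

```text
clock: 27.87
eef_pos: [577.9, 289.9, 359.2]
tcp_rot: [3.139, -0.011, 3.076]
contact_force: [0.7, 0.5, -1.1]
opening: 0.999
```

Emit:
{"method": "arm_command", "body": {
  "plan": [
    {"translation":[0,0,2],"twist":0,"gripper":1},
    {"translation":[0,0,5],"twist":0,"gripper":1},
    {"translation":[0,0,6],"twist":0,"gripper":1},
    {"translation":[0,0,6],"twist":0,"gripper":1},
    {"translation":[0,0,6],"twist":0,"gripper":1}
  ]
}}

```text
clock: 28.28
eef_pos: [577.6, 290.3, 300.2]
tcp_rot: [3.139, -0.011, 3.076]
contact_force: [0.6, -0.4, -0.4]
opening: 0.999
```

Emit:
{"method": "arm_command", "body": {
  "plan": [
    {"translation":[0,0,-4],"twist":0,"gripper":1},
    {"translation":[0,0,-8],"twist":0,"gripper":1},
    {"translation":[0,0,-12],"twist":0,"gripper":1},
    {"translation":[0,0,-16],"twist":0,"gripper":1},
    {"translation":[0,0,-16],"twist":0,"gripper":1}
  ]
}}

```text
clock: 28.7
eef_pos: [581.5, 290.7, 472.4]
tcp_rot: [3.131, 0.002, 3.076]
contact_force: [0.1, 0.1, 0.8]
opening: 1.003
```

Emit:
{"method": "arm_command", "body": {
  "plan": [
    {"translation":[0,0,4],"twist":0,"gripper":1},
    {"translation":[0,0,8],"twist":0,"gripper":1},
    {"translation":[0,0,10],"twist":0,"gripper":1},
    {"translation":[0,0,10],"twist":0,"gripper":1},
    {"translation":[0,0,10],"twist":0,"gripper":1}
  ]
}}

```text
clock: 29.12
eef_pos: [581.9, 291.8, 373.7]
tcp_rot: [3.13, 0.003, 3.075]
contact_force: [1.7, 0.6, 0.2]
opening: 1.003
```

Emit:
{"method": "arm_command", "body": {
  "plan": [
    {"translation":[0,0,4],"twist":-0.07,"gripper":1},
    {"translation":[0,0,8],"twist":-0.15,"gripper":1},
    {"translation":[0,0,10],"twist":-0.15,"gripper":1},
    {"translation":[0,0,10],"twist":-0.15,"gripper":1},
    {"translation":[0,0,10],"twist":-0.15,"gripper":1}
  ]
}}

```text
clock: 29.53
eef_pos: [583.3, 293.4, 276.0]
tcp_rot: [3.13, 0.006, -3.058]
contact_force: [-0.7, 0.4, 0.2]
opening: 1.001
```

```bash
python3 go.py 575.5 288.7 150 3.2255
```

```text
29.53 pos [583.3 293.4 276. ] rot [ 3.1304  0.0062 -3.0583] F [-0.7  0.4  0.2] op 1.001
shift cm [ 0.9  -0.55 12.58] twist -6.284 q [ 0.46  0.35  1.53  0.01  1.25 -2.77] calls 10.14
```

```bash
sed -i 's/tw=-(w-yaw)/tw=-((w-yaw+np.pi)%(2*np.pi)-np.pi)/' go.py
```

Emit:
{"method": "arm_command", "body": {
  "plan": [
    {"translation":[0.9,-0.5,4],"twist":0,"gripper":1},
    {"translation":[0.9,-0.5,8],"twist":0,"gripper":1},
    {"translation":[0.9,-0.5,11.5],"twist":0,"gripper":1},
    {"translation":[0.9,-0.5,12.5],"twist":0,"gripper":1},
    {"translation":[0.9,-0.5,12.5],"twist":0,"gripper":1}
  ]
}}

```text
clock: 29.95
eef_pos: [575.8, 289.3, 151.1]
tcp_rot: [3.131, 0.005, -3.059]
contact_force: [-0.2, 0.3, 0.7]
opening: 0.998
```

```bash
python3 go.py 575.5 288.7 31 3.2255
```

```text
29.95 pos [575.8 289.3 151.1] rot [ 3.1307  0.0053 -3.0586] F [-0.2  0.3  0.7] op 0.998
shift cm [ 0.1  -0.19 12.01] twist -0.001 q [ 0.46  0.46  1.67  0.01  1.01 -2.77] calls 0.58
```

Emit:
{"method": "arm_command", "body": {
  "plan": [
    {"translation":[0.1,-0.1,4],"twist":0,"gripper":1},
    {"translation":[0.1,-0.1,8],"twist":0,"gripper":1},
    {"translation":[0.1,-0.1,10],"twist":0,"gripper":1},
    {"translation":[0.1,-0.1,10],"twist":0,"gripper":1},
    {"translation":[0.1,-0.1,10],"twist":0,"gripper":1}
  ]
}}

```text
clock: 30.37
eef_pos: [577.3, 290.4, 53.6]
tcp_rot: [3.13, 0.008, -3.059]
contact_force: [-0.5, -0.3, -0.7]
opening: 1.004
```

```bash
python3 go.py 575.5 288.8 30 3.2255
```

```text
30.37 pos [577.3 290.4  53.6] rot [ 3.1297  0.0078 -3.0587] F [-0.5 -0.3 -0.7] op 1.004
shift cm [ 0.21 -0.17  2.36] twist -0.001 q [ 0.46  0.58  1.72  0.01  0.83 -2.77] calls 0.11
```

Emit:
{"method": "arm_command", "body": {
  "plan": [
    {"translation":[0.2,-0.15,1],"twist":0,"gripper":1},
    {"translation":[0.2,-0.15,2.0],"twist":0,"gripper":1},
    {"translation":[0.2,-0.15,2.3],"twist":0,"gripper":1},
    {"translation":[0.2,-0.15,2.3],"twist":0,"gripper":1},
    {"translation":[0.2,-0.15,2.3],"twist":0,"gripper":1}
  ]
}}

```text
clock: 30.78
eef_pos: [575.7, 289.1, 30.9]
tcp_rot: [3.13, 0.008, -3.059]
contact_force: [0.0, -0.1, -1.0]
opening: 1.0
```

Emit:
{"method": "arm_command", "body": {
  "plan": [
    {"translation":[0,0,0],"twist":0,"gripper":0.9},
    {"translation":[0,0,0],"twist":0,"gripper":0.83},
    {"translation":[0,0,0],"twist":0,"gripper":0.75},
    {"translation":[0,0,0],"twist":0,"gripper":0.65},
    {"translation":[0,0,0],"twist":0,"gripper":0.65}
  ],
  "squeeze": 25
}}

```text
clock: 31.2
eef_pos: [575.8, 289.2, 31.5]
tcp_rot: [3.129, 0.008, -3.059]
contact_force: [-1.7, -0.4, 5.6]
opening: 0.765
```

```bash
python3 go.py 575.5 289 30 3.2255; python3 - <<'E'
from h import *
s=grab_frame("side")
crop(s,165,120,80,75,8,"k1.png")
E
```

```text
31.2 pos [575.8 289.2  31.5] rot [ 3.1294  0.0083 -3.0587] F [-1.7 -0.4  5.6] op 0.765
shift cm [ 0.04 -0.01  0.15] twist -0.001 q [ 0.46  0.61  1.73  0.01  0.79 -2.77] calls 0.01
```

View pics/k1.png

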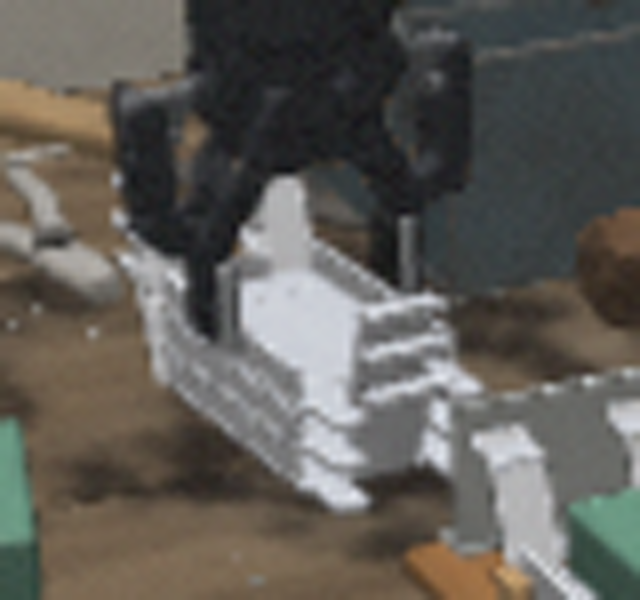

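Emit:
{"method": "arm_command", "body": {
  "plan": [
    {"translation":[0,0,-0.3],"twist":0,"gripper":0.65},
    {"translation":[0,0,-0.8],"twist":0,"gripper":0.65},
    {"translation":[0,0,-1.6],"twist":0,"gripper":0.65},
    {"translation":[0,0,-3],"twist":0,"gripper":0.65},
    {"translation":[0,0,-5],"twist":0,"gripper":0.65}
  ]
}}

```text
clock: 31.67
eef_pos: [574.6, 288.1, 81.6]
tcp_rot: [3.13, 0.006, -3.059]
contact_force: [-0.6, -0.7, -0.9]
opening: 0.768
```

Emit:
{"method": "arm_command", "body": {
  "plan": [
    {"translation":[0,0,-3],"twist":0,"gripper":0.65},
    {"translation":[0,0,-6],"twist":0,"gripper":0.65},
    {"translation":[0,0,-9],"twist":0,"gripper":0.65},
    {"translation":[0,0,-10],"twist":0,"gripper":0.65},
    {"translation":[0,0,-10],"twist":0,"gripper":0.65}
  ]
}}

```text
clock: 32.08
eef_pos: [575.9, 287.8, 185.9]
tcp_rot: [3.128, 0.012, -3.059]
contact_force: [0.1, 0.3, -2.5]
opening: 0.766
```

```bash
python3 go.py 590 130 190 2.7
```

```text
32.08 pos [575.9 287.8 185.9] rot [ 3.1279  0.0124 -3.0588] F [ 0.1  0.3 -2.5] op 0.766
shift cm [ -0.1  -15.83  -0.63] twist 0.524 q [ 0.46  0.42  1.65  0.01  1.06 -2.77] calls 0.85
```

Emit:
{"method": "arm_command", "body": {
  "plan": [
    {"translation":[-0.1,-4,-0.5],"twist":0.1,"gripper":0.65},
    {"translation":[-0.1,-8,-0.5],"twist":0.2,"gripper":0.65},
    {"translation":[-0.1,-12,-0.5],"twist":0.3,"gripper":0.65},
    {"translation":[-0.1,-15.8,-0.5],"twist":0.4,"gripper":0.65},
    {"translation":[-0.1,-15.8,-0.5],"twist":0.5,"gripper":0.65}
  ]
}}

```text
clock: 32.5
eef_pos: [589.0, 124.3, 186.9]
tcp_rot: [3.127, 0.003, 2.716]
contact_force: [-0.3, -0.1, -1.0]
opening: 0.763
```

Emit:
{"method": "arm_command", "body": {
  "plan": [
    {"translation":[0,0,0],"twist":0.12,"gripper":0.65},
    {"translation":[0,0,0],"twist":0.24,"gripper":0.65},
    {"translation":[0,0,0],"twist":0.37,"gripper":0.65},
    {"translation":[0,0,0],"twist":0.49,"gripper":0.65},
    {"translation":[0,0,0],"twist":0.62,"gripper":0.65}
  ]
}}

```text
clock: 32.92
eef_pos: [587.9, 123.9, 185.0]
tcp_rot: [3.131, -0.007, 2.095]
contact_force: [-0.2, 0.1, -1.1]
opening: 0.765
```

Emit:
{"method": "arm_command", "body": {
  "plan": [
    {"translation":[0,0,0],"twist":0.12,"gripper":0.65},
    {"translation":[0,0,0],"twist":0.24,"gripper":0.65},
    {"translation":[0,0,0],"twist":0.37,"gripper":0.65},
    {"translation":[0,0,0],"twist":0.49,"gripper":0.65},
    {"translation":[0,0,0],"twist":0.62,"gripper":0.65}
  ]
}}

```text
clock: 33.33
eef_pos: [586.8, 123.7, 183.2]
tcp_rot: [3.14, -0.011, 1.474]
contact_force: [0.4, -0.2, -1.6]
opening: 0.768
```

Emit:
{"method": "arm_command", "body": {
  "plan": [
    {"translation":[0,0,0],"twist":0.12,"gripper":0.65},
    {"translation":[0,0,0],"twist":0.24,"gripper":0.65},
    {"translation":[0,0,0],"twist":0.37,"gripper":0.65},
    {"translation":[0,0,0],"twist":0.49,"gripper":0.65},
    {"translation":[0,0,0],"twist":0.62,"gripper":0.65}
  ]
}}

```text
clock: 33.75
eef_pos: [585.7, 123.5, 181.3]
tcp_rot: [-3.135, -0.008, 0.853]
contact_force: [-0.1, 0.0, -1.2]
opening: 0.761
```

Emit:
{"method": "arm_command", "body": {
  "plan": [
    {"translation":[0,0,0],"twist":0.12,"gripper":0.65},
    {"translation":[0,0,0],"twist":0.24,"gripper":0.65},
    {"translation":[0,0,0],"twist":0.37,"gripper":0.65},
    {"translation":[0,0,0],"twist":0.49,"gripper":0.65},
    {"translation":[0,0,0],"twist":0.62,"gripper":0.65}
  ]
}}

```text
clock: 34.17
eef_pos: [584.6, 123.2, 179.5]
tcp_rot: [-3.132, 0.0, 0.231]
contact_force: [-0.8, -0.2, -1.3]
opening: 0.762
```

```bash
python3 go.py 606.3 46 130 -0.013; python3 - <<'E'
from h import *
s=grab_frame("side"); t=grab_frame("top")
crop(s,170,70,150,120,5,"k2.png");cv2.imwrite("pics/t7.png",t)
E
```

```text
34.17 pos [584.6 123.2 179.5] rot [-3.1318e+00  2.0000e-04  2.3150e-01] F [-0.8 -0.2 -1.3] op 0.762
shift cm [0.34 8.06 4.87] twist 0.244 q [ 0.2   0.36  1.74  0.01  1.04 -0.04] calls 0.45
```

View pics/k2.png

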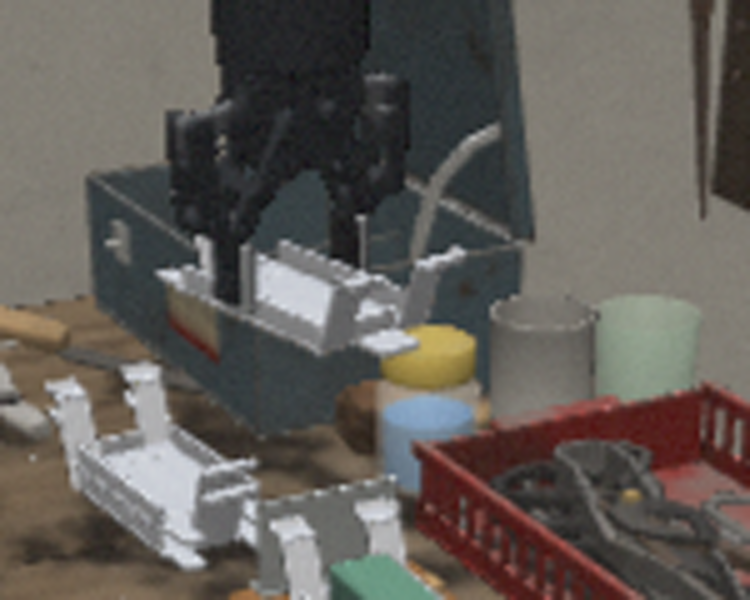

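Emit:
{"method": "arm_command", "body": {
  "plan": [
    {"translation":[0.3,4,0],"twist":0.12,"gripper":0.65},
    {"translation":[0.3,8,1],"twist":0.24,"gripper":0.65},
    {"translation":[0.3,8,4],"twist":0.244,"gripper":0.65},
    {"translation":[0.3,8,4.5],"twist":0.244,"gripper":0.65},
    {"translation":[0.3,8,4.5],"twist":0.244,"gripper":0.65}
  ]
}}

```text
clock: 34.68
eef_pos: [603.8, 46.3, 131.2]
tcp_rot: [-3.132, 0.008, -0.006]
contact_force: [-0.4, -0.1, -1.4]
opening: 0.768
```

Emit:
{"method": "arm_command", "body": {
  "plan": [
    {"translation":[0,0,1],"twist":0,"gripper":0.65},
    {"translation":[0,0,3],"twist":0,"gripper":0.65},
    {"translation":[0,0,3],"twist":0,"gripper":0.65},
    {"translation":[0,0,3],"twist":0,"gripper":0.65},
    {"translation":[0,0,3],"twist":0,"gripper":0.65}
  ]
}}

```text
clock: 35.1
eef_pos: [603.9, 47.3, 102.1]
tcp_rot: [-3.132, 0.007, -0.004]
contact_force: [-0.4, -1.0, -1.0]
opening: 0.765
```

```bash
python3 go.py 606.3 46.2 70 -0.013
```

```text
35.1 pos [603.9  47.3 102.1] rot [-3.132   0.0073 -0.0039] F [-0.4 -1.  -1. ] op 0.765
shift cm [0.26 0.14 3.2 ] twist 0.009 q [0.07 0.47 1.77 0.01 0.9  0.07] calls 0.15
```

Emit:
{"method": "arm_command", "body": {
  "plan": [
    {"translation":[0.24,0.1,1],"twist":0.009,"gripper":0.65},
    {"translation":[0.24,0.1,3],"twist":0.009,"gripper":0.65},
    {"translation":[0.24,0.1,4.2],"twist":0.009,"gripper":0.65},
    {"translation":[0.24,0.1,4.2],"twist":0.009,"gripper":0.65},
    {"translation":[0.24,0.1,4.2],"twist":0.009,"gripper":0.65}
  ]
}}

```text
clock: 35.52
eef_pos: [605.5, 46.7, 59.5]
tcp_rot: [-3.132, 0.009, -0.013]
contact_force: [-0.5, 0.5, -1.2]
opening: 0.765
```

```bash
python3 go.py 606.3 46.2 54.5 -0.013; python3 - <<'E'
from h import *
s=grab_frame("side")
crop(s,210,100,100,110,6,"k3.png")
E
```

```text
35.52 pos [605.5  46.7  59.5] rot [-3.1322  0.009  -0.0128] F [-0.5  0.5 -1.2] op 0.765
shift cm [0.08 0.05 0.5 ] twist 0.0 q [0.07 0.53 1.79 0.01 0.83 0.07] calls 0.02
```

View pics/k3.png

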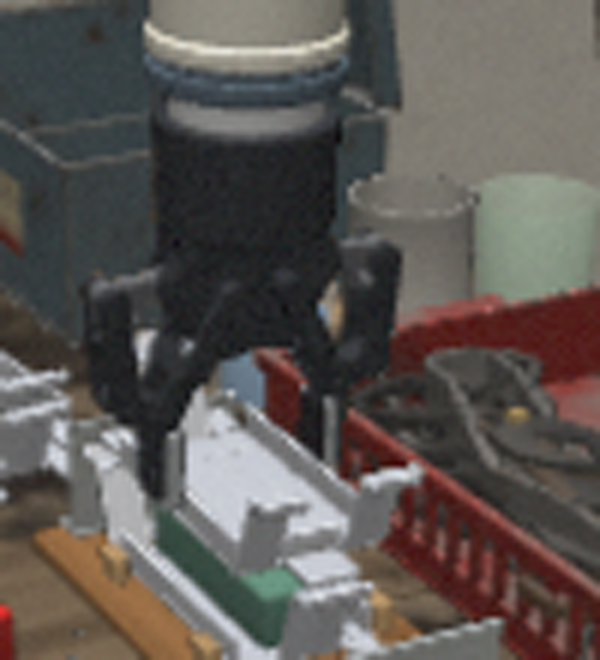

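Emit:
{"method": "arm_command", "body": {
  "plan": [
    {"translation":[0.08,0.05,0.2],"twist":0,"gripper":0.65},
    {"translation":[0.08,0.05,0.4],"twist":0,"gripper":0.65},
    {"translation":[0.08,0.05,0.5],"twist":0,"gripper":0.65},
    {"translation":[0.08,0.05,0.5],"twist":0,"gripper":0.65},
    {"translation":[0.08,0.05,0.5],"twist":0,"gripper":0.65}
  ]
}}

```text
clock: 35.98
eef_pos: [607.0, 46.2, 55.3]
tcp_rot: [-3.132, 0.007, -0.013]
contact_force: [0.3, 0.6, -1.0]
opening: 0.762
```

Emit:
{"method": "arm_command", "body": {
  "plan": [
    {"translation":[0,0,0.05],"twist":0,"gripper":0.65},
    {"translation":[0,0,0.1],"twist":0,"gripper":0.65},
    {"translation":[0,0,0.1],"twist":0,"gripper":0.65},
    {"translation":[0,0,0.1],"twist":0,"gripper":0.65},
    {"translation":[0,0,0.1],"twist":0,"gripper":0.65}
  ]
}}

```text
clock: 36.4
eef_pos: [607.1, 46.3, 54.5]
tcp_rot: [-3.132, 0.007, -0.013]
contact_force: [0.5, 2.0, 0.6]
opening: 0.761
```

Emit:
{"method": "arm_command", "body": {
  "plan": [
    {"translation":[-0.07,0,0.0],"twist":0,"gripper":0.65},
    {"translation":[-0.07,0,0.05],"twist":0,"gripper":0.65},
    {"translation":[-0.07,0,0.1],"twist":0,"gripper":0.65},
    {"translation":[-0.07,0,0.1],"twist":0,"gripper":0.65},
    {"translation":[-0.07,0,0.1],"twist":0,"gripper":0.65}
  ]
}}

```text
clock: 36.82
eef_pos: [606.7, 46.4, 53.7]
tcp_rot: [-3.132, 0.007, -0.013]
contact_force: [1.0, 1.6, 1.9]
opening: 0.765
```

```bash
python3 - <<'E'
from h import *
s=st();print(s["wrist_torque"])
s=grab_frame("side")
crop(s,215,125,75,75,8,"k4.png")
E
```

```text
36.82 pos [606.7  46.4  53.7] rot [-3.1319  0.0065 -0.0127] F [1.  1.6 1.9] op 0.765
[-0.0729458  -0.09244876  0.03347824]
```

View pics/k4.png

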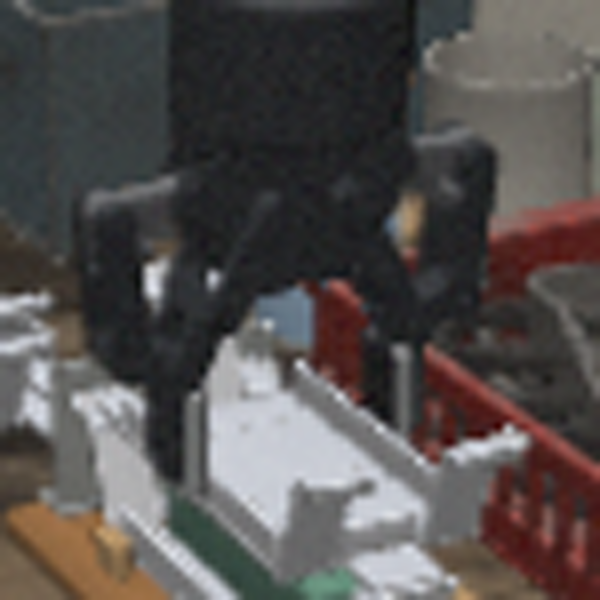

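Emit:
{"method": "arm_command", "body": {
  "plan": [
    {"translation":[0,0,0.05],"twist":0,"gripper":0.65},
    {"translation":[0,0,0.1],"twist":0,"gripper":0.65},
    {"translation":[0,0,0.1],"twist":0,"gripper":0.65},
    {"translation":[0,0,0.1],"twist":0,"gripper":0.65},
    {"translation":[0,0,0.1],"twist":0,"gripper":0.65}
  ]
}}

```text
clock: 37.28
eef_pos: [606.8, 46.5, 53.3]
tcp_rot: [-3.132, 0.006, -0.013]
contact_force: [-1.3, 1.1, 9.5]
opening: 0.767
```

Emit:
{"method": "arm_command", "body": {
  "plan": [
    {"translation":[0,-0.05,0],"twist":0,"gripper":0.65},
    {"translation":[0,-0.1,0],"twist":0,"gripper":0.65},
    {"translation":[0,-0.1,0],"twist":0,"gripper":0.65},
    {"translation":[0,-0.1,0],"twist":0,"gripper":0.65},
    {"translation":[0,-0.1,0],"twist":0,"gripper":0.65}
  ]
}}

```text
clock: 37.7
eef_pos: [606.7, 47.2, 53.4]
tcp_rot: [-3.132, 0.007, -0.013]
contact_force: [-0.8, -3.5, 4.7]
opening: 0.765
```

Emit:
{"method": "arm_command", "body": {
  "plan": [
    {"translation":[0,-0.05,-0.02],"twist":0,"gripper":0.65},
    {"translation":[0,-0.1,-0.02],"twist":0,"gripper":0.65},
    {"translation":[0,-0.1,-0.02],"twist":0,"gripper":0.65},
    {"translation":[0,-0.1,-0.02],"twist":0,"gripper":0.65},
    {"translation":[0,-0.1,-0.02],"twist":0,"gripper":0.65}
  ]
}}

```text
clock: 38.12
eef_pos: [606.6, 48.2, 53.4]
tcp_rot: [-3.132, 0.007, -0.013]
contact_force: [-0.1, -1.2, 1.8]
opening: 0.756
```

Emit:
{"method": "arm_command", "body": {
  "plan": [
    {"translation":[0,-0.05,0],"twist":0,"gripper":0.65},
    {"translation":[0,-0.1,0],"twist":0,"gripper":0.65},
    {"translation":[0,-0.1,0],"twist":0,"gripper":0.65},
    {"translation":[0,-0.1,0],"twist":0,"gripper":0.65},
    {"translation":[0,-0.1,0],"twist":0,"gripper":0.65}
  ]
}}

```text
clock: 38.53
eef_pos: [606.6, 49.3, 53.4]
tcp_rot: [-3.132, 0.007, -0.013]
contact_force: [-0.5, -1.0, 2.3]
opening: 0.766
```

Emit:
{"method": "arm_command", "body": {
  "plan": [
    {"translation":[0,-0.05,0],"twist":0,"gripper":0.65},
    {"translation":[0,-0.1,0],"twist":0,"gripper":0.65},
    {"translation":[0,-0.1,0],"twist":0,"gripper":0.65},
    {"translation":[0,-0.1,0],"twist":0,"gripper":0.65},
    {"translation":[0,-0.1,0],"twist":0,"gripper":0.65}
  ]
}}

```text
clock: 38.95
eef_pos: [606.6, 50.4, 53.4]
tcp_rot: [-3.132, 0.007, -0.013]
contact_force: [-0.4, -1.0, 1.4]
opening: 0.769
```

Emit:
{"method": "arm_command", "body": {
  "plan": [
    {"translation":[0,-0.05,0],"twist":0,"gripper":0.65},
    {"translation":[0,-0.1,0],"twist":0,"gripper":0.65},
    {"translation":[0,-0.1,0],"twist":0,"gripper":0.65},
    {"translation":[0,-0.1,0],"twist":0,"gripper":0.65},
    {"translation":[0,-0.1,0],"twist":0,"gripper":0.65}
  ]
}}

```text
clock: 39.37
eef_pos: [606.6, 51.1, 53.4]
tcp_rot: [-3.132, 0.007, -0.013]
contact_force: [0.3, -5.6, 2.1]
opening: 0.761
```

Emit:
{"method": "arm_command", "body": {
  "plan": [
    {"translation":[0,0.1,0],"twist":0,"gripper":0.65},
    {"translation":[0,0.2,0],"twist":0,"gripper":0.65},
    {"translation":[0,0.28,0],"twist":0,"gripper":0.65},
    {"translation":[0,0.28,0],"twist":0,"gripper":0.65},
    {"translation":[0,0.28,0],"twist":0,"gripper":0.65}
  ]
}}

```text
clock: 39.78
eef_pos: [606.7, 48.6, 53.5]
tcp_rot: [-3.132, 0.007, -0.013]
contact_force: [0.1, 2.7, 3.2]
opening: 0.766
```

Emit:
{"method": "arm_command", "body": {
  "plan": [
    {"translation":[0,0,0.02],"twist":0,"gripper":0.65},
    {"translation":[0,0,0.02],"twist":0,"gripper":0.72},
    {"translation":[0,0,0.02],"twist":0,"gripper":0.85},
    {"translation":[0,0,0.02],"twist":0,"gripper":1},
    {"translation":[0,0,0.02],"twist":0,"gripper":1}
  ]
}}

```text
clock: 40.2
eef_pos: [606.4, 48.5, 53.0]
tcp_rot: [-3.132, 0.007, -0.013]
contact_force: [-0.6, -1.0, 0.1]
opening: 0.996
```

Emit:
{"method": "arm_command", "body": {
  "plan": [
    {"translation":[0,0,-2],"twist":0,"gripper":1},
    {"translation":[0,0,-5],"twist":0,"gripper":1},
    {"translation":[0,0,-9],"twist":0,"gripper":1},
    {"translation":[0,0,-13],"twist":0,"gripper":1},
    {"translation":[0,0,-13],"twist":0,"gripper":1}
  ]
}}

```text
clock: 40.62
eef_pos: [611.6, 47.4, 190.8]
tcp_rot: [-3.131, -0.004, -0.013]
contact_force: [1.4, 0.2, -0.1]
opening: 1.004
```

```bash
python3 go.py 433 234 190 -0.254; python3 - <<'E'
from h import *
s=grab_frame("side")
crop(s,210,110,110,110,6,"k5.png")
E
```

```text
40.62 pos [611.6  47.4 190.8] rot [-3.1311 -0.0038 -0.0131] F [ 1.4  0.2 -0.1] op 1.004
shift cm [-18.1  -18.42   0.2 ] twist 0.241 q [0.07 0.37 1.7  0.01 1.06 0.08] calls 1.24
```

View pics/k5.png

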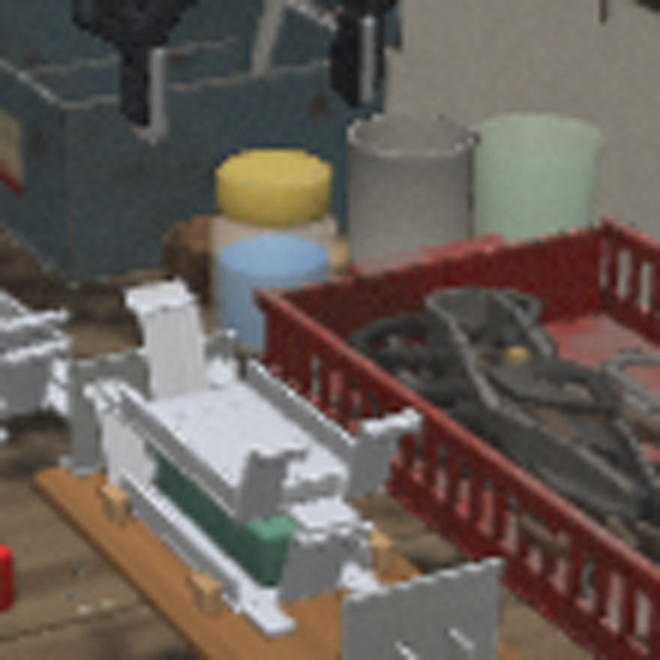

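```bash
python3 - <<'E'
from h import *
t=grab_frame("top");s=grab_frame("side");cv2.imwrite("pics/t8.png",t);cv2.imwrite("pics/s8.png",s)
crop(t,120,235,70,45,10,"k6.png");crop(s,145,160,50,45,10,"k7.png")
E
```

```text
(no output)
```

View pics/k6.png

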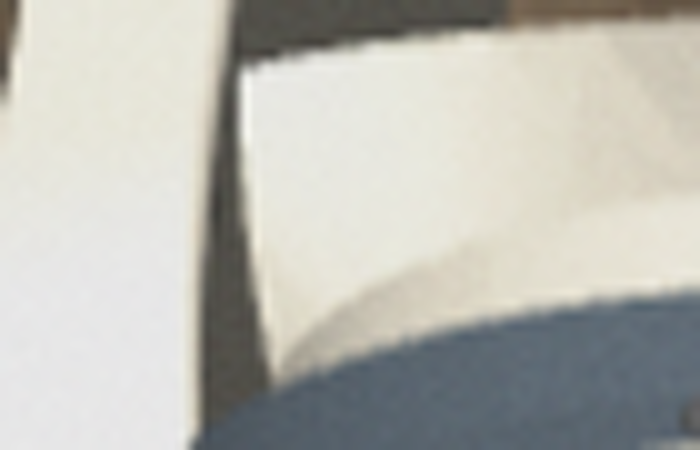

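View pics/k7.png

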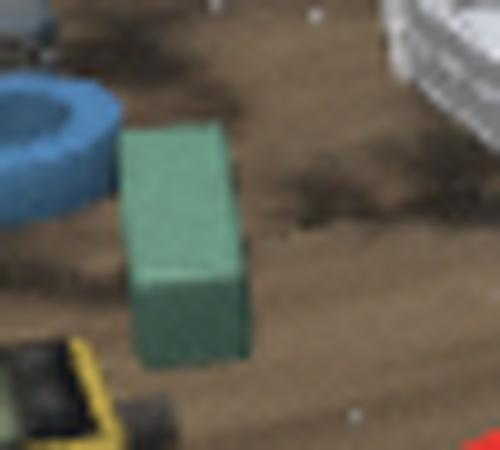

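```bash
python3 - <<'E'
from h import *
s=cv2.imread("pics/s8.png");t=cv2.imread("pics/top0.png")
L=[(b,(255,0,255)) for b in box(T(433,234,-.254),32,100,0,30)]
crop(s,145,160,50,45,10,"k7.png",L,"side")
crop(t,125,240,60,40,10,"k8.png",L,"top")
E
```

```text
(no output)
```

View pics/k7.png

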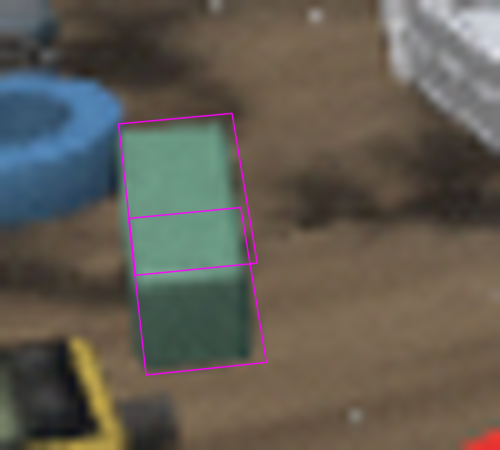

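View pics/k8.png

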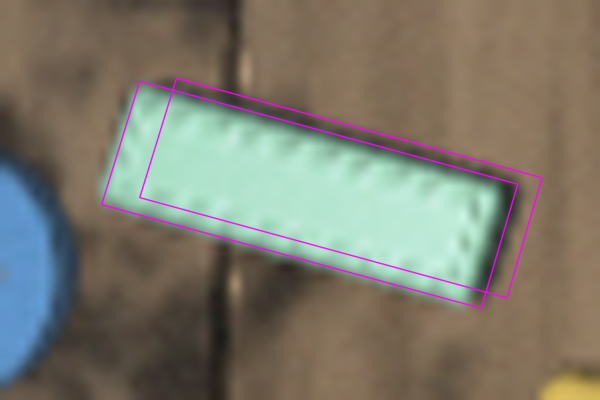

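Emit:
{"method": "arm_command", "body": {
  "plan": [
    {"translation":[-18.1,-18.4,0.2],"twist":0.12,"gripper":0.8},
    {"translation":[-18.1,-18.4,0.2],"twist":0.241,"gripper":0.8},
    {"translation":[-18.1,-18.4,0.2],"twist":0.241,"gripper":0.8},
    {"translation":[-18.1,-18.4,0.2],"twist":0.241,"gripper":0.8},
    {"translation":[-18.1,-18.4,0.2],"twist":0.241,"gripper":0.8}
  ]
}}

```text
clock: 41.18
eef_pos: [460.4, 198.0, 182.0]
tcp_rot: [-3.136, 0.012, -0.255]
contact_force: [0.5, 1.1, 0.9]
opening: 0.799
```

```bash
python3 go.py 432 234.5 130 -0.254
```

```text
41.18 pos [460.4 198.  182. ] rot [-3.1358  0.0116 -0.2548] F [0.5 1.1 0.9] op 0.799
shift cm [-3.61 -2.79  5.26] twist -0.001 q [0.4  0.22 1.94 0.01 0.99 0.64] calls 0.33
```

Emit:
{"method": "arm_command", "body": {
  "plan": [
    {"translation":[-2,-1.5,2],"twist":0,"gripper":0.8},
    {"translation":[-3.6,-2.8,5],"twist":0,"gripper":0.8},
    {"translation":[-3.6,-2.8,5.2],"twist":0,"gripper":0.8},
    {"translation":[-3.6,-2.8,5.2],"twist":0,"gripper":0.8},
    {"translation":[-3.6,-2.8,5.2],"twist":0,"gripper":0.8}
  ]
}}

```text
clock: 41.6
eef_pos: [432.0, 234.1, 129.9]
tcp_rot: [-3.137, 0.013, -0.254]
contact_force: [-0.3, 0.4, 0.8]
opening: 0.799
```

```bash
python3 go.py 432 234.5 16 -0.254; python3 - <<'E'
from h import *
t=grab_frame("top");s=grab_frame("side")
crop(s,125,120,90,90,6,"l1.png");crop(t,110,220,90,60,6,"l2.png")
E
```

```text
41.6 pos [432.  234.1 129.9] rot [-3.1373  0.0127 -0.2542] F [-0.3  0.4  0.8] op 0.799
shift cm [1.400e-01 1.000e-02 1.139e+01] twist -0.0 q [0.49 0.28 2.   0.02 0.87 0.73] calls 0.55
```

View pics/l1.png

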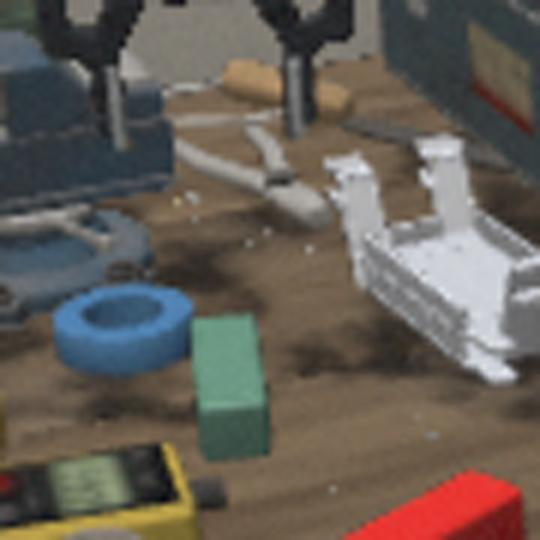

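Emit:
{"method": "arm_command", "body": {
  "plan": [
    {"translation":[0.1,0,3],"twist":0,"gripper":0.8},
    {"translation":[0.1,0,6],"twist":0,"gripper":0.8},
    {"translation":[0.1,0,8],"twist":0,"gripper":0.8},
    {"translation":[0.1,0,8],"twist":0,"gripper":0.8},
    {"translation":[0.1,0,8],"twist":0,"gripper":0.8}
  ]
}}

```text
clock: 42.12
eef_pos: [433.8, 233.9, 51.1]
tcp_rot: [-3.136, 0.012, -0.257]
contact_force: [0.5, -0.2, -0.3]
opening: 0.8
```

```bash
python3 go.py 432 234.5 16 -0.254; python3 - <<'E'
from h import *
s=grab_frame("side")
crop(s,125,120,90,90,6,"l1.png")
E
```

```text
42.12 pos [433.8 233.9  51.1] rot [-3.1363  0.0117 -0.257 ] F [ 0.5 -0.2 -0.3] op 0.8
shift cm [-0.15  0.01  3.51] twist -0.003 q [0.48 0.41 2.05 0.02 0.69 0.73] calls 0.17
```

View pics/l1.png

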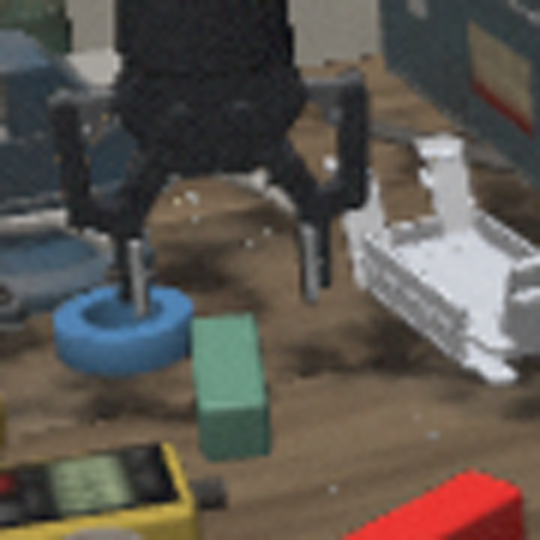

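Emit:
{"method": "arm_command", "body": {
  "plan": [
    {"translation":[-0.15,0,1.5],"twist":0,"gripper":0.8},
    {"translation":[-0.15,0,3],"twist":0,"gripper":0.8},
    {"translation":[-0.15,0,3.45],"twist":0,"gripper":0.8},
    {"translation":[-0.15,0,3.45],"twist":0,"gripper":0.8},
    {"translation":[-0.15,0,3.45],"twist":0,"gripper":0.8}
  ]
}}

```text
clock: 42.58
eef_pos: [433.5, 235.4, 18.6]
tcp_rot: [-3.134, 0.009, -0.257]
contact_force: [-0.1, -0.3, 0.3]
opening: 0.8
```

Emit:
{"method": "arm_command", "body": {
  "plan": [
    {"translation":[0,0,0],"twist":0,"gripper":0.6},
    {"translation":[0,0,0],"twist":0,"gripper":0.5},
    {"translation":[0,0,0],"twist":0,"gripper":0.4},
    {"translation":[0,0,0],"twist":0,"gripper":0.3},
    {"translation":[0,0,0],"twist":0,"gripper":0.25}
  ],
  "squeeze": 40
}}

```text
clock: 43.0
eef_pos: [433.8, 235.6, 19.4]
tcp_rot: [-3.134, 0.009, -0.257]
contact_force: [-2.2, -0.1, 9.6]
opening: 0.358
```

```bash
python3 go.py 432 234.5 16 -0.254; python3 - <<'E'
from h import *
s=grab_frame("side")
crop(s,125,120,90,90,6,"l3.png")
E
```

```text
43.0 pos [433.8 235.6  19.4] rot [-3.1335  0.0089 -0.2569] F [-2.2 -0.1  9.6] op 0.358
shift cm [-0.14  0.15  0.34] twist -0.003 q [0.49 0.47 2.06 0.02 0.61 0.73] calls 0.02
```

View pics/l3.png

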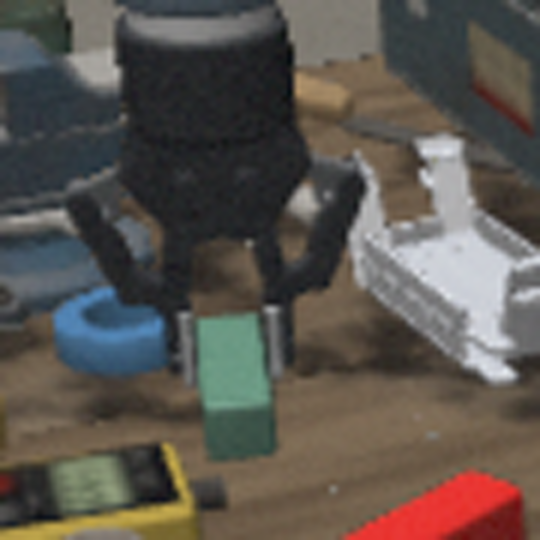

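Emit:
{"method": "arm_command", "body": {
  "plan": [
    {"translation":[0,0,-1.5],"twist":0,"gripper":0.25},
    {"translation":[0,0,-5],"twist":0,"gripper":0.25},
    {"translation":[0,0,-9],"twist":0,"gripper":0.25},
    {"translation":[0,0,-13],"twist":0,"gripper":0.25},
    {"translation":[0,0,-14],"twist":0,"gripper":0.25}
  ]
}}

```text
clock: 43.47
eef_pos: [437.1, 235.4, 165.0]
tcp_rot: [-3.128, 0.003, -0.257]
contact_force: [2.4, 0.8, -2.5]
opening: 0.357
```

```bash
python3 go.py 606.3 46.2 160 -0.013; python3 - <<'E'
from h import *
s=grab_frame("side")
p=sense(); x,y,z=p["eef_pos"]; w=p["tcp_rot"][2]
L=[(b,(255,0,255)) for b in box(T(x,y,w,z-19),32,100,0,30)]
crop(s,125,70,90,90,6,"l4.png",L,"side")
E
```

```text
43.47 pos [437.1 235.4 165. ] rot [-3.1285  0.0032 -0.2568] F [ 2.4  0.8 -2.5] op 0.357
shift cm [21.17 14.01  0.25] twist -0.244 q [0.48 0.23 1.97 0.01 0.93 0.73] calls 1.22
```

View pics/l4.png

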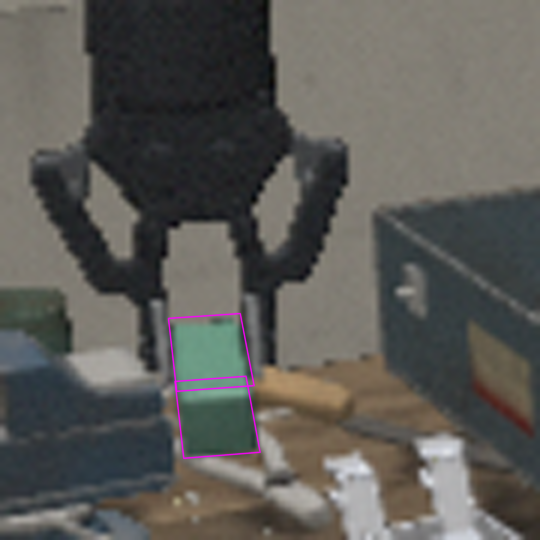

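Emit:
{"method": "arm_command", "body": {
  "plan": [
    {"translation":[21.2,14.0,0],"twist":-0.12,"gripper":0.25},
    {"translation":[21.2,14.0,0],"twist":-0.244,"gripper":0.25},
    {"translation":[21.2,14.0,0],"twist":-0.244,"gripper":0.25},
    {"translation":[21.2,14.0,0],"twist":-0.244,"gripper":0.25},
    {"translation":[21.2,14.0,0],"twist":-0.244,"gripper":0.25}
  ]
}}

```text
clock: 43.93
eef_pos: [570.5, 84.4, 159.8]
tcp_rot: [-3.128, 0.001, -0.012]
contact_force: [1.4, 0.5, -1.8]
opening: 0.359
```

```bash
python3 go.py 606.3 46.2 150 -0.013
```

```text
43.93 pos [570.5  84.4 159.8] rot [-3.1281e+00  1.5000e-03 -1.2200e-02] F [ 1.4  0.5 -1.8] op 0.359
shift cm [3.63 3.79 0.93] twist 0.001 q [0.14 0.36 1.8  0.02 0.98 0.14] calls 0.26
```

Emit:
{"method": "arm_command", "body": {
  "plan": [
    {"translation":[1.8,1.9,0],"twist":0,"gripper":0.25},
    {"translation":[3.6,3.8,0],"twist":0,"gripper":0.25},
    {"translation":[3.6,3.8,1],"twist":0,"gripper":0.25},
    {"translation":[3.6,3.8,1],"twist":0,"gripper":0.25},
    {"translation":[3.6,3.8,1],"twist":0,"gripper":0.25}
  ]
}}

```text
clock: 44.35
eef_pos: [604.1, 46.1, 147.1]
tcp_rot: [-3.128, 0.006, -0.013]
contact_force: [-0.2, 0.0, -2.6]
opening: 0.359
```

```bash
python3 go.py 606.3 46.2 84 -0.013
```

```text
44.35 pos [604.1  46.1 147.1] rot [-3.1281  0.0058 -0.0127] F [-0.2  0.  -2.6] op 0.359
shift cm [0.25 0.08 6.31] twist 0.0 q [0.07 0.42 1.75 0.02 0.98 0.07] calls 0.3
```

Emit:
{"method": "arm_command", "body": {
  "plan": [
    {"translation":[0.25,0.08,2],"twist":0,"gripper":0.25},
    {"translation":[0.25,0.08,4.5],"twist":0,"gripper":0.25},
    {"translation":[0.25,0.08,6.3],"twist":0,"gripper":0.25},
    {"translation":[0.25,0.08,6.3],"twist":0,"gripper":0.25},
    {"translation":[0.25,0.08,6.3],"twist":0,"gripper":0.25}
  ]
}}

```text
clock: 44.77
eef_pos: [604.8, 47.0, 83.4]
tcp_rot: [-3.128, 0.009, -0.011]
contact_force: [0.3, -0.0, -1.4]
opening: 0.363
```

Emit:
{"method": "arm_command", "body": {
  "plan": [
    {"translation":[0,0,0.2],"twist":0,"gripper":0.25},
    {"translation":[0,0,0.4],"twist":0,"gripper":0.25},
    {"translation":[0,0,0.5],"twist":0,"gripper":0.25},
    {"translation":[0,0,0.5],"twist":0,"gripper":0.25},
    {"translation":[0,0,0.5],"twist":0,"gripper":0.25}
  ]
}}

```text
clock: 45.18
eef_pos: [605.0, 47.1, 78.9]
tcp_rot: [-3.128, 0.008, -0.011]
contact_force: [-0.6, -0.4, -2.0]
opening: 0.36
```

```bash
python3 go.py 606.3 46.2 77 -0.013
```

```text
45.18 pos [605.   47.1  78.9] rot [-3.1282  0.0077 -0.0115] F [-0.6 -0.4 -2. ] op 0.36
shift cm [0.13 0.09 0.19] twist 0.002 q [0.07 0.51 1.78 0.02 0.86 0.07] calls 0.01
```

Emit:
{"method": "arm_command", "body": {
  "plan": [
    {"translation":[0.1,0,0.05],"twist":0,"gripper":0.25},
    {"translation":[0.1,0,0.1],"twist":0,"gripper":0.25},
    {"translation":[0.1,0,0.15],"twist":0,"gripper":0.25},
    {"translation":[0.1,0,0.18],"twist":0,"gripper":0.25},
    {"translation":[0.1,0,0.18],"twist":0,"gripper":0.25}
  ]
}}

```text
clock: 45.6
eef_pos: [606.0, 47.1, 77.0]
tcp_rot: [-3.128, 0.008, -0.011]
contact_force: [-0.2, -0.1, -1.7]
opening: 0.357
```

Emit:
{"method": "arm_command", "body": {
  "plan": [
    {"translation":[0,0,0.05],"twist":0,"gripper":0.25},
    {"translation":[0,0,0.1],"twist":0,"gripper":0.25},
    {"translation":[0,0,0.1],"twist":0,"gripper":0.25},
    {"translation":[0,0,0.1],"twist":0,"gripper":0.25},
    {"translation":[0,0,0.1],"twist":0,"gripper":0.25}
  ]
}}

```text
clock: 46.02
eef_pos: [606.1, 47.1, 76.8]
tcp_rot: [-3.128, 0.008, -0.012]
contact_force: [-2.1, 0.3, 6.6]
opening: 0.362
```

Emit:
{"method": "arm_command", "body": {
  "plan": [
    {"translation":[0,0,0],"twist":0,"gripper":0.4},
    {"translation":[0,0,0],"twist":0,"gripper":0.5},
    {"translation":[0,0,0],"twist":0,"gripper":0.6},
    {"translation":[0,0,-0.5],"twist":0,"gripper":0.6},
    {"translation":[0,0,-2],"twist":0,"gripper":0.6}
  ]
}}

```text
clock: 46.43
eef_pos: [604.8, 46.8, 95.3]
tcp_rot: [-3.128, 0.011, -0.011]
contact_force: [-0.4, 0.7, -1.1]
opening: 0.601
```

Emit:
{"method": "arm_command", "body": {
  "plan": [
    {"translation":[0,0,-3],"twist":0,"gripper":0.8},
    {"translation":[0,0,-7],"twist":0,"gripper":1},
    {"translation":[0,0,-11],"twist":0,"gripper":1},
    {"translation":[0,0,-15],"twist":0,"gripper":1},
    {"translation":[0,0,-15],"twist":0,"gripper":1}
  ]
}}

```text
clock: 46.85
eef_pos: [610.6, 45.0, 254.2]
tcp_rot: [-3.128, -0.001, -0.012]
contact_force: [2.0, -0.6, 0.9]
opening: 1.002
```

```bash
python3 go.py 575.5 288.5 190 0.085; python3 - <<'E'
from h import *
s=grab_frame("side")
crop(s,210,110,110,110,6,"m1.png")
E
```

```text
46.85 pos [610.6  45.  254.2] rot [-3.1275e+00 -1.4000e-03 -1.1600e-02] F [ 2.  -0.6  0.9] op 1.002
shift cm [ -3.8  -24.22   6.76] twist -0.097 q [0.06 0.31 1.64 0.02 1.19 0.07] calls 1.22
```

View pics/m1.png

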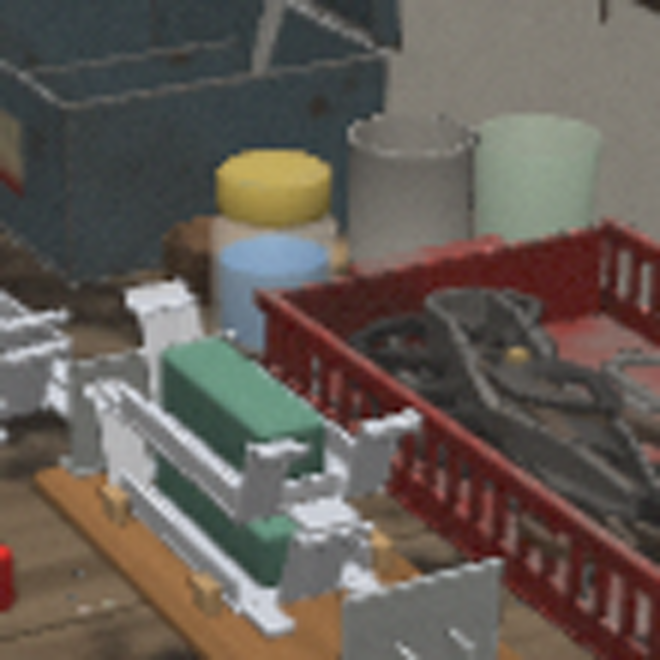

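Emit:
{"method": "arm_command", "body": {
  "plan": [
    {"translation":[-3.8,-24.2,5],"twist":-0.05,"gripper":1},
    {"translation":[-3.8,-24.2,5],"twist":-0.097,"gripper":1},
    {"translation":[-3.8,-24.2,5],"twist":-0.097,"gripper":1},
    {"translation":[-3.8,-24.2,5],"twist":-0.097,"gripper":1},
    {"translation":[-3.8,-24.2,5],"twist":-0.097,"gripper":1}
  ]
}}

```text
clock: 47.32
eef_pos: [578.1, 249.9, 209.5]
tcp_rot: [-3.128, 0.002, 0.085]
contact_force: [0.6, 0.4, 0.3]
opening: 1.001
```

```bash
python3 go.py 575.5 289 120 0.085
```

```text
47.32 pos [578.1 249.9 209.5] rot [-3.128e+00  2.000e-03  8.490e-02] F [0.6 0.4 0.3] op 1.001
shift cm [ 0.09 -3.8   9.  ] twist -0.0 q [0.4  0.38 1.65 0.02 1.11 0.31] calls 0.47
```

Emit:
{"method": "arm_command", "body": {
  "plan": [
    {"translation":[0.1,-2,3],"twist":0,"gripper":1},
    {"translation":[0.1,-3.8,7],"twist":0,"gripper":1},
    {"translation":[0.1,-3.8,10],"twist":0,"gripper":1},
    {"translation":[0.1,-3.8,10],"twist":0,"gripper":1},
    {"translation":[0.1,-3.8,10],"twist":0,"gripper":1}
  ]
}}

```text
clock: 47.73
eef_pos: [573.8, 288.4, 108.0]
tcp_rot: [-3.13, 0.007, 0.086]
contact_force: [0.3, -0.1, 1.9]
opening: 1.003
```

Emit:
{"method": "arm_command", "body": {
  "plan": [
    {"translation":[0,0,2],"twist":0,"gripper":1},
    {"translation":[0,0,4],"twist":0,"gripper":1},
    {"translation":[0,0,6],"twist":0,"gripper":1},
    {"translation":[0,0,6],"twist":0,"gripper":1},
    {"translation":[0,0,6],"twist":0,"gripper":1}
  ]
}}

```text
clock: 48.15
eef_pos: [574.1, 288.6, 49.4]
tcp_rot: [-3.13, 0.006, 0.085]
contact_force: [-0.2, 0.4, 0.9]
opening: 1.002
```

```bash
python3 go.py 575.5 289 15 0.085
```

```text
48.15 pos [574.1 288.6  49.4] rot [-3.1299  0.0063  0.0846] F [-0.2  0.4  0.9] op 1.002
shift cm [0.17 0.01 3.44] twist -0.0 q [0.46 0.59 1.72 0.02 0.84 0.36] calls 0.17
```

Emit:
{"method": "arm_command", "body": {
  "plan": [
    {"translation":[0.15,0,1.2],"twist":0,"gripper":1},
    {"translation":[0.15,0,2.6],"twist":0,"gripper":1},
    {"translation":[0.15,0,3.4],"twist":0,"gripper":1},
    {"translation":[0.15,0,3.4],"twist":0,"gripper":1},
    {"translation":[0.15,0,3.4],"twist":0,"gripper":1}
  ]
}}

```text
clock: 48.57
eef_pos: [574.8, 288.8, 14.7]
tcp_rot: [-3.13, 0.008, 0.085]
contact_force: [0.6, -0.7, 0.6]
opening: 1.002
```

```bash
python3 go.py 575.5 289 14.5 0.085
```

```text
48.57 pos [574.8 288.8  14.7] rot [-3.1304  0.0078  0.0847] F [ 0.6 -0.7  0.6] op 1.002
shift cm [ 0.07 -0.01  0.02] twist -0.0 q [0.46 0.64 1.72 0.02 0.78 0.36] calls 0.0
```

Emit:
{"method": "arm_command", "body": {
  "plan": [
    {"translation":[0.05,0,0],"twist":0,"gripper":0.9},
    {"translation":[0.05,0,0],"twist":0,"gripper":0.83},
    {"translation":[0.05,0,0],"twist":0,"gripper":0.75},
    {"translation":[0.05,0,0],"twist":0,"gripper":0.65},
    {"translation":[0.05,0,0],"twist":0,"gripper":0.65}
  ],
  "squeeze": 25
}}

```text
clock: 48.98
eef_pos: [575.6, 289.0, 15.3]
tcp_rot: [-3.13, 0.007, 0.085]
contact_force: [-0.8, -0.6, 4.5]
opening: 0.763
```

Emit:
{"method": "arm_command", "body": {
  "plan": [
    {"translation":[0,0,-0.3],"twist":0,"gripper":0.65},
    {"translation":[0,0,-0.8],"twist":0,"gripper":0.65},
    {"translation":[0,0,-1.6],"twist":0,"gripper":0.65},
    {"translation":[0,0,-3],"twist":0,"gripper":0.65},
    {"translation":[0,0,-5],"twist":0,"gripper":0.65}
  ]
}}

```text
clock: 49.4
eef_pos: [575.1, 288.1, 65.5]
tcp_rot: [-3.131, 0.009, 0.085]
contact_force: [0.1, -0.3, -1.4]
opening: 0.766
```

Emit:
{"method": "arm_command", "body": {
  "plan": [
    {"translation":[0,0,-4],"twist":0,"gripper":0.65},
    {"translation":[0,0,-8],"twist":0,"gripper":0.65},
    {"translation":[0,0,-12],"twist":0,"gripper":0.65},
    {"translation":[0,0,-16],"twist":0,"gripper":0.65},
    {"translation":[0,0,-16],"twist":0,"gripper":0.65}
  ]
}}

```text
clock: 49.82
eef_pos: [580.6, 288.3, 236.0]
tcp_rot: [-3.126, -0.004, 0.085]
contact_force: [1.6, 0.7, -0.8]
opening: 0.764
```

```bash
python3 go.py 606.3 44.4 220 -0.013; python3 - <<'E'
from h import *
s=grab_frame("side")
crop(s,155,30,120,160,4,"m2.png")
E
```

```text
49.82 pos [580.6 288.3 236. ] rot [-3.126  -0.0039  0.0846] F [ 1.6  0.7 -0.8] op 0.764
shift cm [ 0.49 24.54  1.22] twist 0.098 q [0.45 0.38 1.58 0.01 1.17 0.36] calls 1.18
```

View pics/m2.png

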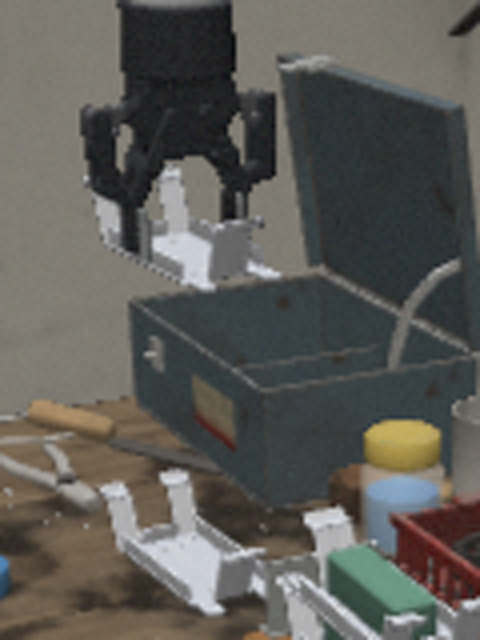

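Emit:
{"method": "arm_command", "body": {
  "plan": [
    {"translation":[0.5,24.5,1],"twist":0.05,"gripper":0.65},
    {"translation":[0.5,24.5,1],"twist":0.098,"gripper":0.65},
    {"translation":[0.5,24.5,1],"twist":0.098,"gripper":0.65},
    {"translation":[0.5,24.5,1],"twist":0.098,"gripper":0.65},
    {"translation":[0.5,24.5,1],"twist":0.098,"gripper":0.65}
  ]
}}

```text
clock: 50.28
eef_pos: [600.0, 77.8, 219.1]
tcp_rot: [-3.128, 0.002, -0.013]
contact_force: [1.4, 0.0, -1.6]
opening: 0.765
```

```bash
python3 go.py 606.3 44.4 180 -0.013
```

```text
50.28 pos [600.   77.8 219.1] rot [-3.1275e+00  2.2000e-03 -1.2900e-02] F [ 1.4  0.  -1.6] op 0.765
shift cm [0.69 3.39 3.86] twist 0.0 q [0.12 0.33 1.69 0.02 1.12 0.12] calls 0.25
```

Emit:
{"method": "arm_command", "body": {
  "plan": [
    {"translation":[0.5,2,0],"twist":0,"gripper":0.65},
    {"translation":[0.7,3.4,1],"twist":0,"gripper":0.65},
    {"translation":[0.7,3.4,4],"twist":0,"gripper":0.65},
    {"translation":[0.7,3.4,4],"twist":0,"gripper":0.65},
    {"translation":[0.7,3.4,4],"twist":0,"gripper":0.65}
  ]
}}

```text
clock: 50.7
eef_pos: [604.5, 44.7, 176.6]
tcp_rot: [-3.128, 0.007, -0.013]
contact_force: [1.1, 0.7, 0.1]
opening: 0.763
```

Emit:
{"method": "arm_command", "body": {
  "plan": [
    {"translation":[0.1,0,2],"twist":0,"gripper":0.65},
    {"translation":[0.1,0,4],"twist":0,"gripper":0.65},
    {"translation":[0.1,0,6],"twist":0,"gripper":0.65},
    {"translation":[0.1,0,6],"twist":0,"gripper":0.65},
    {"translation":[0.1,0,6],"twist":0,"gripper":0.65}
  ]
}}

```text
clock: 51.12
eef_pos: [604.8, 46.5, 116.8]
tcp_rot: [-3.128, 0.009, -0.012]
contact_force: [1.1, -0.0, -1.5]
opening: 0.768
```

```bash
python3 go.py 606.3 44.4 97.5 -0.013
```

```text
51.12 pos [604.8  46.5 116.8] rot [-3.1276  0.0085 -0.0115] F [ 1.1 -0.  -1.5] op 0.768
shift cm [0.17 0.24 1.93] twist 0.001 q [0.07 0.46 1.76 0.02 0.93 0.07] calls 0.09
```

Emit:
{"method": "arm_command", "body": {
  "plan": [
    {"translation":[0.15,0.24,0.6],"twist":0,"gripper":0.65},
    {"translation":[0.15,0.24,1.2],"twist":0,"gripper":0.65},
    {"translation":[0.15,0.24,1.7],"twist":0,"gripper":0.65},
    {"translation":[0.15,0.24,1.7],"twist":0,"gripper":0.65},
    {"translation":[0.15,0.24,1.7],"twist":0,"gripper":0.65}
  ]
}}

```text
clock: 51.53
eef_pos: [605.9, 44.3, 99.7]
tcp_rot: [-3.128, 0.009, -0.012]
contact_force: [0.2, 0.5, -1.1]
opening: 0.764
```

```bash
python3 go.py 606.3 44.4 96.3 -0.013;python3 - <<'E'
from h import *
s=grab_frame("side")
crop(s,210,90,100,110,6,"m3.png")
E
```

```text
51.53 pos [605.9  44.3  99.7] rot [-3.1276  0.0089 -0.0116] F [ 0.2  0.5 -1.1] op 0.764
shift cm [ 0.04 -0.    0.34] twist 0.001 q [0.06 0.48 1.77 0.02 0.9  0.06] calls 0.02
```

View pics/m3.png

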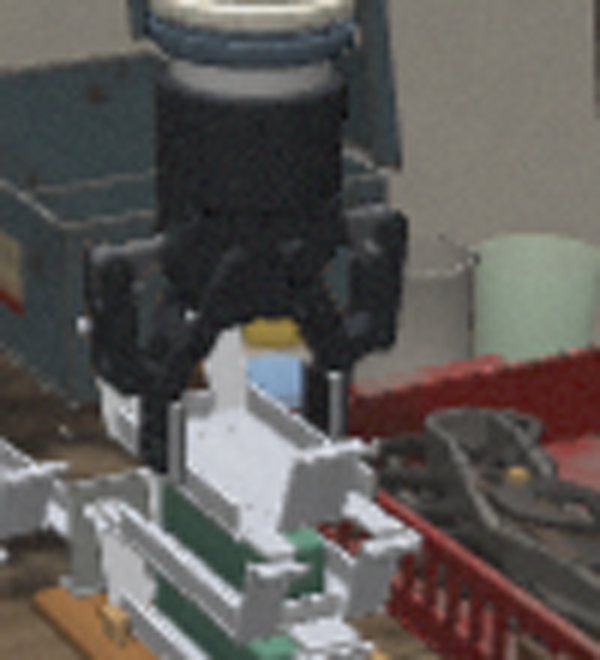

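Aligned above tray 2. Lowering to contact.

Emit:
{"method": "arm_command", "body": {
  "plan": [
    {"translation":[0.02,0,0.1],"twist":0,"gripper":0.65},
    {"translation":[0.02,0,0.2],"twist":0,"gripper":0.65},
    {"translation":[0.02,0,0.3],"twist":0,"gripper":0.65},
    {"translation":[0.02,0,0.3],"twist":0,"gripper":0.65},
    {"translation":[0.02,0,0.3],"twist":0,"gripper":0.65}
  ]
}}

```text
clock: 52.0
eef_pos: [606.3, 44.4, 96.9]
tcp_rot: [-3.128, 0.009, -0.012]
contact_force: [-0.2, 0.1, -1.5]
opening: 0.767
```

Emit:
{"method": "arm_command", "body": {
  "plan": [
    {"translation":[0,0,0.05],"twist":0,"gripper":0.65},
    {"translation":[0,0,0.1],"twist":0,"gripper":0.65},
    {"translation":[0,0,0.1],"twist":0,"gripper":0.65},
    {"translation":[0,0,0.1],"twist":0,"gripper":0.65},
    {"translation":[0,0,0.1],"twist":0,"gripper":0.65}
  ]
}}

```text
clock: 52.42
eef_pos: [606.3, 44.4, 95.9]
tcp_rot: [-3.128, 0.009, -0.012]
contact_force: [0.4, 0.6, 0.2]
opening: 0.766
```

Emit:
{"method": "arm_command", "body": {
  "plan": [
    {"translation":[0,0,0.03],"twist":0,"gripper":0.65},
    {"translation":[0,0,0.06],"twist":0,"gripper":0.65},
    {"translation":[0,0,0.06],"twist":0,"gripper":0.65},
    {"translation":[0,0,0.06],"twist":0,"gripper":0.65},
    {"translation":[0,0,0.06],"twist":0,"gripper":0.65}
  ]
}}

```text
clock: 52.83
eef_pos: [606.3, 44.4, 95.3]
tcp_rot: [-3.128, 0.009, -0.012]
contact_force: [-0.5, -0.3, -1.3]
opening: 0.76
```

Emit:
{"method": "arm_command", "body": {
  "plan": [
    {"translation":[0,0,0.03],"twist":0,"gripper":0.65},
    {"translation":[0,0,0.06],"twist":0,"gripper":0.65},
    {"translation":[0,0,0.06],"twist":0,"gripper":0.65},
    {"translation":[0,0,0.06],"twist":0,"gripper":0.65},
    {"translation":[0,0,0.06],"twist":0,"gripper":0.65}
  ]
}}

```text
clock: 53.25
eef_pos: [606.3, 44.4, 95.1]
tcp_rot: [-3.127, 0.008, -0.012]
contact_force: [-1.5, -0.1, 5.7]
opening: 0.766
```

Emit:
{"method": "arm_command", "body": {
  "plan": [
    {"translation":[0,0,0.03],"twist":0,"gripper":0.65},
    {"translation":[0,0,0.06],"twist":0,"gripper":0.65},
    {"translation":[0,0,0.06],"twist":0,"gripper":0.65},
    {"translation":[0,0,0.06],"twist":0,"gripper":0.65},
    {"translation":[0,0,0.06],"twist":0,"gripper":0.65}
  ]
}}

```text
clock: 53.67
eef_pos: [606.4, 44.4, 95.1]
tcp_rot: [-3.128, 0.008, -0.012]
contact_force: [-3.1, 0.6, 8.5]
opening: 0.764
```

Emit:
{"method": "arm_command", "body": {
  "plan": [
    {"translation":[0,0,-0.03],"twist":0,"gripper":0.7},
    {"translation":[0,0,-0.03],"twist":0,"gripper":0.8},
    {"translation":[0,0,-0.03],"twist":0,"gripper":1},
    {"translation":[0,0,-0.03],"twist":0,"gripper":1},
    {"translation":[0,0,-0.03],"twist":0,"gripper":1}
  ]
}}

```text
clock: 54.08
eef_pos: [606.4, 44.4, 95.2]
tcp_rot: [-3.128, 0.008, -0.012]
contact_force: [0.4, 0.7, -0.2]
opening: 1.001
```

Emit:
{"method": "arm_command", "body": {
  "plan": [
    {"translation":[0,0,-2],"twist":0,"gripper":1},
    {"translation":[0,0,-6],"twist":0,"gripper":1},
    {"translation":[0,0,-10],"twist":0,"gripper":1},
    {"translation":[0,0,-13],"twist":0,"gripper":1},
    {"translation":[0,0,-13],"twist":0,"gripper":1}
  ]
}}

```text
clock: 54.5
eef_pos: [611.0, 42.7, 232.1]
tcp_rot: [-3.127, -0.002, -0.012]
contact_force: [1.6, -0.2, 0.3]
opening: 1.006
```

```bash
python3 go.py 580 270 210 0.085;python3 - <<'E'
from h import *
s=grab_frame("side")
crop(s,210,100,100,110,6,"m4.png")
E
```

```text
54.5 pos [611.   42.7 232.1] rot [-3.1268e+00 -2.0000e-03 -1.1700e-02] F [ 1.6 -0.2  0.3] op 1.006
shift cm [ -3.37 -22.66   2.54] twist -0.097 q [0.06 0.33 1.66 0.02 1.14 0.06] calls 1.11
```

View pics/m4.png

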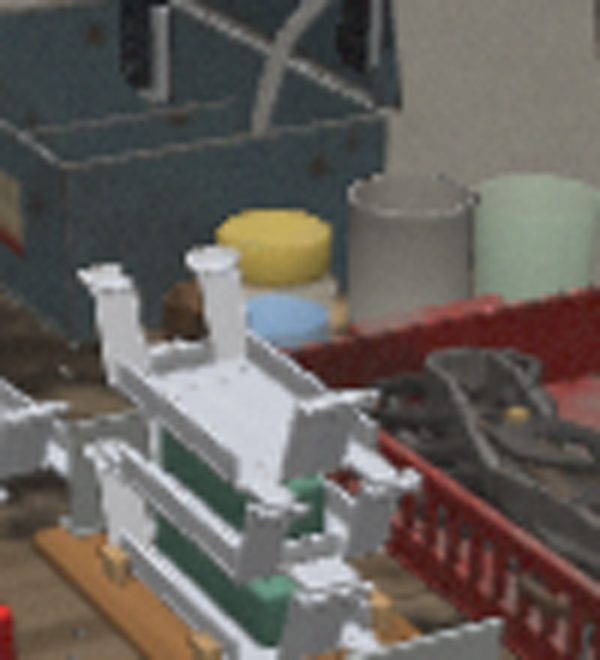

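Emit:
{"method": "arm_command", "body": {
  "plan": [
    {"translation":[-3.3,-22.6,0],"twist":-0.12,"gripper":1},
    {"translation":[-3.3,-22.6,0],"twist":-0.24,"gripper":1},
    {"translation":[-3.3,-22.6,0],"twist":-0.37,"gripper":1},
    {"translation":[-3.3,-22.6,0],"twist":-0.49,"gripper":1},
    {"translation":[-3.3,-22.6,0],"twist":-0.62,"gripper":1}
  ]
}}

```text
clock: 54.97
eef_pos: [580.6, 250.7, 230.1]
tcp_rot: [-3.128, -0.005, 0.609]
contact_force: [0.8, -0.3, 0.3]
opening: 0.999
```

Emit:
{"method": "arm_command", "body": {
  "plan": [
    {"translation":[0,0,0],"twist":-0.12,"gripper":1},
    {"translation":[0,0,0],"twist":-0.24,"gripper":1},
    {"translation":[0,0,0],"twist":-0.37,"gripper":1},
    {"translation":[0,0,0],"twist":-0.49,"gripper":1},
    {"translation":[0,0,0],"twist":-0.62,"gripper":1}
  ]
}}

```text
clock: 55.38
eef_pos: [579.7, 250.6, 228.2]
tcp_rot: [-3.132, -0.01, 1.231]
contact_force: [-0.5, -0.1, 0.1]
opening: 1.002
```

Emit:
{"method": "arm_command", "body": {
  "plan": [
    {"translation":[0,0,0],"twist":-0.12,"gripper":1},
    {"translation":[0,0,0],"twist":-0.24,"gripper":1},
    {"translation":[0,0,0],"twist":-0.37,"gripper":1},
    {"translation":[0,0,0],"twist":-0.49,"gripper":1},
    {"translation":[0,0,0],"twist":-0.62,"gripper":1}
  ]
}}

```text
clock: 55.8
eef_pos: [578.9, 250.3, 226.3]
tcp_rot: [-3.137, -0.014, 1.852]
contact_force: [-0.3, -0.2, 0.6]
opening: 1.0
```

Emit:
{"method": "arm_command", "body": {
  "plan": [
    {"translation":[0,0,0],"twist":-0.12,"gripper":1},
    {"translation":[0,0,0],"twist":-0.24,"gripper":1},
    {"translation":[0,0,0],"twist":-0.37,"gripper":1},
    {"translation":[0,0,0],"twist":-0.49,"gripper":1},
    {"translation":[0,0,0],"twist":-0.62,"gripper":1}
  ]
}}

```text
clock: 56.22
eef_pos: [578.1, 250.0, 224.4]
tcp_rot: [3.14, -0.015, 2.473]
contact_force: [-0.2, 0.9, 0.9]
opening: 1.001
```

```bash
python3 go.py 575.5 289 190 3.2255
```

```text
56.22 pos [578.1 250.  224.4] rot [ 3.1395 -0.0147  2.473 ] F [-0.2  0.9  0.9] op 1.001
shift cm [2.57 2.9  3.48] twist -0.752 q [ 0.4   0.37  1.63  0.02  1.15 -2.08] calls 1.21
```

Emit:
{"method": "arm_command", "body": {
  "plan": [
    {"translation":[2.5,2.9,0],"twist":-0.12,"gripper":1},
    {"translation":[2.5,2.9,2],"twist":-0.24,"gripper":1},
    {"translation":[2.5,2.9,3],"twist":-0.37,"gripper":1},
    {"translation":[2.5,2.9,3.5],"twist":-0.49,"gripper":1},
    {"translation":[2.5,2.9,3.5],"twist":-0.62,"gripper":1}
  ]
}}

```text
clock: 56.63
eef_pos: [574.2, 288.0, 186.2]
tcp_rot: [3.134, -0.015, 3.095]
contact_force: [-0.3, -0.2, 0.8]
opening: 0.998
```

```bash
python3 go.py 575.5 289 100 3.2255
```

```text
56.63 pos [574.2 288.  186.2] rot [ 3.1338 -0.0153  3.0947] F [-0.3 -0.2  0.8] op 0.998
shift cm [-0.25  0.04  8.62] twist -0.131 q [ 0.46  0.43  1.63  0.02  1.1  -2.65] calls 0.41
```

Emit:
{"method": "arm_command", "body": {
  "plan": [
    {"translation":[0,0,-4],"twist":-0.12,"gripper":1},
    {"translation":[0,0,-8],"twist":-0.131,"gripper":1},
    {"translation":[0,0,-12],"twist":-0.131,"gripper":1},
    {"translation":[0,0,-16],"twist":-0.131,"gripper":1},
    {"translation":[0,0,-16],"twist":-0.131,"gripper":1}
  ]
}}

```text
clock: 57.05
eef_pos: [579.2, 287.9, 353.5]
tcp_rot: [3.128, -0.005, -3.057]
contact_force: [0.3, 0.5, 0.9]
opening: 0.998
```

Emit:
{"method": "arm_command", "body": {
  "plan": [
    {"translation":[0,0,4],"twist":0,"gripper":1},
    {"translation":[0,0,8],"twist":0,"gripper":1},
    {"translation":[0,0,10],"twist":0,"gripper":1},
    {"translation":[0,0,10],"twist":0,"gripper":1},
    {"translation":[0,0,10],"twist":0,"gripper":1}
  ]
}}

```text
clock: 57.47
eef_pos: [577.7, 288.8, 251.6]
tcp_rot: [3.13, -0.008, -3.057]
contact_force: [0.4, -0.3, 0.5]
opening: 0.995
```

```bash
python3 go.py 575.5 289 150 3.2255
```

```text
57.47 pos [577.7 288.8 251.6] rot [ 3.1296 -0.0082 -3.0574] F [ 0.4 -0.3  0.5] op 0.995
shift cm [ 0.14 -0.08 10.16] twist 0.0 q [ 0.45  0.37  1.56  0.02  1.21 -2.78] calls 0.49
```

Emit:
{"method": "arm_command", "body": {
  "plan": [
    {"translation":[0.1,-0.1,4],"twist":0,"gripper":1},
    {"translation":[0.1,-0.1,8],"twist":0,"gripper":1},
    {"translation":[0.1,-0.1,10],"twist":0,"gripper":1},
    {"translation":[0.1,-0.1,10],"twist":0,"gripper":1},
    {"translation":[0.1,-0.1,10],"twist":0,"gripper":1}
  ]
}}

```text
clock: 57.88
eef_pos: [576.5, 289.1, 152.5]
tcp_rot: [3.13, -0.008, -3.057]
contact_force: [0.2, 0.5, 0.1]
opening: 1.001
```

Emit:
{"method": "arm_command", "body": {
  "plan": [
    {"translation":[0,0,4],"twist":0,"gripper":1},
    {"translation":[0,0,8],"twist":0,"gripper":1},
    {"translation":[0,0,10],"twist":0,"gripper":1},
    {"translation":[0,0,10],"twist":0,"gripper":1},
    {"translation":[0,0,10],"twist":0,"gripper":1}
  ]
}}

```text
clock: 58.3
eef_pos: [577.1, 291.0, 54.5]
tcp_rot: [3.129, -0.006, -3.057]
contact_force: [0.5, 0.6, 0.8]
opening: 0.997
```

```bash
python3 go.py 575.5 289 0 3.2255
```

```text
58.3 pos [577.1 291.   54.5] rot [ 3.1287 -0.006  -3.0574] F [0.5 0.6 0.8] op 0.997
shift cm [ 0.14 -0.25  5.45] twist 0.0 q [ 0.46  0.59  1.71  0.02  0.85 -2.78] calls 0.26
```

Emit:
{"method": "arm_command", "body": {
  "plan": [
    {"translation":[0.15,-0.2,2],"twist":0,"gripper":1},
    {"translation":[0.15,-0.2,4],"twist":0,"gripper":1},
    {"translation":[0.15,-0.2,5.3],"twist":0,"gripper":1},
    {"translation":[0.15,-0.2,5.3],"twist":0,"gripper":1},
    {"translation":[0.15,-0.2,5.3],"twist":0,"gripper":1}
  ]
}}

```text
clock: 58.72
eef_pos: [576.3, 290.0, 3.0]
tcp_rot: [3.128, -0.005, -3.057]
contact_force: [-0.2, -0.1, 0.9]
opening: 0.999
```

```bash
python3 go.py 575.5 289 0 3.2255
```

```text
58.72 pos [576.3 290.    3. ] rot [ 3.1282 -0.0046 -3.0574] F [-0.2 -0.1  0.9] op 0.999
shift cm [ 0.09 -0.1   0.3 ] twist 0.0 q [ 0.46  0.66  1.72  0.02  0.76 -2.78] calls 0.02
```

Emit:
{"method": "arm_command", "body": {
  "plan": [
    {"translation":[0.08,-0.1,0.3],"twist":0,"gripper":1},
    {"translation":[0.08,-0.1,0.3],"twist":0,"gripper":1},
    {"translation":[0.08,-0.1,0.3],"twist":0,"gripper":0.9},
    {"translation":[0.08,-0.1,0.3],"twist":0,"gripper":0.83},
    {"translation":[0.08,-0.1,0.3],"twist":0,"gripper":0.75}
  ],
  "squeeze": 25
}}

```text
clock: 59.13
eef_pos: [575.9, 289.1, 0.8]
tcp_rot: [3.128, -0.004, -3.057]
contact_force: [-1.1, -0.2, 4.8]
opening: 0.76
```

Emit:
{"method": "arm_command", "body": {
  "plan": [
    {"translation":[0,0,0],"twist":0,"gripper":0.65},
    {"translation":[0,0,0],"twist":0,"gripper":0.65},
    {"translation":[0,0,0],"twist":0,"gripper":0.65},
    {"translation":[0,0,0],"twist":0,"gripper":0.65},
    {"translation":[0,0,0],"twist":0,"gripper":0.65}
  ]
}}

```text
clock: 59.55
eef_pos: [575.8, 289.1, 0.8]
tcp_rot: [3.128, -0.004, -3.057]
contact_force: [0.1, -1.0, 0.8]
opening: 0.765
```

Emit:
{"method": "arm_command", "body": {
  "plan": [
    {"translation":[0,0,-1],"twist":0,"gripper":0.65},
    {"translation":[0,0,-3],"twist":0,"gripper":0.65},
    {"translation":[0,0,-6],"twist":0,"gripper":0.65},
    {"translation":[0,0,-10],"twist":0,"gripper":0.65},
    {"translation":[0,0,-14],"twist":0,"gripper":0.65}
  ]
}}

```text
clock: 59.97
eef_pos: [575.7, 286.8, 142.0]
tcp_rot: [3.129, -0.006, -3.057]
contact_force: [1.0, 0.4, -0.8]
opening: 0.765
```

```bash
python3 go.py 590 130 230 2.7
```

```text
59.97 pos [575.7 286.8 142. ] rot [ 3.1287 -0.0061 -3.0574] F [ 1.   0.4 -0.8] op 0.765
shift cm [ -0.05 -15.63  -9.01] twist 0.526 q [ 0.45  0.47  1.67  0.02  1.   -2.78] calls 0.87
```

Emit:
{"method": "arm_command", "body": {
  "plan": [
    {"translation":[0,-1,-4],"twist":0.1,"gripper":0.65},
    {"translation":[0,-4,-7.5],"twist":0.2,"gripper":0.65},
    {"translation":[0,-8,-9],"twist":0.3,"gripper":0.65},
    {"translation":[0,-12,-9],"twist":0.4,"gripper":0.65},
    {"translation":[0,-15.6,-9],"twist":0.5,"gripper":0.65}
  ]
}}

```text
clock: 60.38
eef_pos: [590.1, 128.9, 232.7]
tcp_rot: [3.131, -0.008, 2.722]
contact_force: [0.4, -0.3, -0.9]
opening: 0.766
```

Emit:
{"method": "arm_command", "body": {
  "plan": [
    {"translation":[0,0,0],"twist":0.12,"gripper":0.65},
    {"translation":[0,0,0],"twist":0.24,"gripper":0.65},
    {"translation":[0,0,0],"twist":0.37,"gripper":0.65},
    {"translation":[0,0,0],"twist":0.49,"gripper":0.65},
    {"translation":[0,0,0],"twist":0.62,"gripper":0.65}
  ]
}}

```text
clock: 60.8
eef_pos: [589.8, 128.6, 233.3]
tcp_rot: [3.138, -0.013, 2.1]
contact_force: [0.7, 0.3, -1.0]
opening: 0.76
```

Emit:
{"method": "arm_command", "body": {
  "plan": [
    {"translation":[0,0,0],"twist":0.12,"gripper":0.65},
    {"translation":[0,0,0],"twist":0.24,"gripper":0.65},
    {"translation":[0,0,0],"twist":0.37,"gripper":0.65},
    {"translation":[0,0,0],"twist":0.49,"gripper":0.65},
    {"translation":[0,0,0],"twist":0.62,"gripper":0.65}
  ]
}}

```text
clock: 61.22
eef_pos: [589.6, 128.5, 233.8]
tcp_rot: [-3.137, -0.013, 1.479]
contact_force: [0.9, 0.4, -1.2]
opening: 0.767
```

Emit:
{"method": "arm_command", "body": {
  "plan": [
    {"translation":[0,0,0],"twist":0.12,"gripper":0.65},
    {"translation":[0,0,0],"twist":0.24,"gripper":0.65},
    {"translation":[0,0,0],"twist":0.37,"gripper":0.65},
    {"translation":[0,0,0],"twist":0.49,"gripper":0.65},
    {"translation":[0,0,0],"twist":0.62,"gripper":0.65}
  ]
}}

```text
clock: 61.63
eef_pos: [589.3, 128.5, 234.3]
tcp_rot: [-3.131, -0.008, 0.858]
contact_force: [0.3, 0.4, -2.5]
opening: 0.765
```

Emit:
{"method": "arm_command", "body": {
  "plan": [
    {"translation":[0,0,0],"twist":0.12,"gripper":0.65},
    {"translation":[0,0,0],"twist":0.24,"gripper":0.65},
    {"translation":[0,0,0],"twist":0.37,"gripper":0.65},
    {"translation":[0,0,0],"twist":0.49,"gripper":0.65},
    {"translation":[0,0,0],"twist":0.62,"gripper":0.65}
  ]
}}

```text
clock: 62.05
eef_pos: [589.0, 128.4, 234.8]
tcp_rot: [-3.128, 0.0, 0.237]
contact_force: [-0.2, 0.0, -1.2]
opening: 0.762
```

```bash
python3 go.py 606.3 48.4 220 -0.013
```

```text
62.05 pos [589.  128.4 234.8] rot [-3.1283e+00  1.0000e-04  2.3680e-01] F [-0.2  0.  -1.2] op 0.762
shift cm [-0.2   8.2   1.37] twist 0.25 q [ 0.2   0.32  1.68  0.01  1.15 -0.04] calls 0.4
```

Emit:
{"method": "arm_command", "body": {
  "plan": [
    {"translation":[-0.2,4,0],"twist":0.12,"gripper":0.65},
    {"translation":[-0.2,8.2,0],"twist":0.24,"gripper":0.65},
    {"translation":[-0.1,8.2,1.4],"twist":0.25,"gripper":0.65},
    {"translation":[-0.1,8.2,1.4],"twist":0.25,"gripper":0.65},
    {"translation":[-0.1,8.2,1.4],"twist":0.25,"gripper":0.65}
  ]
}}

```text
clock: 62.47
eef_pos: [606.4, 48.5, 219.5]
tcp_rot: [-3.128, 0.005, -0.013]
contact_force: [0.4, -0.0, -0.3]
opening: 0.765
```

```bash
python3 go.py 606.3 48.5 165 -0.013
```

```text
62.47 pos [606.4  48.5 219.5] rot [-3.1285  0.0052 -0.0132] F [ 0.4 -0.  -0.3] op 0.765
shift cm [0.02 0.08 5.45] twist -0.0 q [0.07 0.34 1.68 0.01 1.13 0.08] calls 0.26
```

Emit:
{"method": "arm_command", "body": {
  "plan": [
    {"translation":[0.1,0.1,2],"twist":0,"gripper":0.65},
    {"translation":[0.1,0.1,4],"twist":0,"gripper":0.65},
    {"translation":[0.1,0.1,5.8],"twist":0,"gripper":0.65},
    {"translation":[0.1,0.1,5.8],"twist":0,"gripper":0.65},
    {"translation":[0.1,0.1,5.8],"twist":0,"gripper":0.65}
  ]
}}

```text
clock: 62.88
eef_pos: [606.5, 49.4, 161.5]
tcp_rot: [-3.128, 0.007, -0.011]
contact_force: [-0.8, 1.2, -1.0]
opening: 0.766
```

```bash
python3 go.py 606.3 48.5 143.5 -0.013
```

```text
62.88 pos [606.5  49.4 161.5] rot [-3.1284  0.0069 -0.0112] F [-0.8  1.2 -1. ] op 0.766
shift cm [-0.    0.11  1.8 ] twist 0.002 q [0.07 0.4  1.73 0.02 1.02 0.07] calls 0.09
```

Emit:
{"method": "arm_command", "body": {
  "plan": [
    {"translation":[0,0.11,0.6],"twist":0,"gripper":0.65},
    {"translation":[0,0.11,1.2],"twist":0,"gripper":0.65},
    {"translation":[0,0.11,1.8],"twist":0,"gripper":0.65},
    {"translation":[0,0.11,1.8],"twist":0,"gripper":0.65},
    {"translation":[0,0.11,1.8],"twist":0,"gripper":0.65}
  ]
}}

```text
clock: 63.3
eef_pos: [606.1, 48.5, 143.3]
tcp_rot: [-3.128, 0.007, -0.011]
contact_force: [-0.7, 0.0, -1.3]
opening: 0.765
```

```bash
python3 go.py 606.3 48.5 141 -0.013;python3 - <<'E'
from h import *
s=grab_frame("side")
crop(s,210,70,100,120,6,"n1.png")
E
```

```text
63.3 pos [606.1  48.5 143.3] rot [-3.1284  0.0074 -0.0111] F [-0.7  0.  -1.3] op 0.765
shift cm [0.02 0.   0.23] twist 0.002 q [0.07 0.42 1.74 0.02 0.98 0.07] calls 0.01
```

View pics/n1.png

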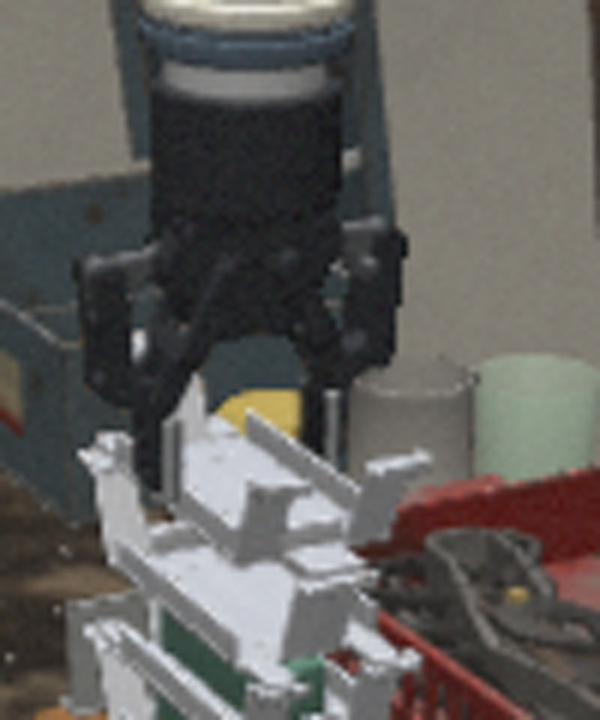

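Emit:
{"method": "arm_command", "body": {
  "plan": [
    {"translation":[0.02,0,0.1],"twist":0,"gripper":0.65},
    {"translation":[0.02,0,0.2],"twist":0,"gripper":0.65},
    {"translation":[0.02,0,0.25],"twist":0,"gripper":0.65},
    {"translation":[0.02,0,0.25],"twist":0,"gripper":0.65},
    {"translation":[0.02,0,0.25],"twist":0,"gripper":0.65}
  ]
}}

```text
clock: 63.77
eef_pos: [606.6, 48.5, 141.1]
tcp_rot: [-3.128, 0.007, -0.011]
contact_force: [-0.0, 0.4, -0.7]
opening: 0.766
```

Emit:
{"method": "arm_command", "body": {
  "plan": [
    {"translation":[0,0,0.05],"twist":0,"gripper":0.65},
    {"translation":[0,0,0.1],"twist":0,"gripper":0.65},
    {"translation":[0,0,0.1],"twist":0,"gripper":0.65},
    {"translation":[0,0,0.1],"twist":0,"gripper":0.65},
    {"translation":[0,0,0.1],"twist":0,"gripper":0.65}
  ]
}}

```text
clock: 64.18
eef_pos: [606.7, 48.5, 140.3]
tcp_rot: [-3.128, 0.007, -0.011]
contact_force: [-0.0, 0.8, -0.5]
opening: 0.765
```

Emit:
{"method": "arm_command", "body": {
  "plan": [
    {"translation":[0,0,0.05],"twist":0,"gripper":0.65},
    {"translation":[0,0,0.1],"twist":0,"gripper":0.65},
    {"translation":[0,0,0.1],"twist":0,"gripper":0.65},
    {"translation":[0,0,0.1],"twist":0,"gripper":0.65},
    {"translation":[0,0,0.1],"twist":0,"gripper":0.65}
  ]
}}

```text
clock: 64.6
eef_pos: [606.8, 48.6, 139.4]
tcp_rot: [-3.128, 0.006, -0.011]
contact_force: [-1.1, 2.1, 1.8]
opening: 0.767
```

Emit:
{"method": "arm_command", "body": {
  "plan": [
    {"translation":[-0.03,0,0.05],"twist":0,"gripper":0.65},
    {"translation":[-0.03,0,0.08],"twist":0,"gripper":0.65},
    {"translation":[-0.03,0,0.08],"twist":0,"gripper":0.65},
    {"translation":[-0.03,0,0.08],"twist":0,"gripper":0.65},
    {"translation":[-0.03,0,0.08],"twist":0,"gripper":0.65}
  ]
}}

```text
clock: 65.02
eef_pos: [606.6, 48.7, 138.7]
tcp_rot: [-3.128, 0.006, -0.011]
contact_force: [0.0, 2.5, 2.9]
opening: 0.765
```

Emit:
{"method": "arm_command", "body": {
  "plan": [
    {"translation":[0,0,0.04],"twist":0,"gripper":0.65},
    {"translation":[0,0,0.06],"twist":0,"gripper":0.65},
    {"translation":[0,0,0.06],"twist":0,"gripper":0.65},
    {"translation":[0,0,0.06],"twist":0,"gripper":0.65},
    {"translation":[0,0,0.06],"twist":0,"gripper":0.65}
  ]
}}

```text
clock: 65.43
eef_pos: [607.0, 48.8, 138.6]
tcp_rot: [-3.128, 0.005, -0.011]
contact_force: [-1.1, 1.4, 6.4]
opening: 0.763
```

Emit:
{"method": "arm_command", "body": {
  "plan": [
    {"translation":[0,0,-0.02],"twist":0,"gripper":0.7},
    {"translation":[0,0,-0.02],"twist":0,"gripper":0.8},
    {"translation":[0,0,-0.02],"twist":0,"gripper":1},
    {"translation":[0,0,-0.02],"twist":0,"gripper":1},
    {"translation":[0,0,-0.02],"twist":0,"gripper":1}
  ]
}}

```text
clock: 65.85
eef_pos: [606.7, 48.6, 138.5]
tcp_rot: [-3.128, 0.006, -0.011]
contact_force: [-0.5, 0.5, -0.4]
opening: 0.996
```

Emit:
{"method": "arm_command", "body": {
  "plan": [
    {"translation":[0,0,-2],"twist":0,"gripper":1},
    {"translation":[0,0,-6],"twist":0,"gripper":1},
    {"translation":[0,0,-10],"twist":0,"gripper":1},
    {"translation":[0,0,-12],"twist":0,"gripper":1},
    {"translation":[0,0,-12],"twist":0,"gripper":1}
  ]
}}

```text
clock: 66.27
eef_pos: [610.1, 47.1, 264.0]
tcp_rot: [-3.128, -0.003, -0.011]
contact_force: [1.0, 0.1, 0.1]
opening: 1.001
```

```bash
python3 go.py 603 -174 210 -0.016;python3 - <<'E'
from h import *
s=grab_frame("side")
crop(s,205,75,110,140,5,"n2.png")
E
```

```text
66.27 pos [610.1  47.1 264. ] rot [-3.1277e+00 -2.6000e-03 -1.1300e-02] F [1.  0.1 0.1] op 1.001
shift cm [-0.48 22.18  5.09] twist 0.005 q [0.07 0.3  1.63 0.01 1.21 0.07] calls 1.09
```

View pics/n2.png

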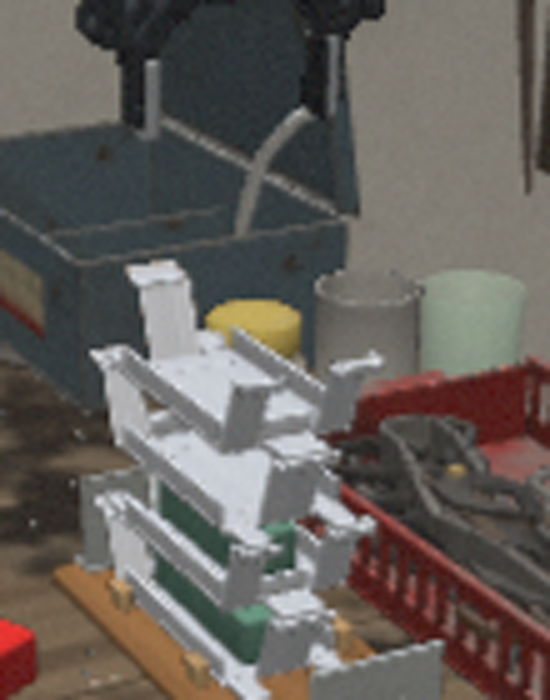

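Emit:
{"method": "arm_command", "body": {
  "plan": [
    {"translation":[-0.5,22.2,2],"twist":0,"gripper":0.7},
    {"translation":[-0.5,22.2,2],"twist":0,"gripper":0.7},
    {"translation":[-0.5,22.2,2],"twist":0,"gripper":0.7},
    {"translation":[-0.5,22.2,2],"twist":0,"gripper":0.7},
    {"translation":[-0.5,22.2,2],"twist":0,"gripper":0.7}
  ]
}}

```text
clock: 66.73
eef_pos: [600.5, -162.0, 237.6]
tcp_rot: [-3.127, 0.003, -0.011]
contact_force: [1.0, -0.4, 0.2]
opening: 0.702
```

```bash
python3 go.py 603 -174 130 -0.016;python3 - <<'E'
from h import *
s=grab_frame("side");t=grab_frame("top");cv2.imwrite("pics/t9.png",t)
crop(t,180,150,160,75,5,"n3.png")
E
```

```text
66.73 pos [ 600.5 -162.   237.6] rot [-3.1274e+00  3.0000e-03 -1.0800e-02] F [ 1.  -0.4  0.2] op 0.702
shift cm [ 0.29  1.35 10.74] twist 0.005 q [-0.27  0.35  1.63  0.01  1.17 -0.27] calls 0.52
```

View pics/n3.png

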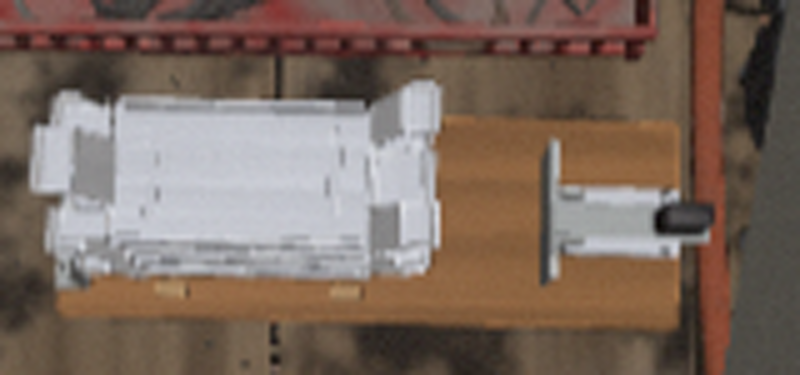

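```bash
python3 - <<'E'
from h import *
for p in [(657,217),(713,217),(685,217)]: print(p2w("top",(p[0]+.5)/5-.5+180,(p[1]+.5)/5-.5+150,55).round(1))
E
```

```text
[ 602.2 -159.    55. ]
[ 602.5 -187.6   55. ]
[ 602.4 -173.3   55. ]
```

Emit:
{"method": "arm_command", "body": {
  "plan": [
    {"translation":[0.3,1.3,3],"twist":0.005,"gripper":0.7},
    {"translation":[0.3,1.3,6],"twist":0.005,"gripper":0.7},
    {"translation":[0.3,1.3,9.5],"twist":0.005,"gripper":0.7},
    {"translation":[0.3,1.3,9.5],"twist":0.005,"gripper":0.7},
    {"translation":[0.3,1.3,9.5],"twist":0.005,"gripper":0.7}
  ]
}}

```text
clock: 67.25
eef_pos: [600.6, -176.7, 139.5]
tcp_rot: [-3.127, 0.01, -0.021]
contact_force: [1.0, -0.0, 1.3]
opening: 0.698
```

```bash
python3 go.py 603 -174.5 29 -0.016
```

```text
67.25 pos [ 600.6 -176.7  139.5] rot [-3.1274  0.0097 -0.0206] F [ 1.  -0.   1.3] op 0.698
shift cm [ 0.35 -0.07 11.05] twist -0.005 q [-0.29  0.46  1.7   0.01  1.   -0.28] calls 0.53
```

Emit:
{"method": "arm_command", "body": {
  "plan": [
    {"translation":[0.3,0,2],"twist":0,"gripper":0.7},
    {"translation":[0.3,0,4],"twist":0,"gripper":0.7},
    {"translation":[0.3,0,6],"twist":0,"gripper":0.7},
    {"translation":[0.3,0,6],"twist":0,"gripper":0.7},
    {"translation":[0.3,0,6],"twist":0,"gripper":0.7}
  ]
}}

```text
clock: 67.67
eef_pos: [603.5, -175.6, 80.6]
tcp_rot: [-3.127, 0.01, -0.02]
contact_force: [-0.4, -0.1, 1.4]
opening: 0.697
```

Emit:
{"method": "arm_command", "body": {
  "plan": [
    {"translation":[0.15,0,2],"twist":0,"gripper":0.7},
    {"translation":[0.15,0,4],"twist":0,"gripper":0.7},
    {"translation":[0.15,0,5],"twist":0,"gripper":0.7},
    {"translation":[0.15,0,5],"twist":0,"gripper":0.7},
    {"translation":[0.15,0,5],"twist":0,"gripper":0.7}
  ]
}}

```text
clock: 68.08
eef_pos: [605.1, -175.0, 31.8]
tcp_rot: [-3.128, 0.009, -0.02]
contact_force: [-0.0, -0.6, 0.9]
opening: 0.698
```

```bash
python3 go.py 603 -174 29 -0.016
```

```text
68.08 pos [ 605.1 -175.    31.8] rot [-3.1276  0.0089 -0.0199] F [-0.  -0.6  0.9] op 0.698
shift cm [-0.2  -0.09  0.28] twist -0.004 q [-0.29  0.6   1.74  0.02  0.81 -0.28] calls 0.02
```

Emit:
{"method": "arm_command", "body": {
  "plan": [
    {"translation":[-0.2,0,0.2],"twist":0,"gripper":0.7},
    {"translation":[-0.2,0,0.2],"twist":0,"gripper":0.5},
    {"translation":[-0.2,0,0.2],"twist":0,"gripper":0.3},
    {"translation":[-0.2,0,0.2],"twist":0,"gripper":0.1},
    {"translation":[-0.2,0,0.2],"twist":0,"gripper":0.05}
  ]
}}

```text
clock: 68.5
eef_pos: [602.9, -175.1, 30.2]
tcp_rot: [-3.128, 0.009, -0.02]
contact_force: [-5.0, -0.4, 13.4]
opening: 0.159
```

Emit:
{"method": "arm_command", "body": {
  "plan": [
    {"translation":[0,0,0],"twist":0,"gripper":0.05},
    {"translation":[0,0,0],"twist":0,"gripper":0.05},
    {"translation":[0,0,0],"twist":0,"gripper":0.05},
    {"translation":[0,0,0],"twist":0,"gripper":0.05},
    {"translation":[0,0,0],"twist":0,"gripper":0.05}
  ]
}}

```text
clock: 68.92
eef_pos: [602.9, -175.0, 30.4]
tcp_rot: [-3.128, 0.009, -0.02]
contact_force: [-2.6, 0.2, 4.4]
opening: 0.159
```

Emit:
{"method": "arm_command", "body": {
  "plan": [
    {"translation":[0,-0.8,0],"twist":0,"gripper":0.05},
    {"translation":[-0.01,-2,0],"twist":0,"gripper":0.05},
    {"translation":[-0.02,-3.5,0],"twist":0,"gripper":0.05},
    {"translation":[-0.03,-4.7,0],"twist":0,"gripper":0.05},
    {"translation":[-0.035,-5.2,0],"twist":0,"gripper":0.05}
  ]
}}

```text
clock: 69.33
eef_pos: [603.6, -120.6, 30.6]
tcp_rot: [-3.127, 0.009, -0.018]
contact_force: [2.8, -2.1, -10.3]
opening: 0.157
```

Emit:
{"method": "arm_command", "body": {
  "plan": [
    {"translation":[0,-0.1,0],"twist":0,"gripper":0.05},
    {"translation":[0,-0.2,0],"twist":0,"gripper":0.05},
    {"translation":[0,-0.3,0],"twist":0,"gripper":0.05},
    {"translation":[0,-0.3,0],"twist":0,"gripper":0.05},
    {"translation":[0,-0.3,0],"twist":0,"gripper":0.05}
  ]
}}

```text
clock: 69.75
eef_pos: [603.7, -117.4, 30.5]
tcp_rot: [-3.127, 0.009, -0.019]
contact_force: [2.3, 2.5, -7.0]
opening: 0.154
```

Emit:
{"method": "arm_command", "body": {
  "plan": [
    {"translation":[0,-0.03,0],"twist":0,"gripper":0.05},
    {"translation":[0,-0.06,0],"twist":0,"gripper":0.05},
    {"translation":[0,-0.1,0],"twist":0,"gripper":0.05},
    {"translation":[0,-0.1,0],"twist":0,"gripper":0.05},
    {"translation":[0,-0.1,0],"twist":0,"gripper":0.05}
  ]
}}

```text
clock: 70.17
eef_pos: [603.7, -116.6, 30.5]
tcp_rot: [-3.127, 0.009, -0.019]
contact_force: [1.8, -1.8, -6.5]
opening: 0.157
```

Emit:
{"method": "arm_command", "body": {
  "plan": [
    {"translation":[0,-0.03,0],"twist":0,"gripper":0.05},
    {"translation":[0,-0.06,0],"twist":0,"gripper":0.05},
    {"translation":[0,-0.1,0],"twist":0,"gripper":0.05},
    {"translation":[0,-0.1,0],"twist":0,"gripper":0.05},
    {"translation":[0,-0.1,0],"twist":0,"gripper":0.05}
  ]
}}

```text
clock: 70.58
eef_pos: [603.7, -115.5, 30.5]
tcp_rot: [-3.127, 0.009, -0.019]
contact_force: [0.4, -1.3, -6.1]
opening: 0.155
```

Emit:
{"method": "arm_command", "body": {
  "plan": [
    {"translation":[0,-0.03,0],"twist":0,"gripper":0.05},
    {"translation":[0,-0.06,0],"twist":0,"gripper":0.05},
    {"translation":[0,-0.06,0],"twist":0,"gripper":0.05},
    {"translation":[0,-0.06,0],"twist":0,"gripper":0.05},
    {"translation":[0,-0.06,0],"twist":0,"gripper":0.05}
  ]
}}

```text
clock: 71.0
eef_pos: [603.7, -114.9, 30.5]
tcp_rot: [-3.127, 0.009, -0.019]
contact_force: [1.2, -1.6, -6.0]
opening: 0.157
```

Emit:
{"method": "arm_command", "body": {
  "plan": [
    {"translation":[0,-0.03,0],"twist":0,"gripper":0.05},
    {"translation":[0,-0.06,0],"twist":0,"gripper":0.05},
    {"translation":[0,-0.06,0],"twist":0,"gripper":0.05},
    {"translation":[0,-0.06,0],"twist":0,"gripper":0.05},
    {"translation":[0,-0.06,0],"twist":0,"gripper":0.05}
  ]
}}

```text
clock: 71.42
eef_pos: [603.7, -114.5, 30.5]
tcp_rot: [-3.127, 0.009, -0.019]
contact_force: [1.2, -4.1, -7.0]
opening: 0.156
```

Emit:
{"method": "arm_command", "body": {
  "plan": [
    {"translation":[0,-0.03,0],"twist":0,"gripper":0.05},
    {"translation":[0,-0.06,0],"twist":0,"gripper":0.05},
    {"translation":[0,-0.06,0],"twist":0,"gripper":0.05},
    {"translation":[0,-0.06,0],"twist":0,"gripper":0.05},
    {"translation":[0,-0.06,0],"twist":0,"gripper":0.05}
  ]
}}

```text
clock: 71.83
eef_pos: [603.7, -114.4, 30.5]
tcp_rot: [-3.128, 0.009, -0.019]
contact_force: [1.1, -7.2, -6.9]
opening: 0.155
```

Emit:
{"method": "arm_command", "body": {
  "plan": [
    {"translation":[0,-0.03,0],"twist":0,"gripper":0.05},
    {"translation":[0,-0.06,0],"twist":0,"gripper":0.05},
    {"translation":[0,-0.08,0],"twist":0,"gripper":0.05},
    {"translation":[0,-0.08,0],"twist":0,"gripper":0.05},
    {"translation":[0,-0.08,0],"twist":0,"gripper":0.05}
  ]
}}

```text
clock: 72.25
eef_pos: [603.8, -114.4, 30.5]
tcp_rot: [-3.129, 0.009, -0.019]
contact_force: [0.6, -8.1, -7.8]
opening: 0.16
```

```bash
python3 - <<'E'
from h import *
s=grab_frame("side");t=grab_frame("top")
crop(s,205,75,130,140,5,"o1.png");crop(t,180,150,160,75,5,"o2.png")
st()
E
```

```text
72.35 pos [ 603.7 -114.3   30.5] rot [-3.1285  0.009  -0.0187] F [ 1.5 -7.7 -7.6] op 0.162
```

View pics/o1.png

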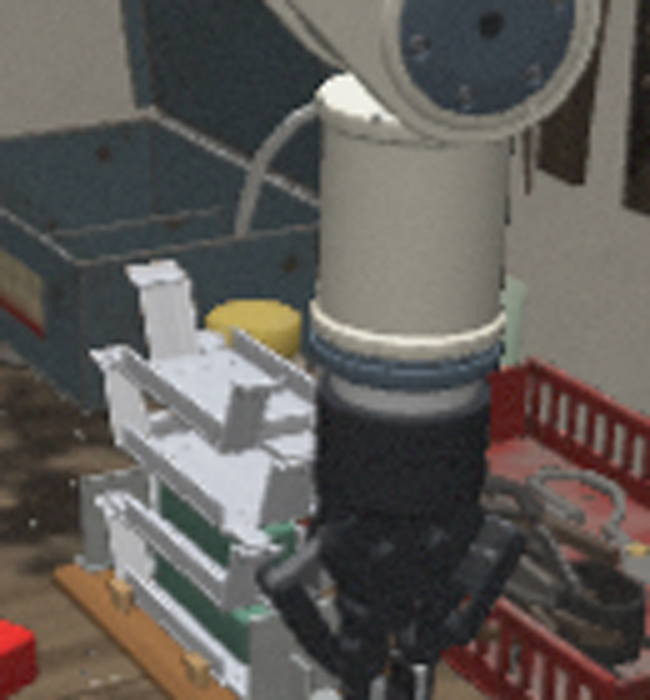

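View pics/o2.png

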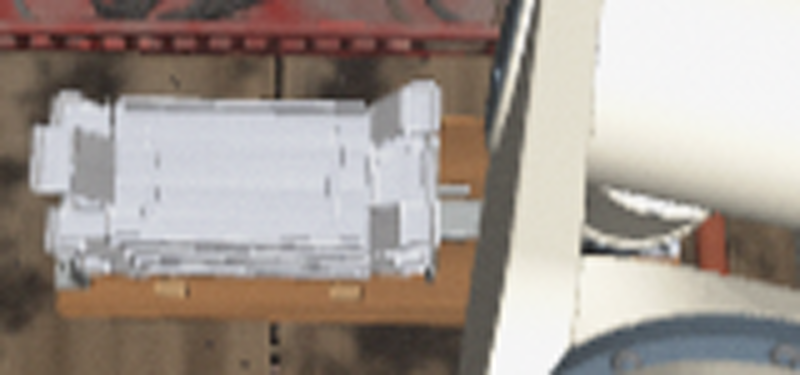

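Emit:
{"method": "arm_command", "body": {
  "plan": [
    {"translation":[0,0,0],"twist":0,"gripper":0.2},
    {"translation":[0,0,0],"twist":0,"gripper":0.4},
    {"translation":[0,0,0],"twist":0,"gripper":0.7},
    {"translation":[0,0,0],"twist":0,"gripper":0.7},
    {"translation":[0,0,0],"twist":0,"gripper":0.7}
  ]
}}

```text
clock: 72.77
eef_pos: [603.8, -114.1, 30.8]
tcp_rot: [-3.128, 0.009, -0.019]
contact_force: [-0.5, 0.3, -0.3]
opening: 0.697
```

Emit:
{"method": "arm_command", "body": {
  "plan": [
    {"translation":[0,0,-2],"twist":0,"gripper":0.7},
    {"translation":[0,0,-5],"twist":0,"gripper":0.7},
    {"translation":[0,1,-9],"twist":0,"gripper":0.7},
    {"translation":[0,3,-13],"twist":0,"gripper":0.7},
    {"translation":[0,5,-16],"twist":0,"gripper":0.7}
  ]
}}

```text
clock: 73.18
eef_pos: [604.5, -165.8, 192.8]
tcp_rot: [-3.128, 0.008, -0.017]
contact_force: [0.9, -0.7, 0.8]
opening: 0.698
```

Emit:
{"method": "arm_command", "body": {
  "plan": [
    {"translation":[-3,2,-2],"twist":0,"gripper":0.7},
    {"translation":[-7,4,-4],"twist":0,"gripper":0.7},
    {"translation":[-11,5,-6],"twist":0,"gripper":0.7},
    {"translation":[-14,5,-8],"twist":0,"gripper":0.7},
    {"translation":[-15,5,-8],"twist":0,"gripper":0.7}
  ]
}}

```text
clock: 73.6
eef_pos: [451.7, -215.1, 276.5]
tcp_rot: [-3.13, 0.006, -0.018]
contact_force: [2.0, -0.2, 0.3]
opening: 0.7
```

```bash
python3 - <<'E'
from h import *
s=grab_frame("side");t=grab_frame("top")
cv2.imwrite("pics/sE.png",s);cv2.imwrite("pics/tE.png",t)
crop(s,205,75,130,140,5,"o3.png");crop(t,120,80,260,180,3,"o4.png")
st()
E
```

```text
73.7 pos [ 452.5 -214.6  274.9] rot [-3.129   0.0059 -0.0188] F [-0.5 -0.  -0.4] op 0.699
```

View pics/o3.png

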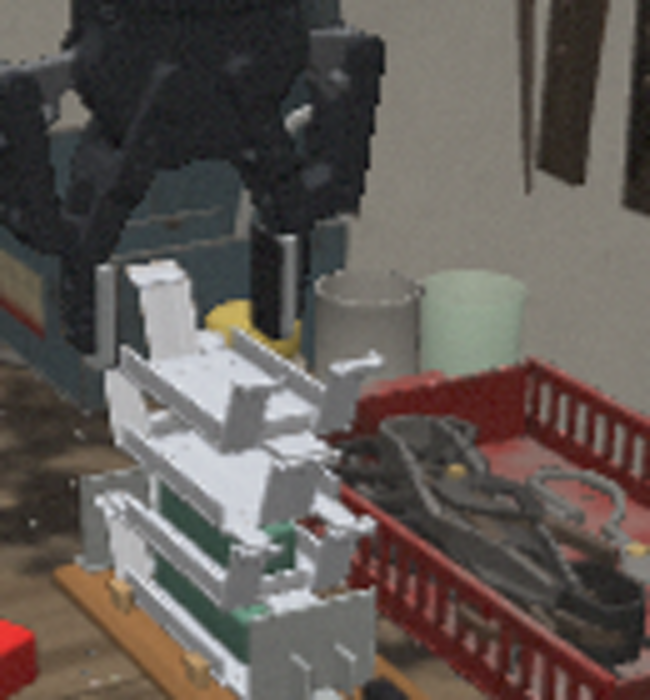

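View pics/o4.png

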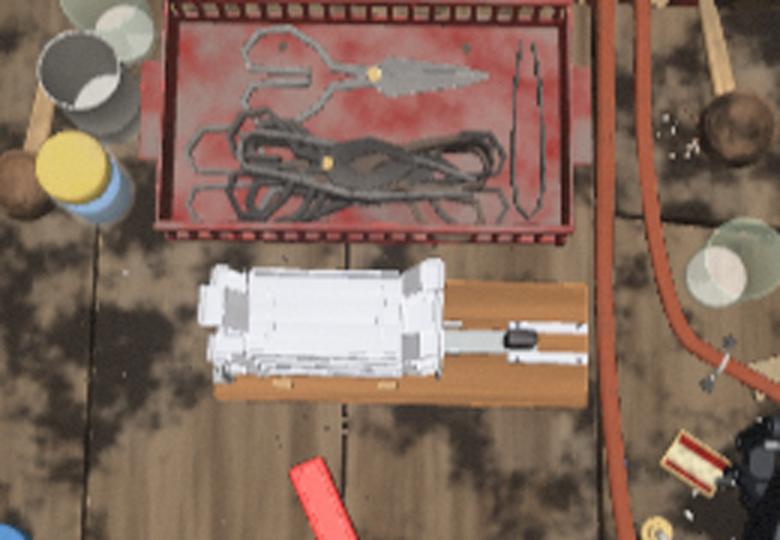

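View pics/sE.png

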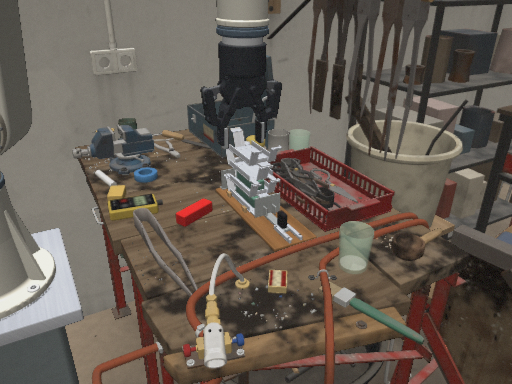

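```bash
python3 -c "
from rig import job
print(job.sign_off())"
```

```text
the job is handed in; nothing more can be done
None
```

The stack is built and the job is handed in at 73.7 s of the 210 s, but sign-off gives no verdict.

**What was done**
- I slid the stop right back to its end stop.
- All four trays were unnested and stacked against the fence, each turned end for end from the one below.
- The 36 x 108 mm billet went flat into the lowest tray and the 32 x 100 mm one into the second. The upper two trays are empty, and I saw only these two billets.
- With the stack complete, I slid the stop up about 60 mm. It met the lowest tray and stopped moving at about 8 N.

**Last checks**
- **Seating:** the second, third and fourth trays came to rest within about 0.3 mm of the height expected on the rims.
- **Final pictures:** the stack looks level, the billets were seen flat before being covered, and the stop is up against the stack. The red look-alike was not handled, and the tumbler, frit jar and matchbox look undisturbed. I judged that last point by eye, without measuring.

**Disagreements and limits**
- **Billet knocked:** the right-hand billet was knocked about 45 mm aside early on, so I measured it again before picking it up.
- **Cameras:** they differed by up to about 6 mm on that billet. I used a value between them, and it went in without trouble.
- **Tool tilt:** the tool crept up to about 0.03 rad out of level, so I lowered the trays until the contact force rose. The stack was left unchanged by it.
- **Not probed:** I felt for the side play only on the second tray. The upper two were placed from the same offset.

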